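# Clamp the specimen carriers to the set torque

## Task

Take the round carrier that was left in the bench clamp out and set it down flat in the small steel tray, then pick every long carrier out of the bin and stand them side by side between the jaws, flat on the bed, tabs up, lying across the clamp (parallel to the jaw faces) and centred on its width. When all are in, turn the knob clockwise until its clutch clicks with the carriers held tight, and stop within half a turn of the first click. Leave the square and the other round carrier in the bin and everything else on the bench where it is.

Things in the scene. Friction and masses are not known exactly. Their poses are not given: they have to be found in the camera images.
- clamp: Bench clamp, fixed. Origin: centre of its underside, on the bench; x runs along the bed from knob to fixed jaw. Bed 280 (x) x 110 (y) mm, top 20 mm above the bench. Fixed jaw: 100 mm wide, gripping face at x = +115 mm, top 46 mm above the bench. Gearbox with the knob: x -140 to -65 mm, 85 mm wide, top 78 mm above the bench.
- jaw: Moving jaw, 30 mm thick, 100 mm wide, 26 mm high, with a spring-backed face plate (gives 4 mm), axes as the clamp's. Origin: lower middle of its gripping face; the jaw lies on the -x side of it. Starts at clamp x = -15 mm (opening 130 mm). The knob moves it: 11 mm per rad (69 mm per turn), clockwise seen from above closes (+x), anticlockwise opens.
- knob_grip (a point): Centre of the bar grip of the torque knob, about 119 mm above the bench, axis vertical, at clamp x = -102.5 mm. The black bar is 52 mm long along this point's x, 14 mm thick along its y, from 22 mm below to 10 mm above this point; under it a disc 46 mm across and the white dial ring, 66 mm across, top 30 mm below this point.
- dial (a point): White dial ring under the knob, on its axis. Knob and ring turn together (0.2 N m) until the jaw is tight; then, at 0.36 N m, the clutch slips and clicks: the knob turns on while ring and jaw stand still, and the white mark on the knob leaves the black mark on the ring. Self-locking: stays tight when let go.
- clutch (a joint): Slip of the knob against its dial ring (rad): 0 at the start, unchanged while knob and ring turn together, grows while the clutch slips clockwise (clicks); the clutch does not slip anticlockwise from 0. One click has come when it has grown by about 0.25.
- bin: Shallow grey bin on the bench (heavy, stays put), 260 x 260 mm outside, 25 mm high, walls 4 mm, floor 4 mm thick. Origin: centre of its underside.
- tray: Small shallow steel tray on the bench (heavy, stays put), 105 x 105 mm outside, 16 mm high, walls and floor 4 mm. Origin: centre of its underside. Empty at the start.
- carrier1_c (a point): Long specimen carrier, bare aluminium, 0.2 kg: a block 90 mm long (x), 24 mm wide (y), 20 mm high, lying in the bin. May be absent. On the middle of its top stands an upright grip tab, 12 mm (x) by 20 mm (y), from 20 to 54 mm above the underside. The point is on the vertical centre line, 27 mm above the underside; z up when it stands properly.
- carrier2_c (a point): Long specimen carrier, bare aluminium, 0.2 kg: a block 90 mm long (x), 24 mm wide (y), 20 mm high, lying in the bin. May be absent. On the middle of its top stands an upright grip tab, 12 mm (x) by 20 mm (y), from 20 to 54 mm above the underside. The point is on the vertical centre line, 27 mm above the underside; z up when it stands properly.
- carrier3_c (a point): Long specimen carrier, bare aluminium, 0.2 kg: a block 90 mm long (x), 24 mm wide (y), 20 mm high, lying in the bin. May be absent. On the middle of its top stands an upright grip tab, 12 mm (x) by 20 mm (y), from 20 to 54 mm above the underside. The point is on the vertical centre line, 27 mm above the underside; z up when it stands properly.
- carrier4_c (a point): Long specimen carrier, bare aluminium, 0.2 kg: a block 90 mm long (x), 24 mm wide (y), 20 mm high, lying in the bin. May be absent. On the middle of its top stands an upright grip tab, 12 mm (x) by 20 mm (y), from 20 to 54 mm above the underside. The point is on the vertical centre line, 27 mm above the underside; z up when it stands properly.
- puck_c (a point): The round carrier left in the clamp: aluminium disc 56 mm across, 20 mm high, 0.2 kg. On the middle of its top stands an upright grip tab, 12 mm (x) by 20 mm (y), from 20 to 54 mm above the underside. The point is on the vertical centre line, 27 mm above the underside; z up when it stands properly.
- round_c (a point): Another round carrier like the one in the clamp, lying in the bin, to be left in the bin. On the middle of its top stands an upright grip tab, 12 mm (x) by 20 mm (y), from 20 to 54 mm above the underside. The point is on the vertical centre line, 27 mm above the underside; z up when it stands properly.
- square_c (a point): Square carrier, aluminium block 46 x 46 x 20 mm, lying in the bin, to be left in the bin. On the middle of its top stands an upright grip tab, 12 mm (x) by 20 mm (y), from 20 to 54 mm above the underside. The point is on the vertical centre line, 27 mm above the underside; z up when it stands properly.
- jar: Bystander, to be left alone: squat amber glass jar, 60 mm wide, 75 mm high; origin at the centre of its underside.
- flask: Bystander, to be left alone: white plastic bottle, 60 mm wide, 150 mm high; origin at the centre of its underside.
- slidebox: Bystander, to be left alone: closed box for slides, 50 x 100 x 40 mm; origin at the centre of its underside.
- driver: Bystander, to be left alone: screwdriver 170 mm long lying flat; origin at the centre of its underside.
- beaker: Bystander, to be left alone: clear beaker, 70 mm wide, 90 mm high; origin at the centre of its underside.
- dish: Bystander, to be left alone: clear round culture dish, 90 mm wide, 16 mm high; origin at the centre of its underside.
Not all that is in view belongs to the job. Leave any red look-alike of the part that bears carrier3_c alone.

How it is judged:
By the outcome, as a careful person would: the job done as asked, in the order asked, and still so for the second after the job is handed in, with the robot touching nothing.
Of carrier1, carrier2, carrier3, carrier4 only 2 to 4 are there at a start; the rules pass over those that are not, and their reading is None.
At some moment in a run one of carrier1, carrier2, carrier3, carrier4 may be knocked a few centimetres aside while the robot is not near it.
Once in a run the grip may slacken for a moment while it holds something.
It also fails if it takes over 210 s, if anything falls off the work surface, if the arm or the gripper's body presses on something with over 40 N, if the wrist force passes 120 N, or if a joint passes its speed limit or range.

## Robot

A 7-joint arm with a two-finger parallel gripper is mounted at the origin on the work surface. World frame = base frame: x ahead of the robot, y to its left, z up, the work surface at z = 0. Lengths are in m, angles in rad, forces in N, time in s.
With the tool pointing down it reaches from about 0.4 to 0.75 m from the base axis. Payload 19.5 kg.
Tool frame: the origin (TCP) lies at the very end of the fingers, on their centre line; the grasp point (between the pads) lies 19 mm behind it; z points along the fingers, y is the direction in which the jaws open and shut (so a half turn about z gives the same grasp; the last joint's range is limited). The gripper opens to 85 mm and grips with 20 to 120 N. Pads are 22 mm wide; open, the fingers measure 114 mm over their backs; the gripper's body (76 mm by 85 mm) begins 54 mm behind the grasp point. The pads swing forward as they close: fully open they stand 13 mm farther back than shut.
Start: joints at [-1.231, 0.707, -0.028, 1.485, 0.022, 0.951, -0.075], TCP at [0.214, 0.534, 0.203] pointing down, gripper open.
Joint ranges: [-2.71, 2.71], [-0.32, 2.16], [-1.57, 1.52], [0, 2.45], [-1.46, 4.6], [0, 2.02], [-2.83, 2.83]. Speed limits (rad/s): [1.89, 1.89, 2.57, 2.57, 3.01, 3.01, 3.01].

## Interface

Orientations are given as a 3x3 rotation matrix whose columns are the frame's x, y, z axes.
In Python, from bench import arm gives the robot as it stands. The module is installed in compiled form; this text tells all that it offers.
- The arm moves only by the tool servo_tool, never from a script. Its argument "motion" is a list of rows, each a list of 7 numbers: the turn, a rotation vector about the tool's x, y, z in units of 1.5 rad (1.0 is 1.5 rad), then the shift along the tool's x, y, z in units of 50 cm (1.0 is 50 cm), then the opening, from 0 (shut) to 1 (fully open). In form: [[rx, ry, rz, x, y, z, jaw], ...]. A call has 1 to 8 rows; each row is the pose to reach, as a shift and turn from the pose measured when the call began, along the tool's axes at that moment; what a row does not reach only later rows make up. A row lasts 1/10 s, in which the tool goes at most 50 mm and 8.59 degrees, less where a joint would pass 70% of its speed; a pose out of reach is approached as far as the arm can. A call with a number of a shift or a turn outside -1 to 1 is refused whole. A call with a gripper value outside its range is refused whole. The fingers move at their own pace and stop on an object; "force" is the grip in N (left out, the last holds). Time passes only in rows, so rows that repeat a pose let the fingers close. It gives the time, the measured TCP pose, the force and the opening at its end, in the units of the state.
- arm.observe(): the state, without advancing time (a new reading comes with each control period).
- arm.snapshot(name): name is "scene" or "top"; returns a dict with "image" (420x560x3 uint8, red, green, blue), "fx", "fy", "cx", "cy" (pixels), "rvec" (rotation vector, rad) and "tvec" (3), from world to camera coordinates, as OpenCV has them. Camera axes: x right, y down, z forward; pixel columns grow to the right and rows downward; lengths in m; the calibration is good to about 2 mm. A picture is of the moment at which its call begins. There is no depth.
- arm.close_job(): hands the job in, once; it reports no verdict.
The state is a dict: "t": time; "q": joint angles; "dq": joint speeds; "tau": joint torques, N m; "position": TCP position; "orientation": TCP orientation; "wrist_force": force on the tool from outside, world axes, zero at the start; "wrist_torque": the same for the moment, N m; "gripper_width": finger opening in m.
Only numpy, scipy, OpenCV 4.12 (cv2) and the standard library are available. Lean on these libraries where they do the work, as an engineer would, in place of code of your own. Each camera call takes 0.05 s, during which the arm holds its last target.

## Working session

There is one attempt and no reset: what is moved stays moved. The work goes in short steps, Python scripts to look and compute and a tool call to move; the robot and the scene stay as the last step left them, time stands still between calls to the robot, and variables do not carry over. Pictures are saved under pics/ and viewed, and the job is handed in when it is done.

Besides the shell and the picture viewer there is one more tool, called after ">>>" as name(argument=value, ...), one argument or row to a line, values as JSON. servo_tool: Moves the arm, as the interface text tells. Its arguments: {"type":"object","properties":{"motion":{"type":"array"},"force":{"type":"number"}},"required":["motion"]}

```bash
mkdir -p pics; ls
cat > h.py <<'E'
import numpy as np,cv2
from bench import arm
def snap(n,f):
    s=arm.snapshot(n); cv2.imwrite('pics/'+f+'.png',s['image'][:,:,::-1]); 
    np.savez('pics/'+f+'.npz',**{k:v for k,v in s.items()}); return s
def load(f): return dict(np.load('pics/'+f+'.npz'))
def cam(s):
    R=cv2.Rodrigues(np.array(s['rvec'],float))[0]; return R,np.array(s['tvec'],float).ravel()
def p2w(s,u,v,z):
    R,t=cam(s); d=R.T@np.array([(u-s['cx'])/s['fx'],(v-s['cy'])/s['fy'],1]); c=-R.T@t
    return c+d*(z-c[2])/d[2]
def w2p(s,p):
    R,t=cam(s); q=R@np.array(p)+t; return np.array([s['fx']*q[0]/q[2]+s['cx'],s['fy']*q[1]/q[2]+s['cy']])
def crop(s,f,u0,v0,u1,v1,k):
    im=np.array(s['image'])[v0:v1,u0:u1,::-1]; cv2.imwrite('pics/'+f+'.png',cv2.resize(im,None,fx=k,fy=k,interpolation=cv2.INTER_CUBIC))
E
python3 - <<'E'
from h import *
for n in('scene','top'):
    s=snap(n,n+'0'); R,t=cam(s); print(n,s['fx'],s['fy'],s['cx'],s['cy'],-R.T@t,R)
o=arm.observe(); print(o)
E
```

```text
pics
scene 500.02798698543114 500.02798698543114 279.06483638525657 211.4632815266165 [1.24142056 0.94403522 1.26925664] [[-0.82091963  0.57103528 -0.00310964]
 [ 0.40940273  0.58474314 -0.70033197]
 [-0.39809592 -0.57618935 -0.71381053]]
top 413.3755613958897 413.3755613958897 279.8056153144654 209.4219168135741 [0.50412691 0.00352533 1.20682893] [[-0.01528388 -0.9997808  -0.01430929]
 [-0.9956259   0.01653645 -0.09195443]
 [ 0.0921709   0.01284128 -0.9956604 ]]
{'t': 0.1, 'q': array([-1.23070318,  0.70702148, -0.02765284,  1.48497387,  0.02201003,
        0.95089901, -0.07547978]), 'dq': array([-4.80691503e-04, -1.30001593e-05,  9.46862897e-04, -2.97176941e-03,
        1.60472951e-04,  4.92117035e-04, -1.08212478e-03]), 'tau': array([ 2.64122871e-03, -8.84301209e+01,  1.23670422e+00, -2.36454141e+01,
        1.69763854e-02,  5.19570036e-03, -1.27674741e-05]), 'position': array([0.21412048, 0.53334858, 0.20257988]), 'orientation': array([[-9.28017770e-01,  3.72535758e-01, -3.57603529e-04],
       [ 3.72535929e-01,  9.28017301e-01, -9.33075295e-04],
       [-1.57416505e-05, -9.99130617e-04, -9.99999501e-01]]), 'wrist_force': array([ 0.40911108, -0.02662103,  0.21598348]), 'wrist_torque': array([-0.00708336,  0.02146617,  0.00205296]), 'gripper_width': 0.0855840473905857}
```

View pics/scene0.png

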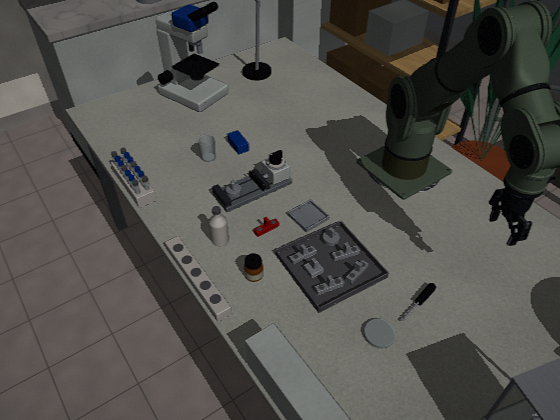

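View pics/top0.png

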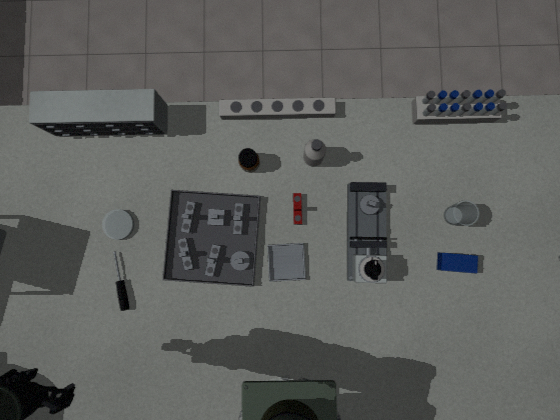

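Run:
```python
from h import *
s=load('top0'); crop(s,'c1',155,180,275,295,6); crop(s,'c2',335,170,405,290,5);crop(s,'c3',260,170,400,290,5)
s=load('scene0'); crop(s,'c4',265,210,395,315,6); crop(s,'c5',200,135,330,245,6)
```

```text
(no output)
```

View pics/c1.png

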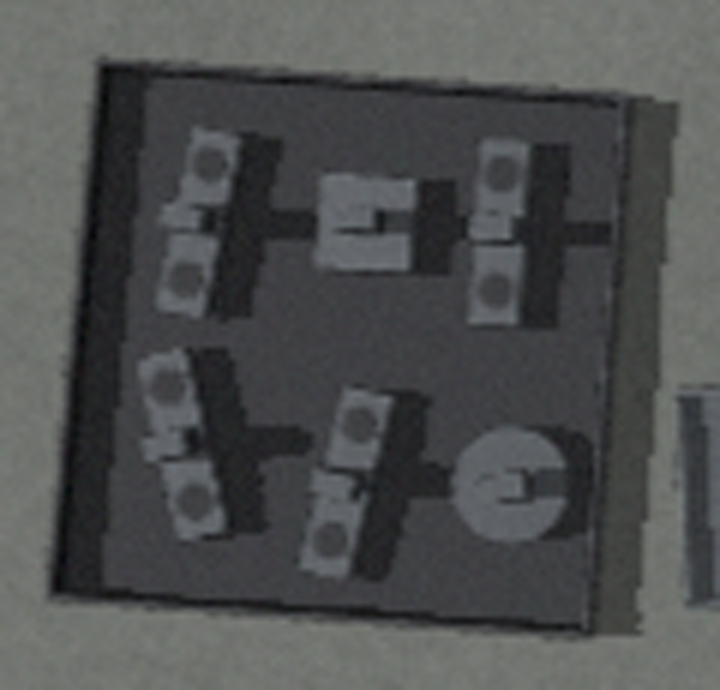

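View pics/c3.png

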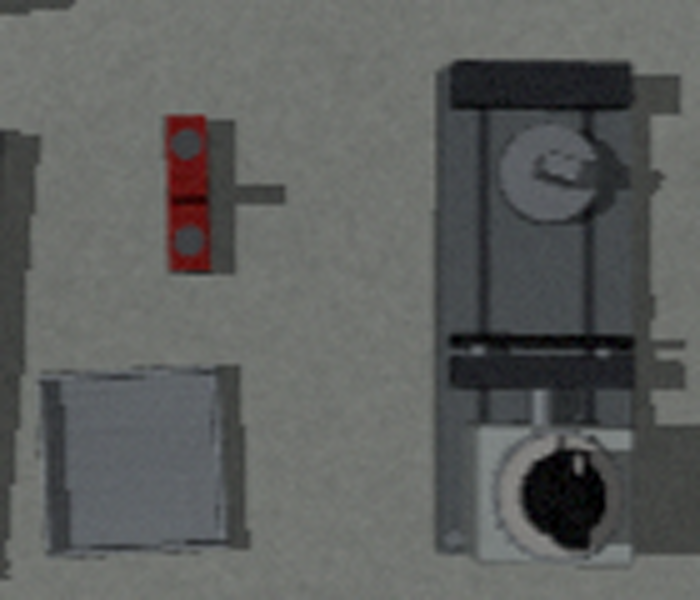

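View pics/c4.png

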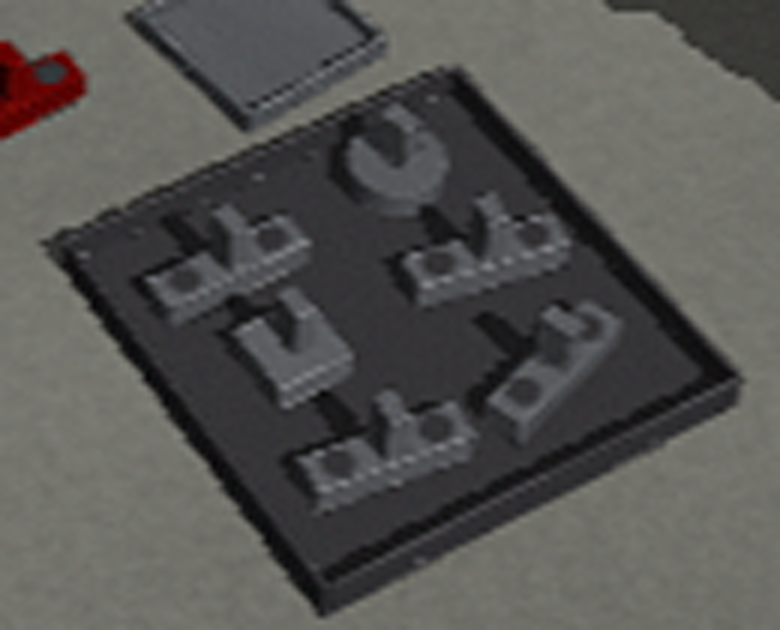

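View pics/c5.png

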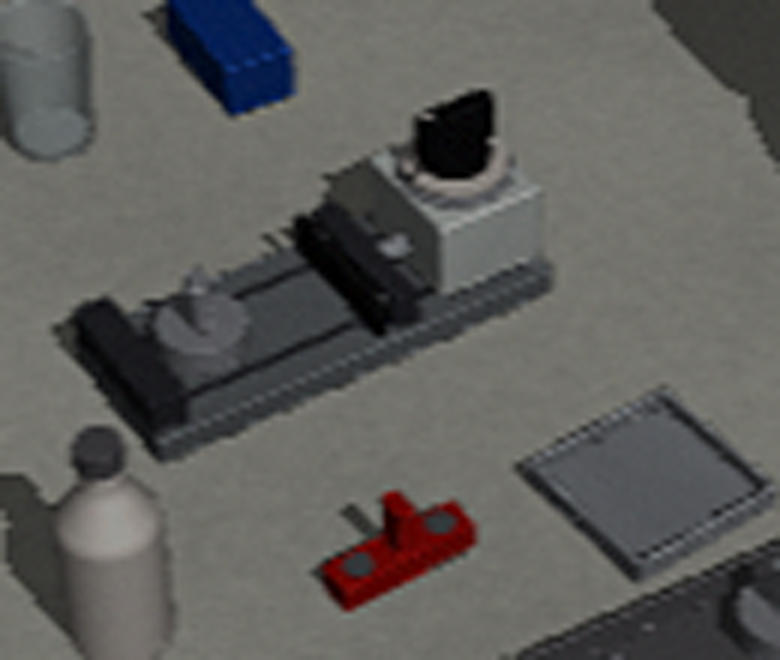

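```bash
cat > fit.py <<'E'
from h import *
from scipy.optimize import least_squares
def se2(p,q): c,s_=np.cos(p[2]),np.sin(p[2]); return np.array([p[0]+c*q[0]-s_*q[1],p[1]+s_*q[0]+c*q[1],q[2]])
def fit(obs,p0):
    f=lambda p: np.concatenate([w2p(s,se2(p,q))-uv for s,q,uv in obs])
    r=least_squares(f,p0,loss='soft_l1',f_scale=0.5); return r.x,f(r.x).reshape(-1,2)
E
python3 - <<'E'
from fit import *
s=load('top0')
c3=lambda u,v:np.array([260+u/5-.4,170+v/5-.4])
c1=lambda u,v:np.array([155+u/6-.42,180+v/6-.42])
cl=[((.115,.05,.046),(450,108)),((.115,-.05,.046),(632,108)),((.14,.05,.046),(450,62)),((.14,-.05,.046),(631,62)),
((-.065,.0425,.078),(475,427)),((-.065,-.0425,.078),(632,427)),((-.14,.0425,.078),(475,562)),((-.14,-.0425,.078),(632,562)),((-.14,.055,.02),(437,552))]
p,r=fit([(s,np.array(q),c3(*uv)) for q,uv in cl],[.55,-.2,0]); print('clamp',p); print(r.round(1).tolist())
np.save('clamp.npy',p)
for q in [(-.1025,0,.119),(-.015,0,.046),(.115,0,.046)]: print(q,(w2p(s,se2(p,q))+.4-[260,170])*5)
print('puck',p2w(s,*c3(548,174),.04))
t=.0525
p2,r=fit([(s,np.array(q),c3(*uv)) for q,uv in [((t,t,.016),(40,372)),((t,-t,.016),(222,367)),((-t,t,.016),(50,553)),((-t,-t,.016),(236,547))]],[.4,0,0]);print('tray',p2,r.round(1).tolist())
for n,a,b in [('A',(211,166),(185,281)),('B',(502,174),(496,291)),('C',(168,388),(195,501)),('D',(360,425),(330,540))]:
    P=p2w(s,*c1(*a),.024);Q=p2w(s,*c1(*b),.024); d=P-Q; print(n,((P+Q)/2).round(4),'len',np.linalg.norm(d).round(4),'yaw',np.arctan2(d[1],d[0]).round(3))
sc=load('scene0')
print('scene chk', [w2p(sc,se2(p,q)).round(1) for q in [(-.14,.0425,.078),(-.065,.0425,.078),(.115,.05,.046)]])
E
```

```text
clamp [ 0.5460828  -0.22698462 -0.03095675]
[[0.4, -0.9], [-0.5, -0.4], [0.4, -0.5], [-0.4, 0.0], [-0.0, -0.4], [0.1, 0.1], [-0.0, 0.6], [0.3, 1.2], [-0.2, 0.8]]
(-0.1025, 0, 0.119) [569.90364615 500.12023345]
(-0.015, 0, 0.046) [541.46999693 335.24230161]
(0.115, 0, 0.046) [540.57716272 104.65575668]
puck [ 0.6222102 -0.2345648  0.04     ]
tray [0.4646952  0.00067277 0.03620998] [[0.1, -0.0], [0.3, -0.9], [-0.1, 0.7], [-0.4, 0.0]]
A [0.5967 0.2845 0.024 ] len 0.0565 yaw -0.218
B [0.59  0.14  0.024] len 0.0562 yaw -0.057
C [0.4914 0.2919 0.024 ] len 0.0553 yaw 0.241
D [0.4722 0.2139 0.024 ] len 0.0559 yaw -0.259
scene chk [array([291.7, 166.5]), array([274.5, 173.9]), array([232.5, 200.6])]
```

```bash
cat > ov.py <<'E'
from fit import *
def box(x0,x1,y0,y1,z0,z1):
    P=[(x,y,z) for x in(x0,x1) for y in(y0,y1) for z in(z0,z1)]
    return [(P[i],P[j]) for i in range(8) for j in range(i+1,8) if sum(a!=b for a,b in zip(P[i],P[j]))==1]
CL=box(-.14,.14,-.055,.055,0,.02)+box(-.14,-.065,-.0425,.0425,.02,.078)+box(.115,.14,-.05,.05,.02,.046)
def ring(x,y,z,r): 
    a=np.linspace(0,2*np.pi,25); P=[(x+r*np.cos(t),y+r*np.sin(t),z) for t in a]; return list(zip(P[:-1],P[1:]))
def overlay(s,f,items,u0,v0,u1,v1,k):
    im=np.array(s['image'])[v0:v1,u0:u1,::-1]; im=cv2.resize(im,None,fx=k,fy=k,interpolation=cv2.INTER_CUBIC)
    for p,E,c in items:
        for a,b in E:
            q=[tuple(int(round(x)) for x in ((w2p(s,se2(p,np.array(z)))-[u0,v0]+.5)*k)) for z in(a,b)]
            cv2.line(im,q[0],q[1],c,1,cv2.LINE_AA)
    cv2.imwrite('pics/'+f+'.png',im)
E
python3 - <<'E'
from ov import *
p=np.load('clamp.npy')
it=[(p,CL+ring(-.1025,0,.089,.033),(0,255,255)),((.6222,-.2346,0),ring(0,0,.04,.028),(0,255,0)),((.4647,.0007,.036),box(-.0525,.0525,-.0525,.0525,0,.016),(255,255,0))]
overlay(load('top0'),'o1',it,260,170,400,290,5)
overlay(load('scene0'),'o2',it,200,135,330,245,6)
E
```

```text
(no output)
```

View pics/o1.png

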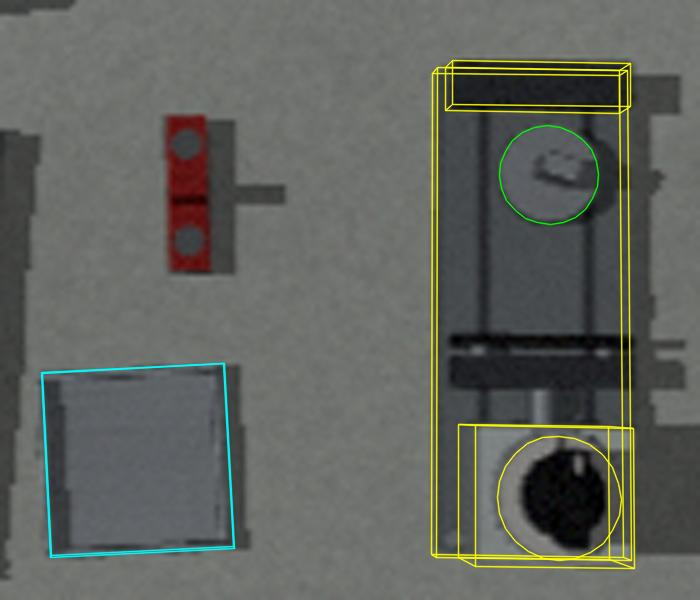

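View pics/o2.png

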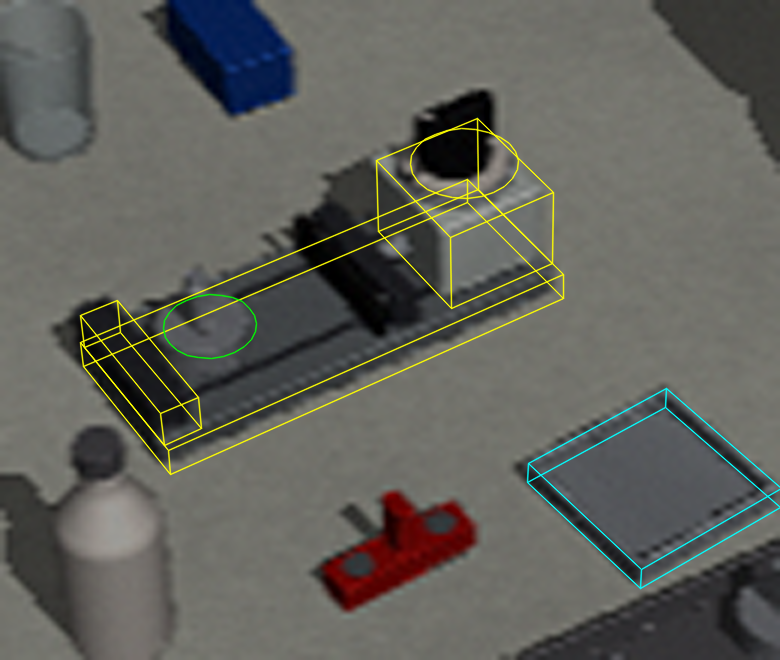

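Run:
```python
from h import *
s=load('top0'); crop(s,'c6',340,176,400,236,10); crop(s,'c7',340,226,400,286,10)
```

```text
(no output)
```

View pics/c6.png

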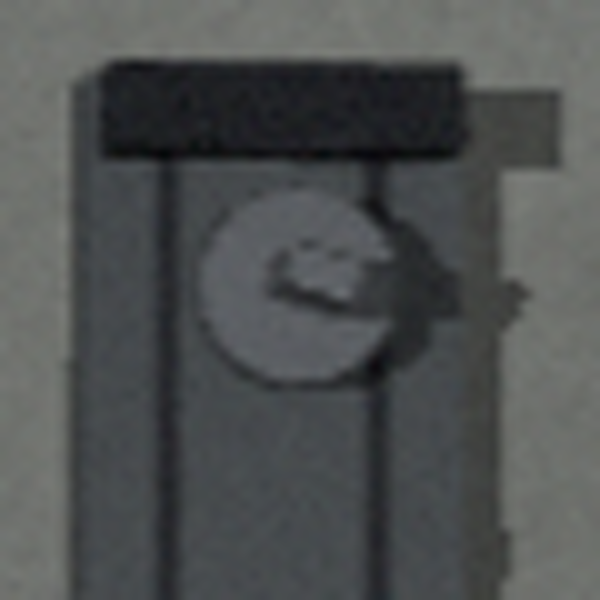

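View pics/c7.png

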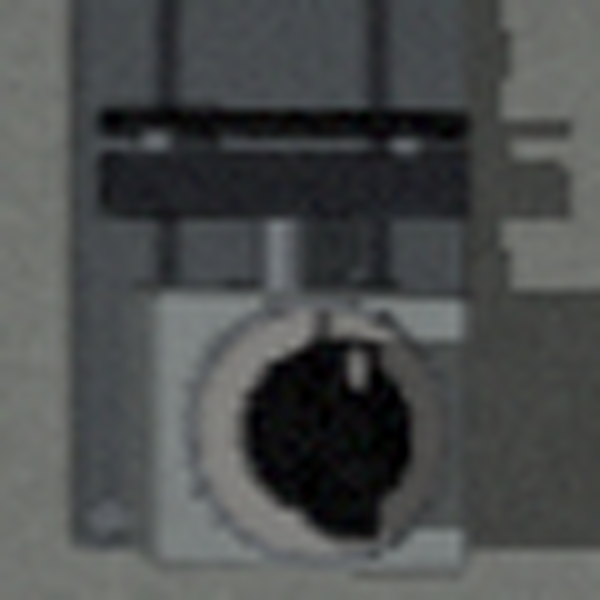

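Run:
```python
from ov import *
s=load('top0')
U=lambda x:340+(x+.5)/10-.5
V6=lambda y:176+(y+.5)/10-.5
V7=lambda y:226+(y+.5)/10-.5
obs=[((.1275,.05,.02),0,U(101)),((.1275,-.05,.046),0,U(466)),((0.06,.055,0),0,U(72)),((-.1,.055,0),0,U(72)),((-.03,-.05,.046),0,U(468)),((-.03,.05,.02),0,U(100)),
((-.1,-.0425,.078),0,U(467)),((-.1,.0425,.078),0,U(155)),((-.1025,0,.089),0,U(317)),((-.1025,0,.089),1,V7(431)),
((.14,.03,.046),1,V6(61)),((.14,-.03,.046),1,V6(61)),((.115,.04,.02),1,V6(158)),((.115,-.04,.02),1,V6(158)),((-.065,.03,.078),1,V7(297)),((-.065,-.03,.078),1,V7(298)),((-.14,.03,.078),1,V7(562)),((-.015,.04,.046),1,V7(107)),((-.015,-.04,.046),1,V7(108))]
f=lambda p:np.array([w2p(s,se2(p,np.array(q)))[i]-m for q,i,m in obs])
r=least_squares(f,[.546,-.227,-.02]); print(r.x,f(r.x).round(2))
g=lambda p:np.array([((w2p(s,se2(p,np.array(q)))-[280,210])*p[3]+[280,210])[i]-m for q,i,m in obs])
r2=least_squares(g,[.546,-.227,-.02,1]); print(r2.x,g(r2.x).round(2))
p=r.x; np.save('clamp.npy',p)
print('puck',p2w(s,U(303),V6(287),.04), p2w(s,U(330),V6(270),.074))
print('knob',se2(p,(-.1025,0,.119)))
it=[(p,CL+ring(-.1025,0,.089,.033)+box(-.045,-.015,-.05,.05,.02,.046),(0,255,255))]
overlay(load('top0'),'o1',it,335,170,405,290,5)
```

```text
[ 0.5466375  -0.22886277 -0.03631883] [-0.19  0.21 -0.19 -0.53  0.15 -0.4   0.41  0.02  0.45  0.15 -0.28  0.12
 -0.04  0.48 -0.87 -0.49  0.66 -0.11  0.38]
[ 0.54649894 -0.22943111 -0.03619683  0.99756867] [-0.17  0.15 -0.15 -0.49  0.1  -0.37  0.37  0.05  0.44  0.06 -0.16  0.23
  0.05  0.57 -0.92 -0.55  0.53 -0.12  0.36]
puck [ 0.62260593 -0.23641312  0.04      ] [ 0.62372377 -0.2369826   0.074     ]
knob [ 0.4442051  -0.22514091  0.119     ]
```

View pics/o1.png

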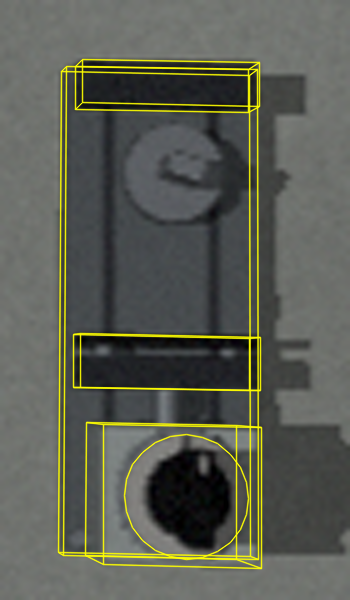

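Run:
```python
from h import *
s=load('top0')
a=p2w(s,357,195,.02);b=p2w(s,357,253,.02);d=a-b;print('vert',d,np.arctan2(d[1],d[0]))
a=p2w(s,378,195,.02);b=p2w(s,378,253,.02);d=a-b;print('vert',d,np.arctan2(d[1],d[0]))
for v in(182,237,272):
    a=p2w(s,350,v,.046);b=p2w(s,386,v,.046);d=a-b;print('hor',d,np.arctan2(-d[0],d[1]))
print(w2p(s,(.2141,.5333,.2026)))
```

```text
vert [ 0.16636703 -0.00539451  0.        ] -0.03241400581002783
vert [ 0.16623392 -0.00616286  0.        ] -0.03705647752032653
hor [0.00178412 0.10152821 0.        ] -0.017570796868176173
hor [0.00156987 0.10029876 0.        ] -0.015650691767194542
hor [0.00143864 0.09953176 0.        ] -0.014453034792051055
[ 64.3077524  373.88013969]
```

Run:
```python
from h import *
s=load('top0'); g=np.array(s['image']).astype(int).sum(2)
print('fixed jaw far'); 
for v in range(179,185): print(v,g[v,348:390])
print('near')
for v in range(189,194): print(v,g[v,348:390:2])
print('mov')
for v in range(234,251): print(v,g[v,348:390:2])
print('gear')
for v in range(253,258): print(v,g[v,353:388:2])
for v in range(279,285): print(v,g[v,353:388:2])
print('vert left')
for v in range(180,286,5): print(v,g[v,343:354],g[v,354:360],g[v,374:381],g[v,383:392])
```

```text
fixed jaw far
179 [341 332 332 337 339 340 350 347 346 346 344 342 348 335 337 348 354 351
 365 354 353 342 345 355 354 351 345 350 363 348 344 344 342 354 342 348
 347 353 352 349 338 344]
180 [347 343 336 328 341 351 351 339 335 347 347 343 352 349 346 346 349 353
 354 349 347 349 353 353 348 340 342 345 352 354 343 345 347 349 345 342
 353 358 354 345 339 342]
181 [343 338 343 331 320 322 335 326 323 343 336 330 334 337 339 334 337 336
 329 329 329 339 346 339 346 357 344 344 341 345 342 337 337 338 324 338
 341 342 352 354 350 353]
182 [331 320 241 133 108  80  95 103 136 147 136 134 144 140 155 149 150 158
 145 150 144 151 141 140 152 166 161 155 154 187 219 208 203 200 206 204
 203 206 307 345 350 350]
183 [271 226 128 100  93 108  93  99  96  81  84 105  99  98  92  99  91 106
  98  93  91  94  95  88 104 106  80 103  87 108  78 107  93 107  92  97
 102  99 231 332 358 356]
184 [208 191 104  94 102  98 108 101  86  89 109  97  96  95 102 103 108 103
  98 105  82 100  84  93  99 103  94 100  85  91  95  92  98  90 112  96
 114 105 234 325 348 336]
near
189 [186  99 102  93  96 
[... 5308 characters left out ...]
 344 303 210 209 227 218 221 237 239] [254 309 366 389 353 291] [  2  28  43  15  40   0 195] [213 219 234 201 193 208 204 205 200]
270 [340 339 345 315 212 206 224 216 230 231 253] [244 298 367 387 333 266] [49 14 37  0 16 21  1] [230 197 212 209 216 208 211 189 203]
275 [334 335 330 301 214 214 224 206 212 237 241] [249 300 361 373 375 294] [ 28   3  42  33 103 206 229] [214 216 230 198 204 196 211 202 195]
280 [336 333 347 339 272 254 243 220 229 234 252] [247 299 369 379 377 377] [282 280 266 257 265 222 331] [372 372 377 267 219 220 214 207 221]
285 [339 330 325 328 332 352 343 348 357 348 333] [326 325 330 344 339 341] [333 342 340 343 350 344 336] [342 340 341 333 332 339 336 346 335]
```

Run:
```python
from ov import *
p=np.load('clamp.npy')
s=load('top0')
for z in(.089,.097,.119,.129): print(z,w2p(s,se2(p,(-.1025,0,z))))
print('puck ctr z.074',w2p(s,(.6226,-.2364,.074)))
for n,b in(('top0',(355,250,390,290)),('scene0',(262,145,292,172))):
    s=load(n); im=np.array(s['image']).astype(float); s['image']=np.clip(255*(im/255)**.45,0,255).astype(np.uint8); crop(s,'k_'+n,*b,14)
s=load('top0');im=np.array(s['image']).astype(float); s['image']=np.clip(255*(im/255)**.6,0,255).astype(np.uint8); crop(s,'k_puck',355,188,395,218,16)
```

```text
0.089 [371.69631254 268.80467002]
0.097 [372.32064565 268.95870423]
0.119 [374.08528331 269.39407208]
0.129 [374.91139458 269.59788859]
puck ctr z.074 [372.35209638 202.96014897]
```

View pics/k_top0.png

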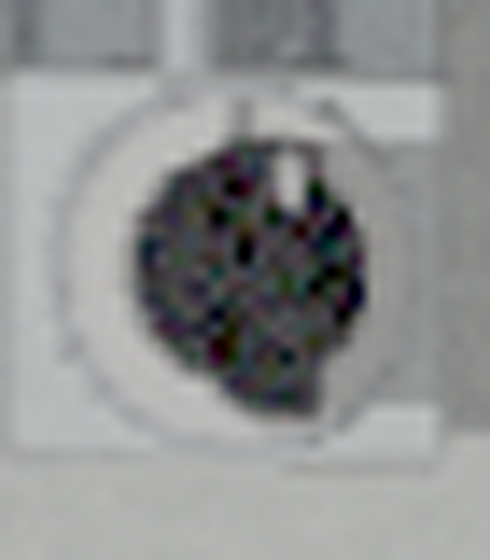

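View pics/k_scene0.png

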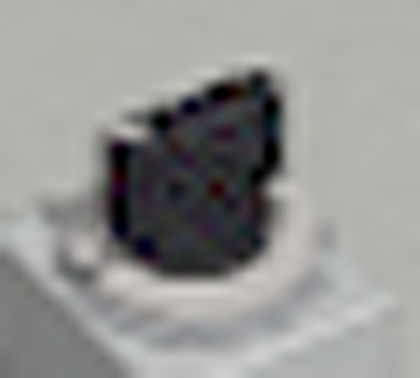

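View pics/k_puck.png

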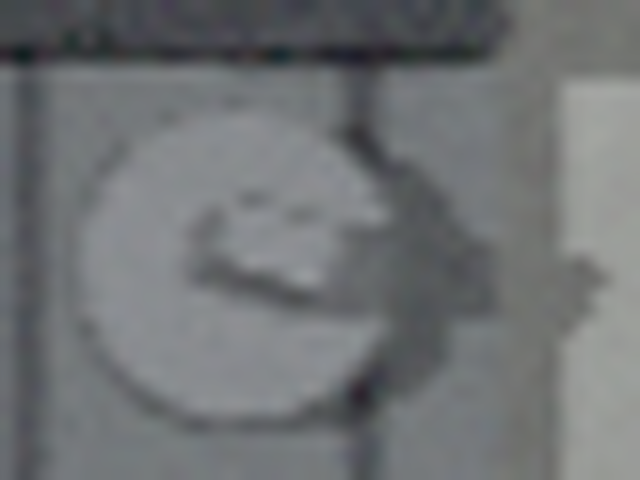

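```bash
cat > mv.py <<'E'
from h import *
from scipy.spatial.transform import Rotation as Ro
def tgt(psi): c,s=np.cos(psi),np.sin(psi); return np.array([[-s,c,0],[c,s,0],[0,0,-1.]])
def rel(x,y,z,psi,o=None):
    o=o or arm.observe(); R=np.array(o['orientation']); 
    rv=Ro.from_matrix(R.T@tgt(psi)).as_rotvec()/1.5; d=R.T@(np.array([x,y,z])-o['position'])/.5
    return np.r_[rv,d].round(3).tolist()
def st():
    o=arm.observe(); R=np.array(o['orientation']); print('t%.2f'%o['t'],'p',o['position'].round(4),'psi %.3f'%np.arctan2(R[1,1],R[0,1]),'tilt',R[2,:2].round(3),'F',np.array(o['wrist_force']).round(1),'T',np.array(o['wrist_torque']).round(2),'w %.4f'%o['gripper_width'],'q',np.array(o['q']).round(2))
    return o
E
python3 - <<'E'
from mv import *
o=st(); print(rel(.45,.15,.23,.5)); print(rel(.6226,-.2364,.2,-.34))
E
```

```text
t0.10 p [0.2141 0.5333 0.2026] psi 1.189 tilt [-0.    -0.001] F [ 0.4 -0.   0.2] T [-0.01  0.02  0.  ] w 0.0856 q [-1.23  0.71 -0.03  1.48  0.02  0.95 -0.08]
[-0.001, 0.0, 0.459, -0.723, -0.536, -0.054]
[-0.001, 0.001, 1.019, -1.332, -1.124, 0.006]
```

>>> servo_tool(
  motion=[
    [0,0,0.46,-0.72,-0.53,-0.05,0.4],
    [0,0,0.46,-0.72,-0.53,-0.05,0.4],
    [0,0,0.46,-0.72,-0.53,-0.05,0.4],
    [0,0,0.46,-0.72,-0.53,-0.05,0.4],
    [0,0,0.46,-0.72,-0.53,-0.05,0.4],
    [0,0,0.46,-0.72,-0.53,-0.05,0.4],
    [0,0,0.46,-0.72,-0.53,-0.05,0.4],
    [0,0,0.46,-0.72,-0.53,-0.05,0.4],
  ],
  force=60,
)

```text
t: 0.9
position: [0.425, 0.1921, 0.2253]
orientation: [[-0.479, 0.878, -0.0], [0.878, 0.479, -0.001], [-0.001, -0.001, -1.0]]
wrist_force: [0.9, -0.1, -0.2]
gripper_width: 0.0339
```

Run:
```python
from mv import *
o=st(); print(rel(.6226,-.2364,.14,-.34))
```

```text
t0.90 p [0.425  0.1921 0.2253] psi 0.499 tilt [-0.001 -0.001] F [ 0.9 -0.1 -0.2] T [-0.06 -0.12  0.  ] w 0.0339 q [-0.57  0.52  0.12  1.83 -0.08  0.8   0.1 ]
[-0.0, 0.001, 0.559, -0.941, -0.063, 0.171]
```

>>> servo_tool(
  motion=[
    [0,0,0.56,-0.94,-0.063,0.05,0.4],
    [0,0,0.56,-0.94,-0.063,0.05,0.4],
    [0,0,0.56,-0.94,-0.063,0.05,0.4],
    [0,0,0.56,-0.94,-0.063,0.05,0.4],
    [0,0,0.56,-0.94,-0.063,0.05,0.4],
    [0,0,0.56,-0.94,-0.063,0.05,0.4],
    [0,0,0.56,-0.94,-0.063,0.05,0.4],
    [0,0,0.56,-0.94,-0.063,0.05,0.4],
  ],
)

```text
t: 1.7
position: [0.592, -0.1706, 0.2041]
orientation: [[0.334, 0.943, -0.001], [0.943, -0.334, -0.001], [-0.001, -0.001, -1.0]]
wrist_force: [0.7, 1.3, 0.7]
gripper_width: 0.0344
```

>>> servo_tool(
  motion=[
    [0,0,0,0,0,0,0.4],
  ],
)

```text
t: 1.8
position: [0.592, -0.177, 0.2028]
orientation: [[0.34, 0.941, -0.002], [0.94, -0.34, -0.004], [-0.004, -0.001, -1.0]]
wrist_force: [-1.4, 1.1, 0.2]
gripper_width: 0.0339
```

Run:
```python
from mv import *
o=st(); print(rel(.6226,-.2364,.1,-.34)); snap('scene','s1'); s=load('s1'); crop(s,'s1c',190,110,310,230,6)
```

```text
t1.80 p [ 0.592  -0.177   0.2028] psi -0.347 tilt [-0.004 -0.001] F [-1.4  1.1  0.2] T [ 0.04  0.03 -0.01] w 0.0339 q [ 0.1   0.8   0.31  1.32 -0.25  1.06  0.1 ]
[-0.001, 0.003, -0.004, -0.09, 0.098, 0.206]
```

View pics/s1c.png

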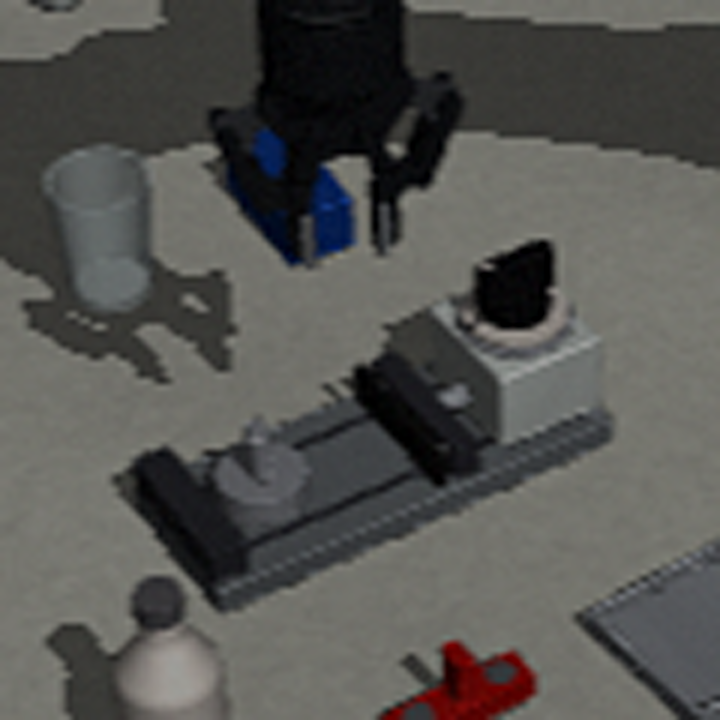

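>>> servo_tool(
  motion=[
    [0,0,0,-0.09,0.098,0.08,0.4],
    [0,0,0,-0.09,0.098,0.16,0.4],
    [0,0,0,-0.09,0.098,0.2,0.4],
    [0,0,0,-0.09,0.098,0.2,0.4],
  ],
)

```text
t: 2.25
position: [0.6205, -0.2318, 0.099]
orientation: [[0.338, 0.941, -0.008], [0.941, -0.338, 0.001], [-0.002, -0.008, -1.0]]
wrist_force: [-0.3, 1.0, -0.4]
gripper_width: 0.034
```

Run:
```python
from mv import *
o=st(); print(rel(.6226,-.2364,.047,-.34)); snap('scene','s2'); s=load('s2'); crop(s,'s2c',205,150,265,210,10); snap('top','t2');s=load('t2'); crop(s,'t2c',335,170,395,230,10);
```

```text
t2.25 p [ 0.6205 -0.2318  0.099 ] psi -0.345 tilt [-0.002 -0.008] F [-0.3  1.  -0.4] T [0.03 0.01 0.01] w 0.0340 q [ 0.2   0.99  0.28  1.23 -0.28  0.96  0.17]
[-0.006, 0.001, -0.003, -0.007, 0.008, 0.104]
```

View pics/s2c.png

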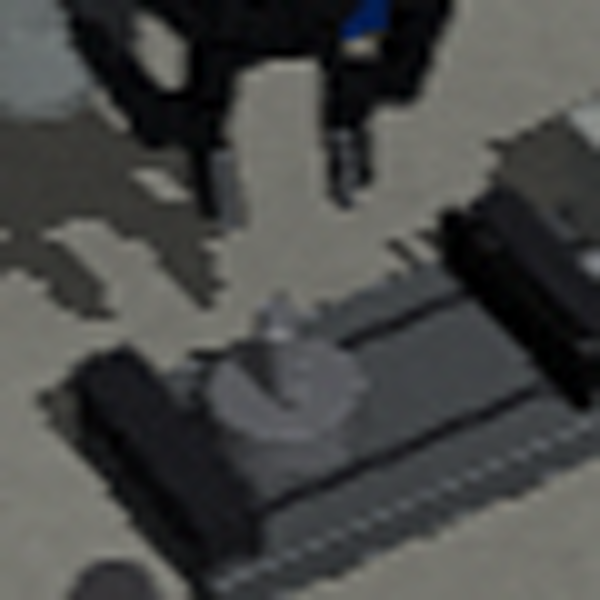

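>>> servo_tool(
  motion=[
    [0,0,0,-0.006,0.008,0.04,0.4],
    [0,0,0,-0.006,0.008,0.08,0.4],
    [0,0,0,-0.006,0.008,0.102,0.4],
    [0,0,0,-0.006,0.008,0.102,0.4],
    [0,0,0,-0.006,0.008,0.102,0],
    [0,0,0,-0.006,0.008,0.102,0],
    [0,0,0,-0.006,0.008,0.102,0],
    [0,0,0,-0.006,0.008,0.102,0],
  ],
  force=60,
)

```text
t: 3.15
position: [0.6255, -0.2361, 0.0535]
orientation: [[0.337, 0.942, -0.001], [0.942, -0.337, -0.002], [-0.002, -0.001, -1.0]]
wrist_force: [0.1, 0.3, 0.1]
gripper_width: 0.0004
```

Run:
```python
from mv import *
o=st(); snap('scene','s3'); s=load('s3'); crop(s,'s3c',205,150,265,210,10)
```

```text
t3.15 p [ 0.6255 -0.2361  0.0535] psi -0.344 tilt [-0.002 -0.001] F [0.1 0.3 0.1] T [-0.01  0.    0.01] w 0.0004 q [ 0.21  1.05  0.26  1.25 -0.29  0.88  0.18]
```

View pics/s3c.png

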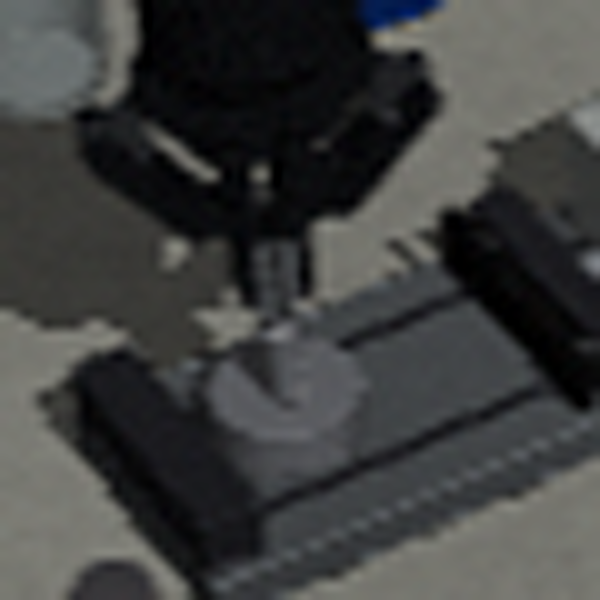

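Run:
```python
from mv import *
o=st(); s=load('s3'); print(w2p(s,o['position']), w2p(s,(.6226,-.2364,.074)),w2p(s,(.6226,-.2364,.04))); t=snap('top','t3'); print(w2p(t,o['position'])); crop(t,'t3c',345,175,405,235,10)
```

```text
t3.20 p [ 0.6254 -0.2361  0.0534] psi -0.344 tilt [-0.002 -0.001] F [-0.2 -0.1  0.3] T [ 0.02 -0.04 -0.01] w -0.0001 q [ 0.21  1.05  0.26  1.25 -0.29  0.88  0.18]
[233.21223682 186.14970103] [233.4500372  181.53455986] [234.09302122 188.53730015]
[370.67721108 202.75590854]
```

View pics/t3c.png

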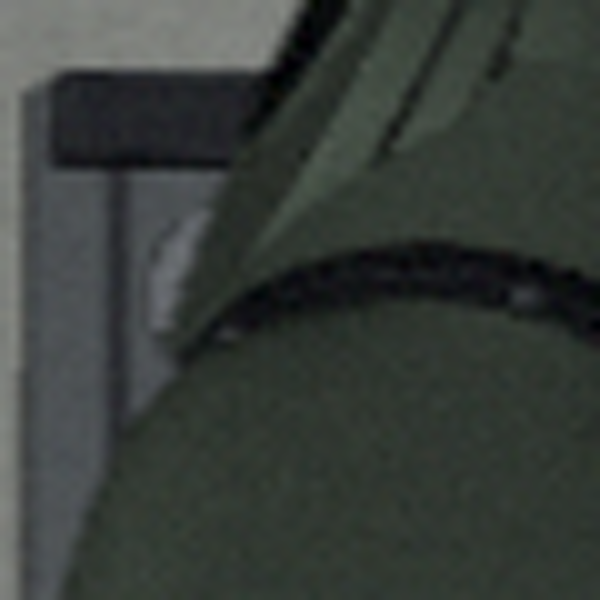

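>>> servo_tool(
  motion=[
    [0,0,0,0,0,-0.06,0],
    [0,0,0,0,0,-0.06,0],
    [0,0,0,0,0,-0.06,0],
    [0,0,0,0,0,-0.06,0],
    [0,0,0,0,0,-0.06,0],
  ],
)

```text
t: 3.75
position: [0.6252, -0.2359, 0.0826]
orientation: [[0.337, 0.942, -0.003], [0.942, -0.337, -0.001], [-0.002, -0.002, -1.0]]
wrist_force: [0.9, 0.9, 0.2]
gripper_width: 0.0
```

Run:
```python
from mv import *
o=st(); s=snap('scene','s4'); print(w2p(s,o['position'])); crop(s,'s4c',205,150,265,210,10); print(rel(.6226,-.2364,.047,-.34))
```

```text
t3.75 p [ 0.6252 -0.2359  0.0826] psi -0.344 tilt [-0.002 -0.002] F [0.9 0.9 0.2] T [-0.03 -0.02 -0.05] w 0.0000 q [ 0.2   1.02  0.27  1.23 -0.28  0.93  0.18]
[232.73775286 180.07622873]
[-0.001, 0.001, -0.002, -0.002, -0.004, 0.071]
```

View pics/s4c.png

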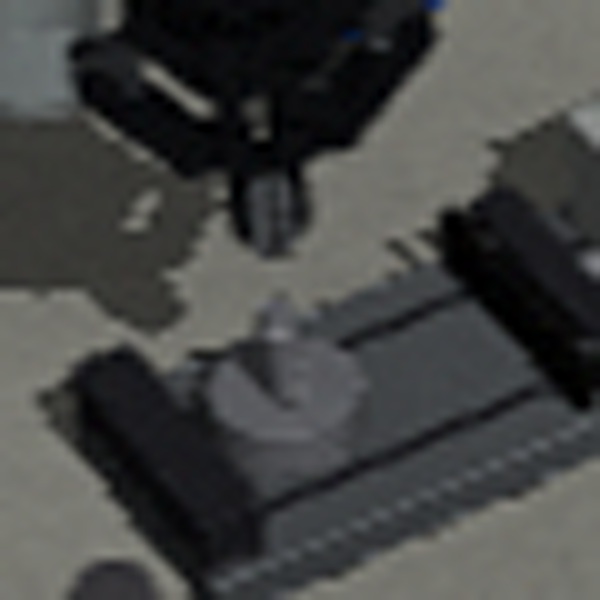

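Run:
```python
from mv import *
s=load('scene0'); P=(.2141,.5333,.2026); print('scene',w2p(s,P),'grasp',w2p(s,(.2141,.5333,.2216)),w2p(s,(.2141+.016,.5333+.04,.2026)),w2p(s,(.2141-.016,.5333-.04,.2026))); 
for n,b in(('top0',(0,340,90,420)),('scene0',(470,180,550,260))):
    s=load(n); im=np.array(s['image']).astype(float); s['image']=np.clip(255*(im/255)**.45,0,255).astype(np.uint8); crop(s,'g_'+n,*b,8)
```

```text
scene [496.60001522 242.1152541 ] grasp [498.69605838 237.63876817] [504.76843782 253.63712851] [488.76615747 231.06529628]
```

View pics/g_top0.png

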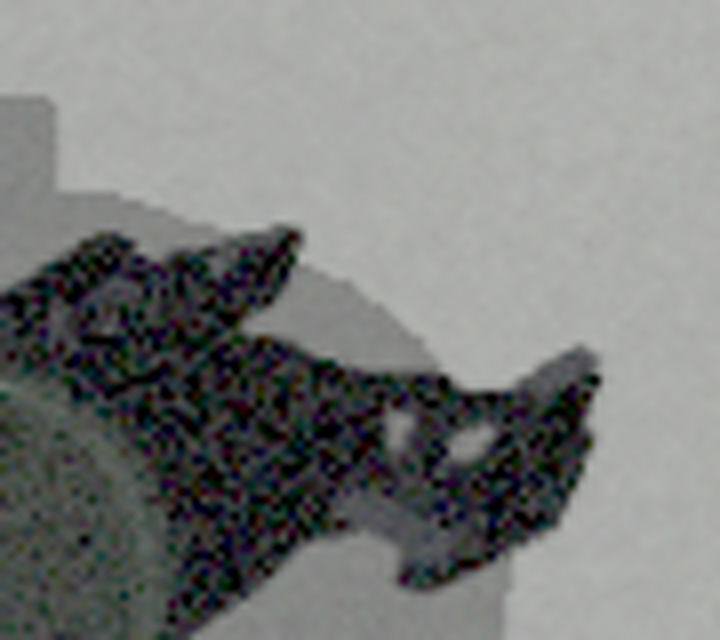

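View pics/g_scene0.png

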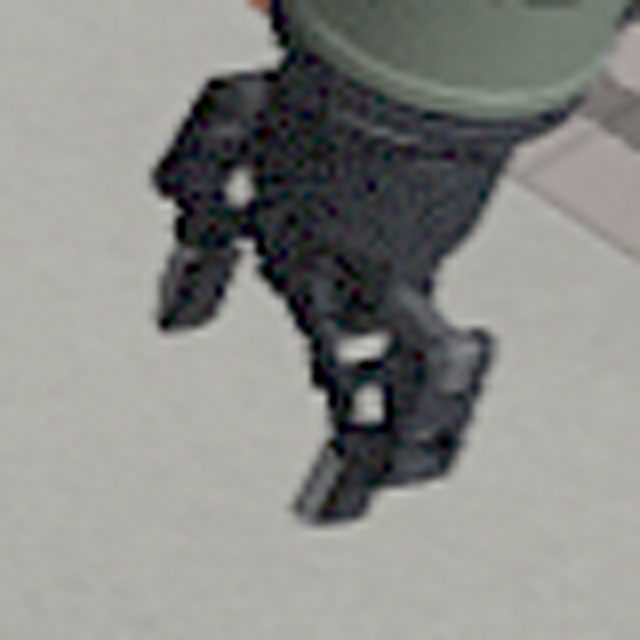

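>>> servo_tool(
  motion=[
    [0,0,0,0.0,-0.004,0,0.4],
    [0,0,0,0.0,-0.004,0,0.4],
    [0,0,0,0.0,-0.004,0,0.4],
    [0,0,0,0.0,-0.004,0.03,0.4],
    [0,0,0,0.0,-0.004,0.05,0.4],
    [0,0,0,0.0,-0.004,0.07,0.4],
    [0,0,0,0.0,-0.004,0.07,0.4],
    [0,0,0,0.0,-0.004,0.07,0.4],
  ],
)

```text
t: 4.6
position: [0.6231, -0.2354, 0.0475]
orientation: [[0.337, 0.942, -0.003], [0.942, -0.337, -0.001], [-0.002, -0.002, -1.0]]
wrist_force: [-0.9, 0.5, 0.0]
gripper_width: 0.0343
```

Run:
```python
from mv import *
o=st(); s=snap('scene','s5'); print(w2p(s,o['position'])); crop(s,'s5c',205,150,265,210,10); print(rel(.6226,-.2364,.047,-.34))
```

```text
t4.60 p [ 0.6231 -0.2354  0.0475] psi -0.344 tilt [-0.002 -0.002] F [-0.9  0.5  0. ] T [ 0.04  0.01 -0.  ] w 0.0343 q [ 0.21  1.06  0.26  1.26 -0.29  0.86  0.19]
[233.97145856 187.22074414]
[-0.001, 0.001, -0.002, -0.002, -0.001, 0.002]
```

View pics/s5c.png

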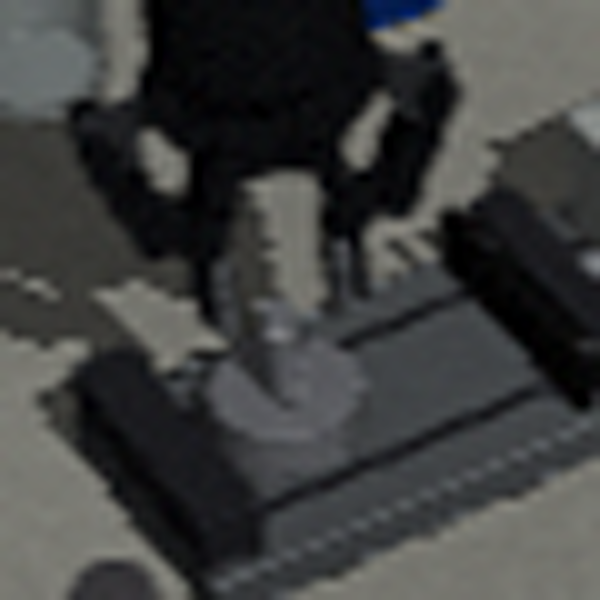

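>>> servo_tool(
  motion=[
    [0,0,0,0.0,0,0.015,0.4],
    [0,0,0,0.0,0,0.03,0.4],
    [0,0,0,0.0,0,0.03,0.4],
  ],
)

```text
t: 4.95
position: [0.6228, -0.2352, 0.0317]
orientation: [[0.337, 0.942, -0.004], [0.942, -0.337, -0.001], [-0.002, -0.003, -1.0]]
wrist_force: [-0.4, -0.3, -0.5]
gripper_width: 0.0342
```

Run:
```python
from mv import *
o=st(); s=snap('scene','s6'); crop(s,'s6c',205,150,265,210,10); print(rel(.6226,-.2364,.03,-.34))
```

```text
t4.95 p [ 0.6228 -0.2352  0.0317] psi -0.344 tilt [-0.002 -0.003] F [-0.4 -0.3 -0.5] T [0.02 0.03 0.03] w 0.0342 q [ 0.21  1.08  0.25  1.27 -0.3   0.83  0.19]
[-0.002, 0.001, -0.002, -0.002, -0.0, 0.005]
```

View pics/s6c.png

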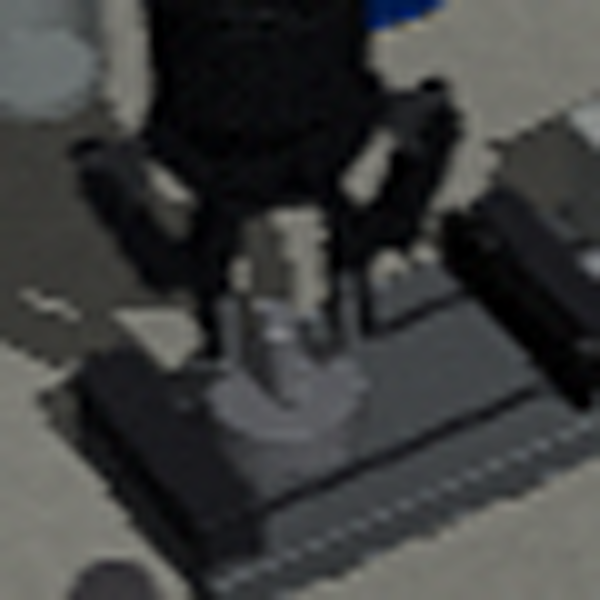

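>>> servo_tool(
  motion=[
    [0,0,0,0.0,0,0.008,0.4],
    [0,0,0,0.0,0,0.008,0],
    [0,0,0,0.0,0,0.008,0],
    [0,0,0,0.0,0,0.008,0],
    [0,0,0,0,0,0.008,0],
  ],
  force=60,
)

```text
t: 5.5
position: [0.623, -0.2353, 0.0283]
orientation: [[0.337, 0.942, -0.003], [0.942, -0.337, -0.001], [-0.002, -0.003, -1.0]]
wrist_force: [-0.1, -0.5, -1.5]
gripper_width: 0.0106
```

Run:
```python
from mv import *
o=st(); s=snap('scene','s7'); crop(s,'s7c',205,150,265,210,10)
```

```text
t5.50 p [ 0.623  -0.2353  0.0283] psi -0.344 tilt [-0.002 -0.003] F [-0.1 -0.5 -1.5] T [-0.05 -0.04  0.02] w 0.0106 q [ 0.21  1.08  0.25  1.27 -0.3   0.83  0.19]
```

View pics/s7c.png

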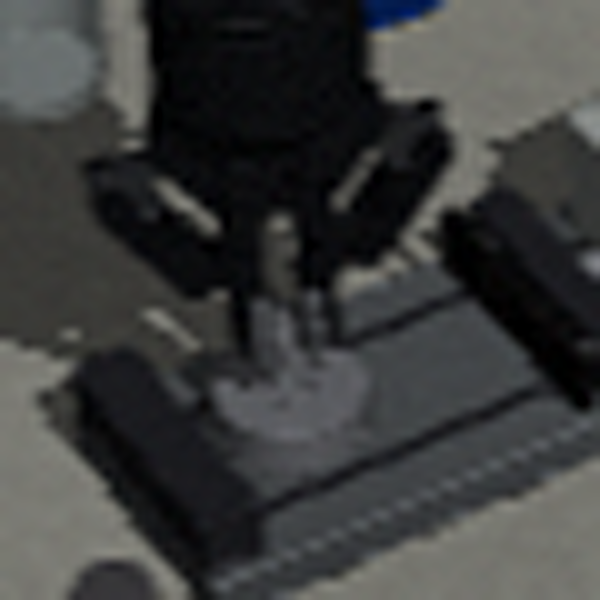

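>>> servo_tool(
  motion=[
    [0,0,0,0.0,0,-0.04,0],
    [0,0,0,0.0,0,-0.1,0],
    [0,0,0,0.0,0,-0.16,0],
    [0,0,0,0.0,0,-0.22,0],
    [0,0,0,0,0,-0.22,0],
  ],
  force=80,
)

```text
t: 6.05
position: [0.6248, -0.236, 0.1423]
orientation: [[0.337, 0.942, 0.002], [0.942, -0.337, -0.003], [-0.002, 0.003, -1.0]]
wrist_force: [-0.7, 0.4, -1.4]
gripper_width: 0.01
```

Run:
```python
from mv import *
o=st(); s=snap('scene','s8'); crop(s,'s8c',190,110,310,230,6); print(rel(.4647,.0007,.13,-.34)); crop(s,'s8d',215,135,255,175,15)
```

```text
t6.05 p [ 0.6248 -0.236   0.1423] psi -0.344 tilt [-0.002  0.003] F [-0.7  0.4 -1.4] T [-0.   -0.01 -0.03] w 0.0100 q [ 0.2   0.94  0.29  1.18 -0.27  1.05  0.16]
[0.0, 0.001, -0.002, 0.338, -0.459, 0.019]
```

View pics/s8c.png

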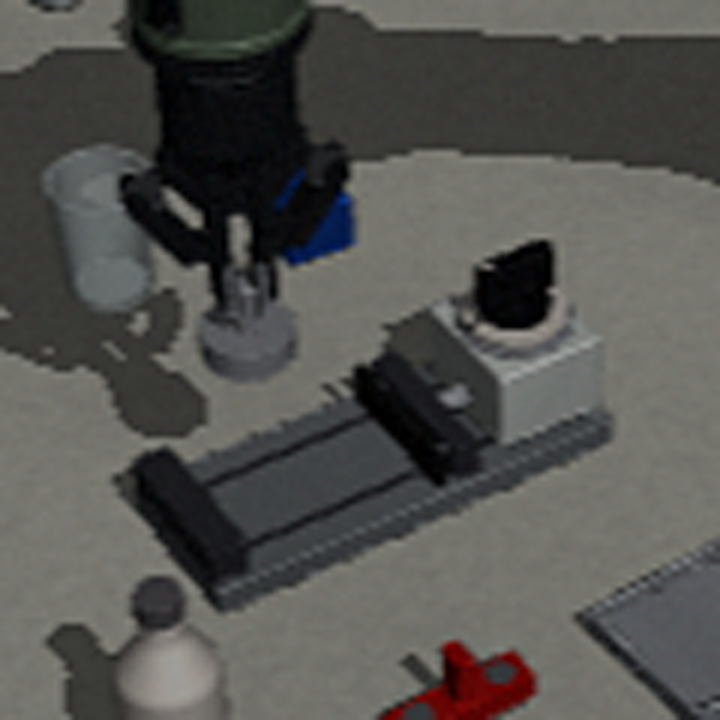

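>>> servo_tool(
  motion=[
    [0,0,0,0.04,-0.05,0,0],
    [0,0,0,0.09,-0.12,0,0],
    [0,0,0,0.14,-0.19,0,0],
    [0,0,0,0.2,-0.27,0,0],
    [0,0,0,0.26,-0.35,0,0],
    [0,0,0,0.31,-0.42,0.01,0],
    [0,0,0,0.338,-0.459,0.02,0],
    [0,0,0,0.338,-0.459,0.02,0],
  ],
)

```text
t: 6.9
position: [0.4626, 0.0038, 0.1287]
orientation: [[0.333, 0.943, -0.004], [0.943, -0.333, -0.001], [-0.002, -0.003, -1.0]]
wrist_force: [0.9, -0.1, -0.2]
gripper_width: 0.0096
```

Run:
```python
from mv import *
o=st(); s=snap('scene','s9'); crop(s,'s9c',230,130,350,240,6); print(rel(.4647,.0007,.013,-.34))
```

```text
t6.90 p [0.4626 0.0038 0.1287] psi -0.340 tilt [-0.002 -0.003] F [ 0.9 -0.1 -0.2] T [-0.04 -0.03  0.02] w 0.0096 q [-0.24  0.69  0.28  1.98 -0.36  0.52 -0.04]
[-0.001, 0.002, -0.001, -0.001, 0.002, 0.232]
```

View pics/s9c.png

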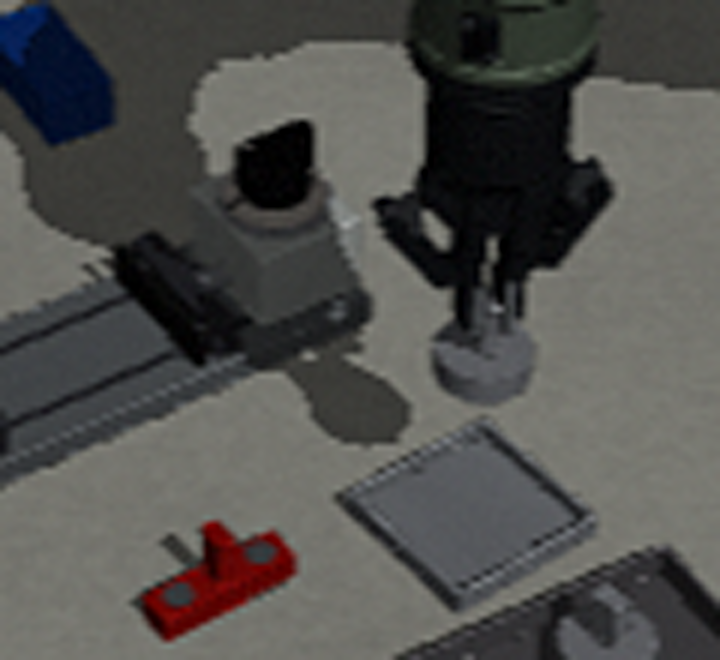

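>>> servo_tool(
  motion=[
    [0,0,0,0,0,0.05,0],
    [0,0,0,0,0,0.1,0],
    [0,0,0,0,0,0.15,0],
    [0,0,0,0,0,0.19,0],
    [0,0,0,0,0,0.215,0],
    [0,0,0,0,0,0.228,0],
    [0,0,0,0,0,0.23,0],
  ],
)

```text
t: 7.65
position: [0.4637, 0.0011, 0.0134]
orientation: [[0.336, 0.942, -0.003], [0.942, -0.336, -0.002], [-0.003, -0.002, -1.0]]
wrist_force: [0.2, -0.8, -1.7]
gripper_width: 0.0099
```

Run:
```python
from mv import *
o=st(); s=snap('scene','s10'); crop(s,'s10c',270,170,340,240,10)
```

```text
t7.65 p [0.4637 0.0011 0.0134] psi -0.342 tilt [-0.003 -0.002] F [ 0.2 -0.8 -1.7] T [-0.03  0.03  0.  ] w 0.0099 q [-0.14  0.91  0.11  2.05 -0.44  0.21  0.03]
```

View pics/s10c.png

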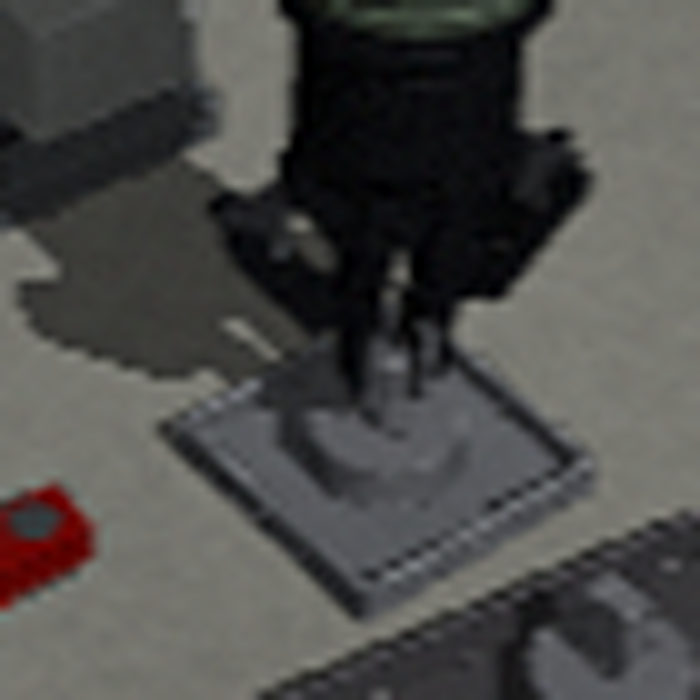

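>>> servo_tool(
  motion=[
    [0,0,0,0,0,0.002,0],
    [0,0,0,0,0,0.002,0.4],
    [0,0,0,0,0,0.002,0.4],
    [0,0,0,0,0,0.002,0.4],
    [0,0,0,0,0,-0.05,0.4],
    [0,0,0,0,0,-0.15,0.4],
    [0,0,0,0,0,-0.25,0.4],
    [0,0,0,0,0,-0.3,0.4],
  ],
)

```text
t: 8.5
position: [0.4648, 0.0015, 0.1674]
orientation: [[0.336, 0.942, 0.001], [0.942, -0.336, -0.002], [-0.001, 0.002, -1.0]]
wrist_force: [1.1, 0.1, -0.1]
gripper_width: 0.0342
```

Run:
```python
from mv import *
o=st(); s=snap('scene','s11'); crop(s,'s11c',240,130,340,240,6); t=snap('top','t11'); crop(t,'t11c',155,170,285,295,6); print(rel(.59,.14,.13,-.057))
```

```text
t8.50 p [0.4648 0.0015 0.1674] psi -0.342 tilt [-0.001  0.002] F [ 1.1  0.1 -0.1] T [ 0.04 -0.01  0.  ] w 0.0342 q [-0.27  0.63  0.34  1.93 -0.34  0.64 -0.06]
[0.002, 0.001, -0.19, 0.344, 0.142, 0.074]
```

View pics/s11c.png

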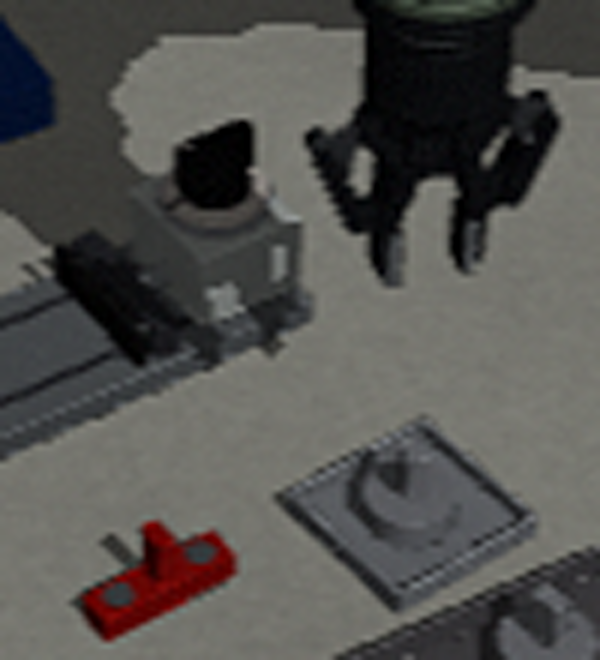

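View pics/t11c.png

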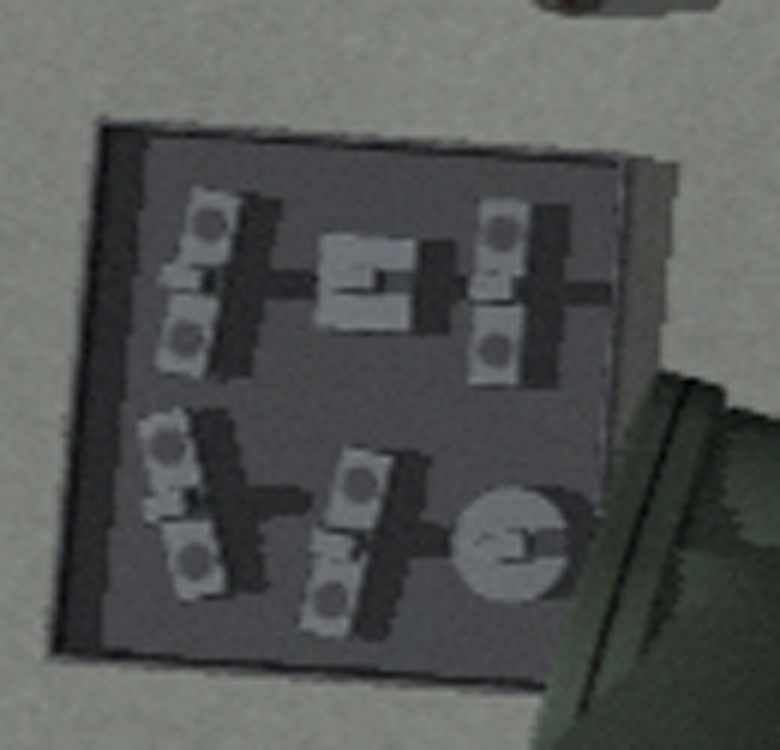

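>>> servo_tool(
  motion=[
    [0,0,-0.05,0.08,0.035,0,0.4],
    [0,0,-0.1,0.17,0.07,0,0.4],
    [0,0,-0.15,0.26,0.105,0.03,0.4],
    [0,0,-0.19,0.344,0.142,0.074,0.4],
    [0,0,-0.19,0.344,0.142,0.1,0.4],
    [0,0,-0.19,0.344,0.142,0.15,0.4],
    [0,0,-0.19,0.344,0.142,0.15,0.4],
  ],
)

```text
t: 9.3
position: [0.5884, 0.1395, 0.089]
orientation: [[0.057, 0.998, -0.002], [0.998, -0.057, -0.003], [-0.003, -0.002, -1.0]]
wrist_force: [-0.5, -0.2, -0.1]
gripper_width: 0.0337
```

Run:
```python
from mv import *
s=load('s11');t=load('t11'); print('puck pred scene',w2p(s,(.4637,.0011,.024)),w2p(s,(.4637,.0011,.058)))
o=st(); s=snap('scene','s12'); crop(s,'s12c',270,190,350,270,9); print(rel(.59,.14,.012,-.057)); t=snap('top','t12'); crop(t,'t12c',155,170,315,295,5)
```

```text
puck pred scene [308.88320447 212.12849911] [309.27377352 205.20564805]
t9.30 p [0.5884 0.1395 0.089 ] psi -0.057 tilt [-0.003 -0.002] F [-0.5 -0.2 -0.1] T [ 0.04  0.   -0.02] w 0.0337 q [-0.41  0.92  0.27  1.5  -0.3   0.77 -0.08]
[0.0, 0.001, -0.0, 0.002, 0.001, 0.158]
```

View pics/s12c.png

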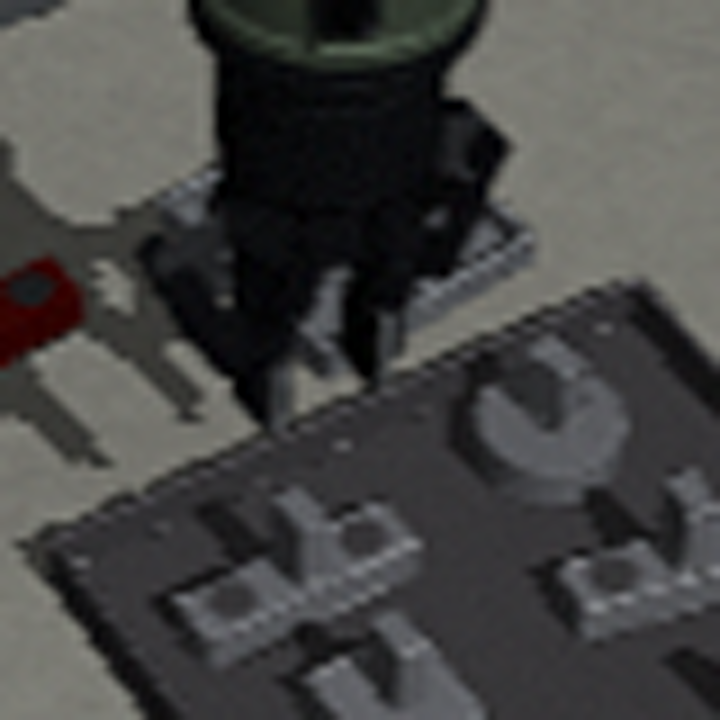

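View pics/t12c.png

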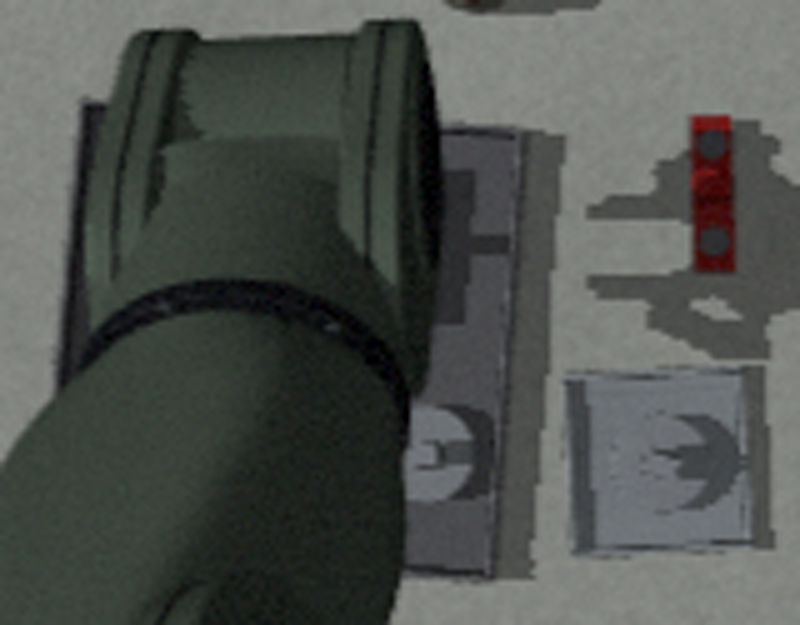

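Run:
```python
from ov import *
t=load('t12'); print(w2p(t,(.4637,.0011,.024)))
it=[((.4637,.0011,0),ring(0,0,.024,.028),(0,255,0)),((.4647,.0007,.036),box(-.0525,.0525,-.0525,.0525,0,.016),(255,255,0))]
im=np.array(t['image']).astype(float); t['image']=np.clip((im-80)*5,0,255).astype(np.uint8)
overlay(t,'o3',it,265,240,315,285,14)
overlay(load('s11'),'o4',it,275,190,335,235,12)
```

```text
[286.83693069 261.88051948]
```

View pics/o3.png

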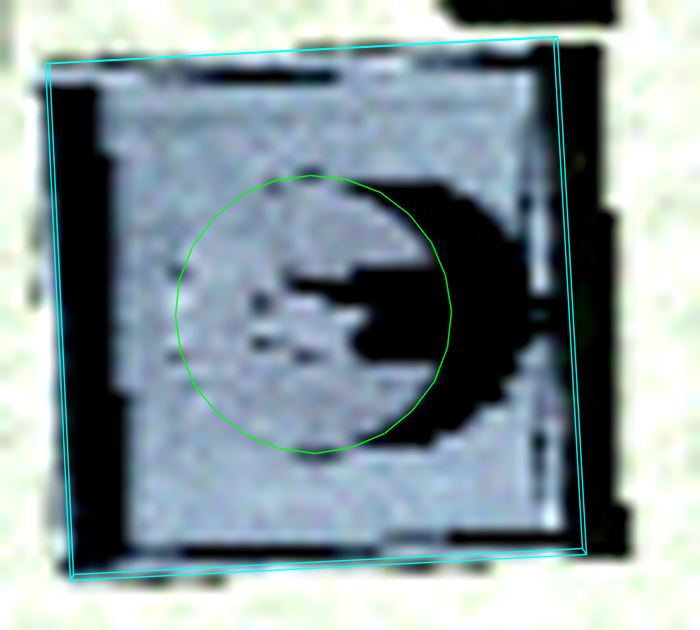

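View pics/o4.png

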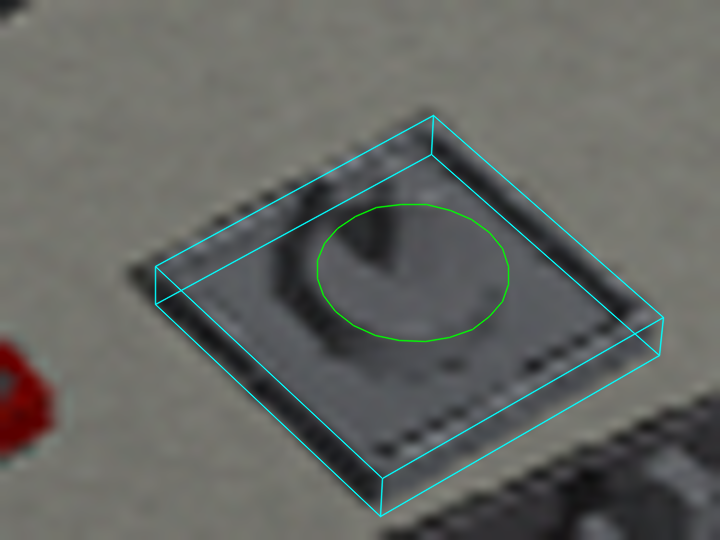

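>>> servo_tool(
  motion=[
    [0,0,0,0.002,0.002,0.06,0.4],
    [0,0,0,0.002,0.002,0.11,0.4],
    [0,0,0,0.002,0.002,0.145,0.4],
    [0,0,0,0.002,0.002,0.155,0.4],
    [0,0,0,0.002,0.002,0.155,0],
    [0,0,0,0.002,0.002,0.155,0],
    [0,0,0,0.002,0.002,0.155,0],
    [0,0,0,0.002,0.002,0.155,0],
  ],
  force=80,
)

```text
t: 10.2
position: [0.592, 0.1404, 0.0163]
orientation: [[0.057, 0.998, 0.004], [0.998, -0.057, -0.001], [-0.001, 0.004, -1.0]]
wrist_force: [-0.9, -0.5, 8.7]
gripper_width: 0.0096
```

>>> servo_tool(
  motion=[
    [0,0,0,0,0,-0.03,0],
    [0,0,0,0,0,-0.08,0],
    [0,0,0,0,0,-0.14,0],
    [0,0,0,0,0,-0.2,0],
    [0,0,0,0,0,-0.26,0],
    [0,0,0,0,0,-0.26,0],
  ],
)

```text
t: 10.8
position: [0.593, 0.1408, 0.1513]
orientation: [[0.057, 0.998, 0.01], [0.998, -0.057, 0.0], [0.001, 0.01, -1.0]]
wrist_force: [-0.2, -0.0, -3.2]
gripper_width: 0.0095
```

Run:
```python
from mv import *
from fit import se2
o=st(); s=snap('scene','s13'); crop(s,'s13c',250,160,350,260,7)
p=np.load('clamp.npy'); p[2]=-.033; np.save('clamp.npy',p)
for x in(.100,.072,.044,.016): print(x,se2(p,(x,0,0)))
print(rel(*se2(p,(.1,0,.15)),-1.604))
```

```text
t10.80 p [0.593  0.1408 0.1513] psi -0.057 tilt [0.001 0.01 ] F [-0.2 -0.  -3.2] T [-0.03  0.04 -0.01] w 0.0095 q [-0.43  0.84  0.3   1.44 -0.28  0.9  -0.11]
0.1 [ 0.64658306 -0.23216217  0.        ]
0.072 [ 0.6185983  -0.23123834  0.        ]
0.044 [ 0.59061355 -0.23031451  0.        ]
0.016 [ 0.56262879 -0.22939068  0.        ]
[0.004, -0.004, 1.031, -0.738, 0.151, -0.001]
```

View pics/s13c.png

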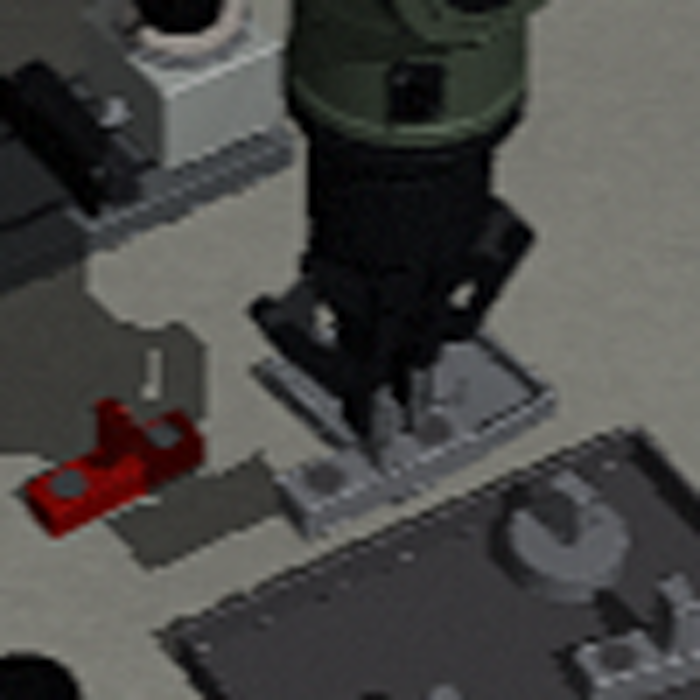

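Run:
```python
from mv import *
s=load('top0'); print('flask',p2w(s,315,147,.15),'jar',p2w(s,248,158,.075))
from fit import se2
p=np.load('clamp.npy')
print(rel(*se2(p,(.1,0,.2)),-1.604))
```

```text
flask [ 0.7634598  -0.07686751  0.15      ] jar [0.75417846 0.10450082 0.075     ]
[0.004, -0.004, 1.031, -0.738, 0.152, -0.101]
```

>>> servo_tool(
  motion=[
    [0,0,0.06,-0.03,0.01,-0.04,0],
    [0,0,0.14,-0.09,0.03,-0.07,0],
    [0,0,0.22,-0.16,0.04,-0.08,0],
    [0,0,0.31,-0.23,0.05,-0.08,0],
    [0,0,0.4,-0.3,0.06,-0.08,0],
    [0,0,0.49,-0.37,0.075,-0.08,0],
    [0,0,0.57,-0.43,0.09,-0.08,0],
    [0,0,0.6,-0.46,0.1,-0.08,0],
  ],
)

```text
t: 11.65
position: [0.6281, -0.0945, 0.1891]
orientation: [[0.821, 0.57, 0.007], [0.57, -0.822, -0.001], [0.005, 0.005, -1.0]]
wrist_force: [0.6, 1.2, -1.8]
gripper_width: 0.0096
```

Run:
```python
from mv import *
from fit import se2
p=np.load('clamp.npy'); st()
print(rel(*se2(p,(.1,0,.15)),-1.604))
```

```text
t11.65 p [ 0.6281 -0.0945  0.1891] psi -0.964 tilt [0.005 0.005] F [ 0.6  1.2 -1.8] T [ 0.02 -0.03  0.02] w 0.0096 q [-0.12  0.87  0.53  1.28 -0.45  1.1  -0.51]
[0.002, -0.004, 0.427, -0.127, 0.247, 0.079]
```

>>> servo_tool(
  motion=[
    [0,0,0.07,-0.02,0.03,0,0],
    [0,0,0.14,-0.04,0.08,0,0],
    [0,0,0.22,-0.06,0.13,0.01,0],
    [0,0,0.3,-0.09,0.18,0.03,0],
    [0,0,0.37,-0.11,0.22,0.06,0],
    [0,0,0.427,-0.127,0.247,0.08,0],
    [0,0,0.427,-0.127,0.247,0.08,0],
    [0,0,0.427,-0.127,0.247,0.08,0],
  ],
)

```text
t: 12.45
position: [0.6467, -0.2314, 0.1491]
orientation: [[0.999, -0.031, 0.006], [-0.031, -1.0, -0.001], [0.006, 0.0, -1.0]]
wrist_force: [0.3, 1.8, -2.2]
gripper_width: 0.0096
```

Run:
```python
from mv import *
from fit import se2
p=np.load('clamp.npy'); st()
print(rel(*se2(p,(.1,0,.05)),-1.604))
s=snap('scene','s14'); crop(s,'s14c',200,110,300,220,6)
```

```text
t12.45 p [ 0.6467 -0.2314  0.1491] psi -1.602 tilt [0.006 0.   ] F [ 0.3  1.8 -2.2] T [ 0.02 -0.02  0.01] w 0.0096 q [ 0.07  1.03  0.66  1.09 -0.6   1.19 -0.91]
[0.0, -0.004, 0.001, -0.001, 0.001, 0.198]
```

View pics/s14c.png

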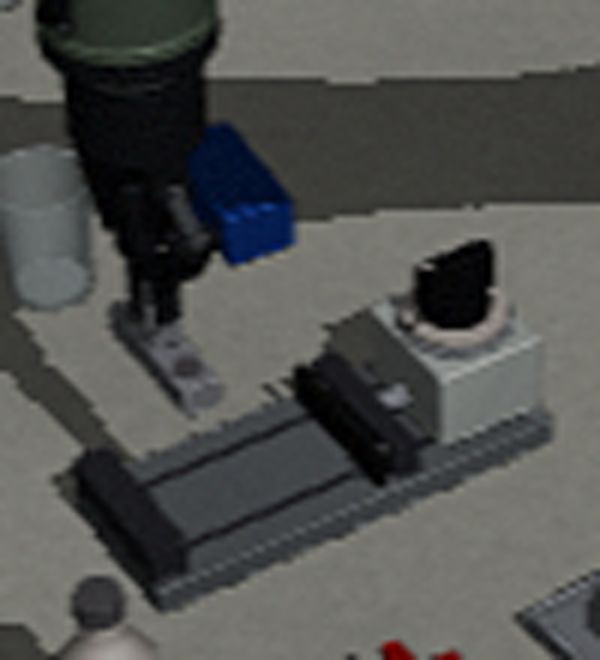

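>>> servo_tool(
  motion=[
    [0,-0.003,0,-0.007,0.001,0.05,0],
    [0,-0.004,0,-0.007,0.001,0.1,0],
    [0,-0.004,0,-0.007,0.001,0.14,0],
    [0,-0.004,0,-0.007,0.001,0.17,0],
    [0,-0.004,0,-0.007,0.001,0.195,0],
    [0,-0.004,0,-0.007,0.001,0.2,0],
  ],
)

```text
t: 13.1
position: [0.644, -0.231, 0.0487]
orientation: [[1.0, -0.03, 0.0], [-0.03, -1.0, 0.0], [0.0, -0.0, -1.0]]
wrist_force: [-0.3, -0.8, -1.3]
gripper_width: 0.0096
```

Run:
```python
from mv import *
from fit import se2
p=np.load('clamp.npy'); st()
print(rel(*se2(p,(.097,0,.034)),-1.604))
s=snap('scene','s15'); crop(s,'s15c',200,140,270,210,9)
t=snap('top','t15'); crop(t,'t15c',330,170,400,240,9)
```

```text
t13.10 p [ 0.644  -0.231   0.0487] psi -1.601 tilt [ 0. -0.] F [-0.3 -0.8 -1.3] T [-0.01 -0.04  0.01] w 0.0096 q [ 0.08  1.14  0.6   1.18 -0.66  1.01 -0.85]
[-0.0, -0.0, 0.002, -0.001, 0.002, 0.029]
```

View pics/s15c.png

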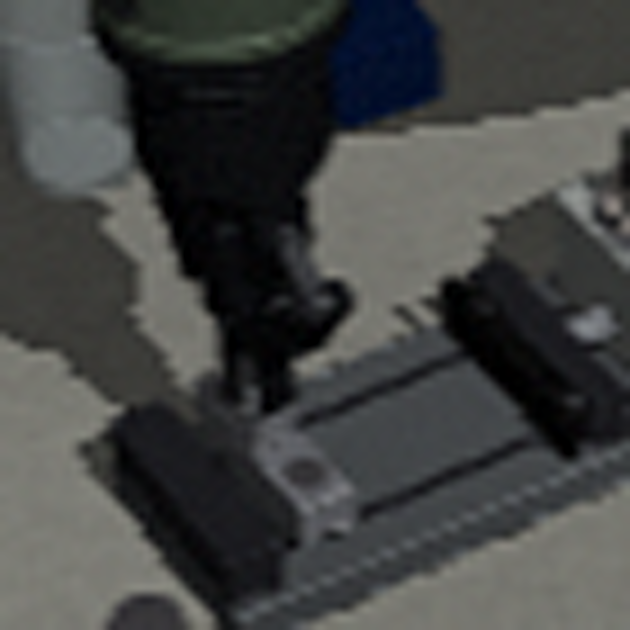

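View pics/t15c.png

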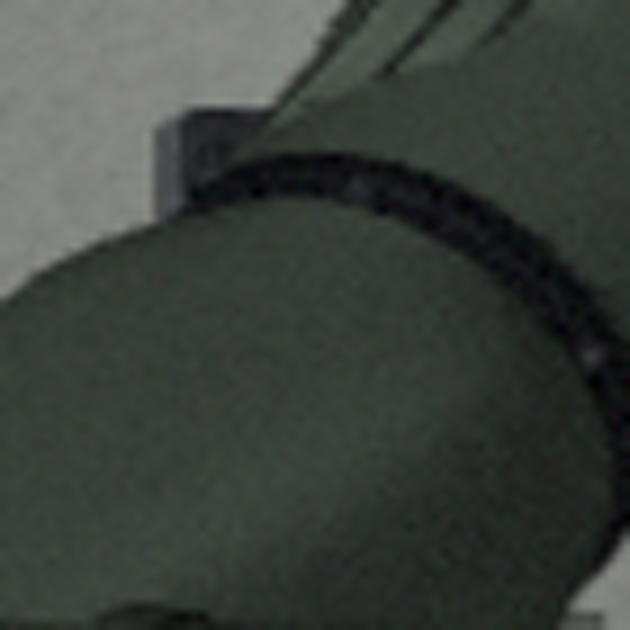

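>>> servo_tool(
  motion=[
    [0,0,0,-0.001,0.002,0.01,0],
    [0,0,0,-0.001,0.002,0.02,0],
    [0,0,0,-0.001,0.002,0.028,0],
    [0,0,0,-0.001,0.002,0.028,0],
  ],
)

```text
t: 13.6
position: [0.6436, -0.2324, 0.0353]
orientation: [[1.0, -0.03, 0.001], [-0.03, -1.0, -0.0], [0.001, 0.0, -1.0]]
wrist_force: [1.3, 0.3, -2.7]
gripper_width: 0.0094
```

>>> servo_tool(
  motion=[
    [0,0,0,0,0,0.004,0],
    [0,0,0,0,0,0.004,0],
  ],
)

```text
t: 13.8
position: [0.6435, -0.2323, 0.0331]
orientation: [[1.0, -0.03, 0.0], [-0.03, -1.0, -0.0], [0.0, 0.0, -1.0]]
wrist_force: [0.0, 0.9, -3.2]
gripper_width: 0.0097
```

>>> servo_tool(
  motion=[
    [0,0,0,0,0,0.004,0],
    [0,0,0,0,0,0.004,0],
  ],
)

```text
t: 14.0
position: [0.6439, -0.2324, 0.0323]
orientation: [[1.0, -0.03, 0.001], [-0.03, -1.0, -0.0], [0.001, 0.0, -1.0]]
wrist_force: [-3.5, 2.6, 12.7]
gripper_width: 0.0098
```

>>> servo_tool(
  motion=[
    [0,0,0,0,0,0.004,0],
    [0,0,0,0,0,0.004,0],
  ],
)

```text
t: 14.2
position: [0.6442, -0.2324, 0.0323]
orientation: [[1.0, -0.03, 0.003], [-0.03, -1.0, -0.0], [0.003, 0.0, -1.0]]
wrist_force: [-8.9, 6.0, 26.0]
gripper_width: 0.0096
```

>>> servo_tool(
  motion=[
    [0,0,0,0,0,0.004,0],
    [0,0,0,0,0,0.004,0],
  ],
)

```text
t: 14.4
position: [0.6444, -0.2324, 0.0323]
orientation: [[1.0, -0.029, 0.004], [-0.029, -1.0, -0.0], [0.004, 0.0, -1.0]]
wrist_force: [-10.5, 6.7, 27.0]
gripper_width: 0.0095
```

>>> servo_tool(
  motion=[
    [0,0,0,0,0,-0.002,0],
    [0,0,0,0,0,-0.002,0.4],
    [0,0,0,0,0,-0.002,0.4],
    [0,0,0,0,0,-0.002,0.4],
    [0,0,0,0,0,-0.05,0.4],
    [0,0,0,0,0,-0.15,0.4],
    [0,0,0,0,0,-0.25,0.4],
    [0,0,0,0,0,-0.32,0.4],
  ],
)

```text
t: 15.2
position: [0.644, -0.2327, 0.1956]
orientation: [[1.0, -0.029, 0.006], [-0.029, -1.0, -0.002], [0.006, 0.002, -1.0]]
wrist_force: [0.0, -0.2, 0.0]
gripper_width: 0.0342
```

Run:
```python
from mv import *
from fit import se2
p=np.load('clamp.npy'); st()
print(rel(.52,0.05,.2,-.6))
s=snap('scene','s16'); crop(s,'s16c',200,140,320,250,6)
```

```text
t15.20 p [ 0.644  -0.2327  0.1956] psi -1.600 tilt [0.006 0.002] F [ 0.  -0.2  0. ] T [ 0.04  0.04 -0.03] w 0.0342 q [ 0.08  0.98  0.68  1.03 -0.57  1.29 -0.93]
[0.003, -0.003, -0.667, -0.265, -0.558, -0.011]
```

View pics/s16c.png

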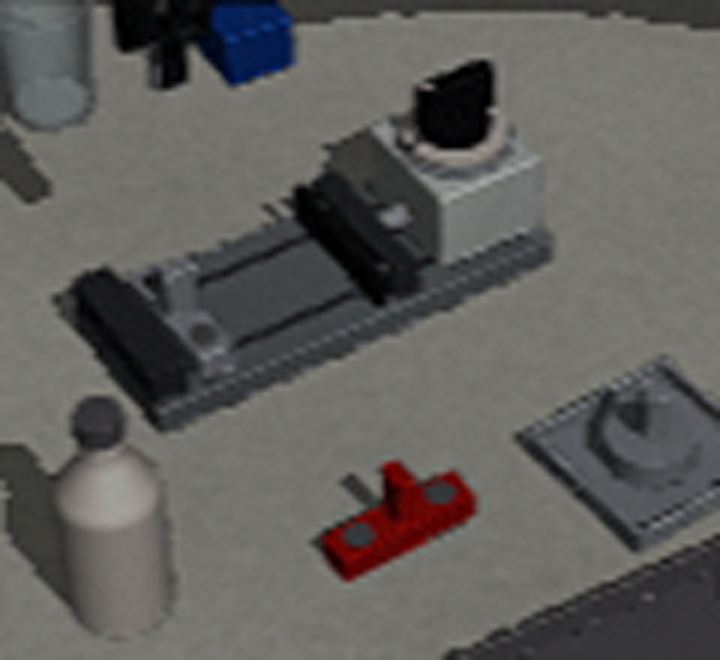

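Carrier B stands in the clamp next to the fixed jaw. Moving back toward the bin.

>>> servo_tool(
  motion=[
    [0,0,-0.1,-0.26,-0.55,-0.01,0.4],
    [0,0,-0.2,-0.26,-0.55,-0.01,0.4],
    [0,0,-0.3,-0.26,-0.55,-0.01,0.4],
    [0,0,-0.4,-0.26,-0.55,-0.01,0.4],
    [0,0,-0.5,-0.26,-0.55,-0.01,0.4],
    [0,0,-0.6,-0.26,-0.55,-0.01,0.4],
    [0,0,-0.667,-0.26,-0.55,-0.01,0.4],
    [0,0,-0.667,-0.26,-0.55,-0.01,0.4],
  ],
)

```text
t: 16.05
position: [0.5231, 0.0461, 0.2032]
orientation: [[0.561, 0.828, 0.011], [0.828, -0.561, -0.004], [0.003, 0.011, -1.0]]
wrist_force: [0.3, -1.3, -0.5]
gripper_width: 0.0345
```

Run:
```python
from mv import *
t=snap('top','t17'); crop(t,'t17c',155,180,275,295,6); crop(t,'t17d',340,170,400,240,9)
st(); print(rel(.4722,.2139,.1,-.259))
```

```text
t16.10 p [0.5234 0.0447 0.2031] psi -0.602 tilt [0.003 0.012] F [ 0.3 -0.9 -0.8] T [-0.1 -0.   0. ] w 0.0341 q [-0.4   0.67  0.47  1.69 -0.38  0.86 -0.38]
[0.008, -0.0, -0.228, 0.22, -0.278, 0.204]
```

View pics/t17c.png

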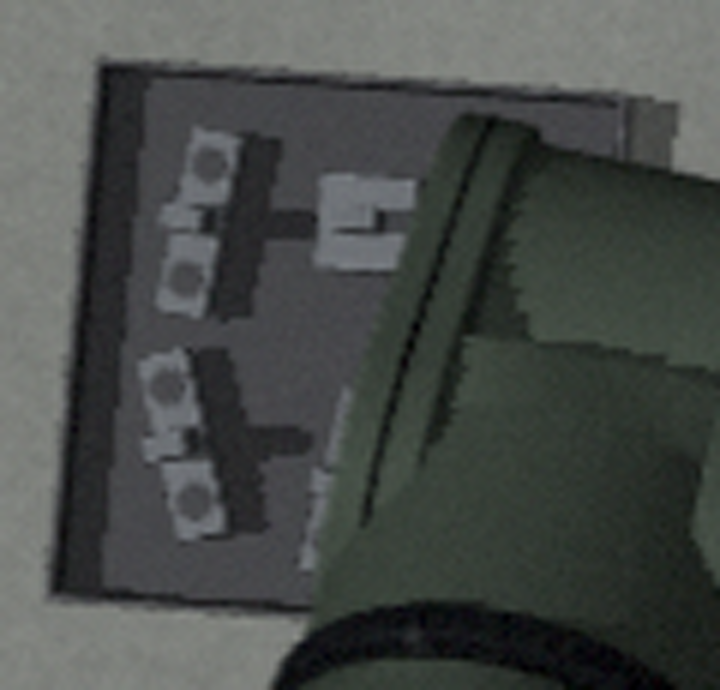

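View pics/t17d.png

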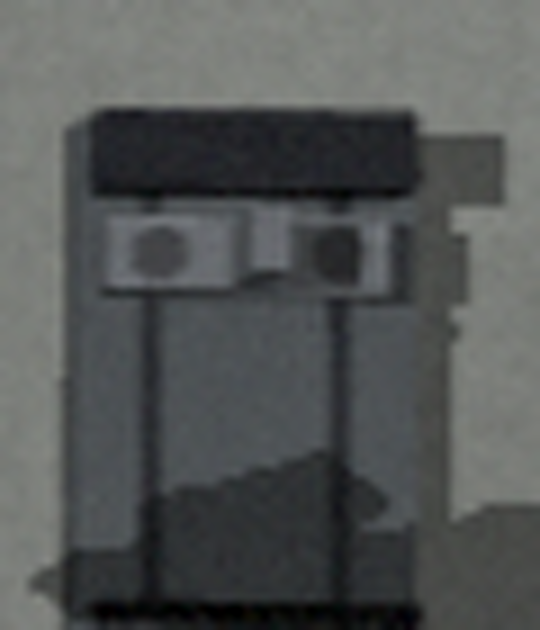

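Run:
```python
from ov import *
t=load('t17'); p=np.load('clamp.npy')
U=lambda u,v:(340+(u+.5)/9-.5,170+(v+.5)/9-.5)
a=p2w(t,*U(160,251),.04);b=p2w(t,*U(338,253),.04);m=(a+b)/2; d=a-b
c,s=np.cos(p[2]),np.sin(p[2]); q=m[:2]-p[:2]; print(m, 'yaw',np.arctan2(-d[0],d[1]),'clamp xy',c*q[0]+s*q[1],-s*q[0]+c*q[1], np.linalg.norm(d))
it=[(p,CL,(0,255,255)),((.644,-.2327,-.033),box(-.012,.012,-.045,.045,.02,.04),(0,255,0))]
overlay(t,'o5',it,340,170,400,240,9)
```

```text
[ 0.64179632 -0.22965199  0.04      ] yaw -0.028371771775827823 clamp xy 0.09513304811658861 0.0023508877943493613 0.055875949070568955
```

View pics/o5.png

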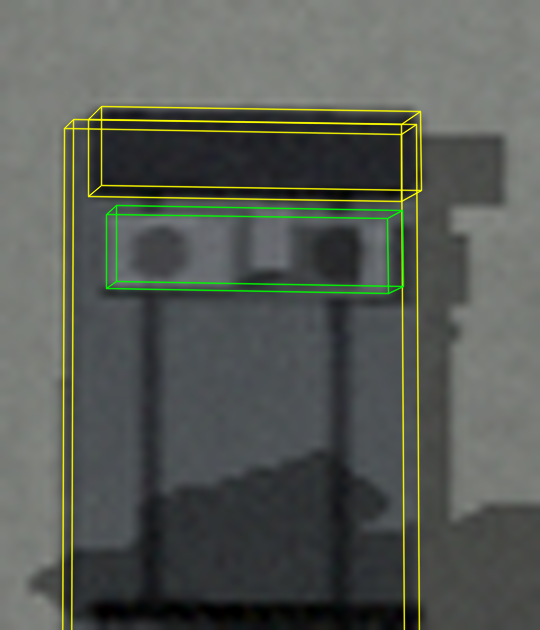

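>>> servo_tool(
  motion=[
    [0.002,0,-0.06,0.05,-0.07,0.02,0.4],
    [0.004,0,-0.12,0.11,-0.14,0.05,0.4],
    [0.008,0,-0.18,0.17,-0.21,0.1,0.4],
    [0.008,0,-0.228,0.22,-0.278,0.15,0.4],
    [0.008,0,-0.228,0.22,-0.278,0.2,0.4],
    [0.008,0,-0.228,0.22,-0.278,0.2,0.4],
  ],
)

```text
t: 16.7
position: [0.4715, 0.2126, 0.0993]
orientation: [[0.26, 0.966, -0.003], [0.966, -0.26, -0.002], [-0.003, -0.003, -1.0]]
wrist_force: [0.0, -1.1, 1.2]
gripper_width: 0.0344
```

Run:
```python
from mv import *
st(); print(rel(.4722,.2139,.018,-.259))
s=snap('scene','s18'); crop(s,'s18c',280,180,390,290,6)
```

```text
t16.70 p [0.4715 0.2126 0.0993] psi -0.263 tilt [-0.003 -0.003] F [ 0.  -1.1  1.2] T [-0.03  0.01  0.  ] w 0.0344 q [-0.65  0.81  0.31  1.82 -0.41  0.59 -0.35]
[-0.002, 0.002, -0.003, 0.003, 0.001, 0.163]
```

View pics/s18c.png

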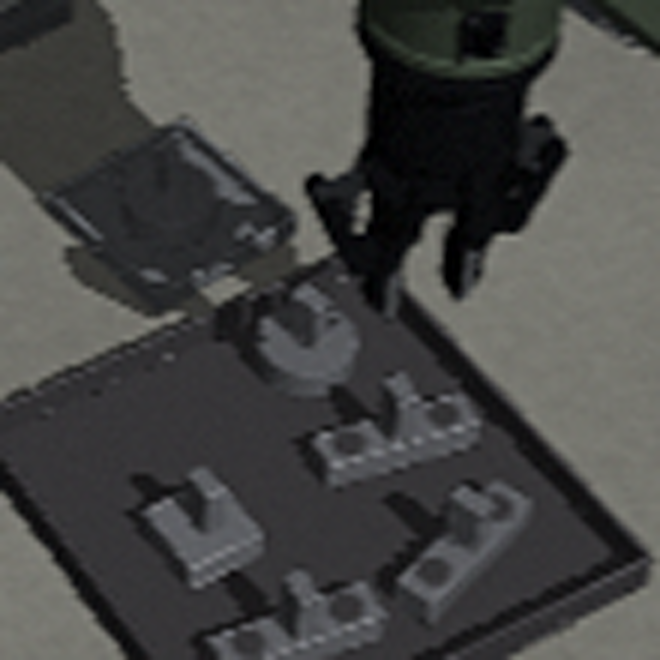

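>>> servo_tool(
  motion=[
    [0,0,-0.003,0.003,0.001,0.06,0.4],
    [0,0,-0.003,0.003,0.001,0.11,0.4],
    [0,0,-0.003,0.003,0.001,0.145,0.4],
    [0,0,-0.003,0.003,0.001,0.16,0.4],
    [0,0,-0.003,0.003,0.001,0.162,0],
    [0,0,-0.003,0.003,0.001,0.162,0],
    [0,0,-0.003,0.003,0.001,0.162,0],
    [0,0,-0.003,0.003,0.001,0.162,0],
  ],
  force=80,
)

```text
t: 17.55
position: [0.4741, 0.213, 0.0212]
orientation: [[0.257, 0.966, 0.001], [0.966, -0.257, -0.001], [-0.001, 0.001, -1.0]]
wrist_force: [0.1, -1.9, 9.9]
gripper_width: 0.0093
```

>>> servo_tool(
  motion=[
    [0,0,0,0,0,-0.04,0],
    [0,0,0,0,0,-0.1,0],
    [0,0,0,0,0,-0.18,0],
    [0,0,0,0,0,-0.26,0],
    [0,0,0,0,0,-0.34,0],
    [0,0,0,0,0,-0.34,0],
  ],
)

```text
t: 18.15
position: [0.4755, 0.2137, 0.1958]
orientation: [[0.258, 0.966, 0.007], [0.966, -0.258, 0.002], [0.004, 0.006, -1.0]]
wrist_force: [0.2, 0.5, -4.3]
gripper_width: 0.0091
```

Run:
```python
from mv import *
from fit import se2
p=np.load('clamp.npy')
st(); print(rel(*se2(p,(.070,-.0025,.19)),-1.604))
s=snap('scene','s19'); crop(s,'s19c',280,150,390,260,6)
```

```text
t18.15 p [0.4755 0.2137 0.1958] psi -0.261 tilt [0.004 0.006] F [ 0.2  0.5 -4.3] T [-0.04 -0.03  0.01] w 0.0091 q [-0.71  0.67  0.41  1.71 -0.34  0.83 -0.4 ]
[0.002, -0.005, 0.896, -0.792, 0.503, 0.012]
```

View pics/s19c.png

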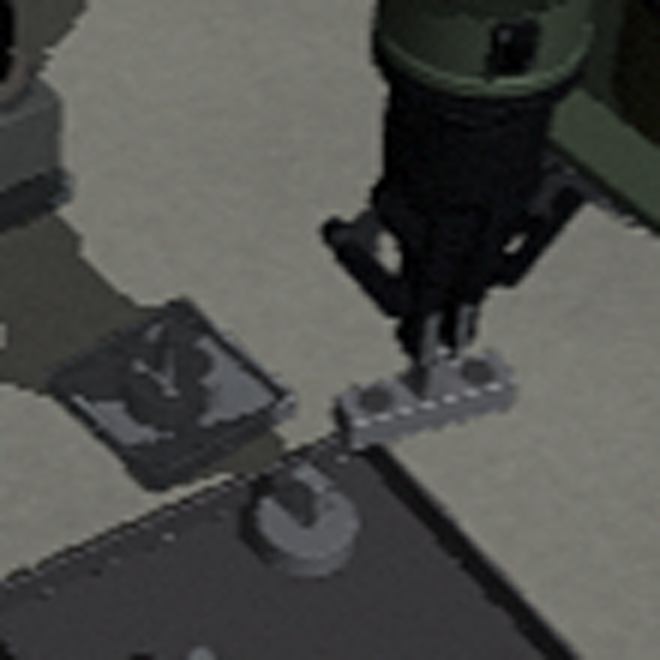

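>>> servo_tool(
  motion=[
    [0,0,0.05,-0.03,0.02,0,0],
    [0,0,0.11,-0.09,0.05,0,0],
    [0,0,0.18,-0.16,0.1,0,0],
    [0,0,0.25,-0.23,0.15,0,0],
    [0,0,0.33,-0.3,0.19,0,0],
    [0,0,0.41,-0.37,0.24,0,0],
    [0,0,0.48,-0.43,0.28,0,0],
    [0,0,0.54,-0.48,0.31,0,0],
  ],
)

```text
t: 19.0
position: [0.5624, -0.0611, 0.1922]
orientation: [[0.881, 0.473, 0.002], [0.473, -0.881, 0.0], [0.002, 0.001, -1.0]]
wrist_force: [-0.2, 0.6, -2.4]
gripper_width: 0.0092
```

Run:
```python
from mv import *
from fit import se2
p=np.load('clamp.npy')
st(); print(rel(*se2(p,(.070,-.0025,.15)),-1.604))
```

```text
t19.00 p [ 0.5624 -0.0611  0.1922] psi -1.078 tilt [0.002 0.001] F [-0.2  0.6 -2.4] T [ 0.02 -0.02 -0.03] w 0.0092 q [-0.23  0.78  0.59  1.55 -0.49  0.97 -0.57]
[0.0, -0.002, 0.351, -0.068, 0.355, 0.085]
```

>>> servo_tool(
  motion=[
    [0,0,0.06,-0.01,0.05,0,0],
    [0,0,0.13,-0.02,0.12,0,0],
    [0,0,0.2,-0.035,0.19,0.01,0],
    [0,0,0.27,-0.05,0.26,0.03,0],
    [0,0,0.33,-0.06,0.32,0.06,0],
    [0,0,0.351,-0.068,0.355,0.085,0],
    [0,0,0.351,-0.068,0.355,0.085,0],
    [0,0,0.351,-0.068,0.355,0.085,0],
  ],
)

```text
t: 19.8
position: [0.6158, -0.2339, 0.1486]
orientation: [[0.999, -0.035, 0.0], [-0.035, -0.999, 0.001], [0.0, -0.001, -1.0]]
wrist_force: [-0.3, 0.9, -2.1]
gripper_width: 0.009
```

Run:
```python
from mv import *
from fit import se2
p=np.load('clamp.npy')
st(); print(rel(*se2(p,(.070,-.0025,.052)),-1.604))
```

```text
t19.80 p [ 0.6158 -0.2339  0.1486] psi -1.606 tilt [ 0.    -0.001] F [-0.3  0.9 -2.1] T [ 0.02 -0.02  0.04] w 0.0090 q [ 0.06  0.99  0.68  1.22 -0.62  1.13 -0.84]
[-0.001, -0.0, -0.001, 0.001, -0.0, 0.193]
```

>>> servo_tool(
  motion=[
    [0,0,0,0.001,0,0.05,0],
    [0,0,0,0.001,0,0.1,0],
    [0,0,0,0.001,0,0.14,0],
    [0,0,0,0.001,0,0.17,0],
    [0,0,0,0.001,0,0.19,0],
    [0,0,0,0.001,0,0.205,0],
    [0,0,0,0.001,0,0.212,0],
    [0,0,0,0.001,0,0.212,0],
  ],
)

```text
t: 20.6
position: [0.6164, -0.2339, 0.0427]
orientation: [[0.999, -0.035, 0.001], [-0.035, -0.999, 0.001], [0.001, -0.001, -1.0]]
wrist_force: [0.6, -0.5, -2.6]
gripper_width: 0.0093
```

Run:
```python
from mv import *
from fit import se2
p=np.load('clamp.npy')
st(); print(rel(*se2(p,(.070,-.0025,.0372)),-1.604))
s=snap('scene','s20'); crop(s,'s20c',200,140,270,210,9)
```

```text
t20.60 p [ 0.6164 -0.2339  0.0427] psi -1.606 tilt [ 0.001 -0.001] F [ 0.6 -0.5 -2.6] T [-0.04 -0.    0.05] w 0.0093 q [ 0.07  1.12  0.61  1.3  -0.7   0.94 -0.77]
[-0.0, -0.0, -0.001, 0.0, -0.0, 0.011]
```

View pics/s20c.png

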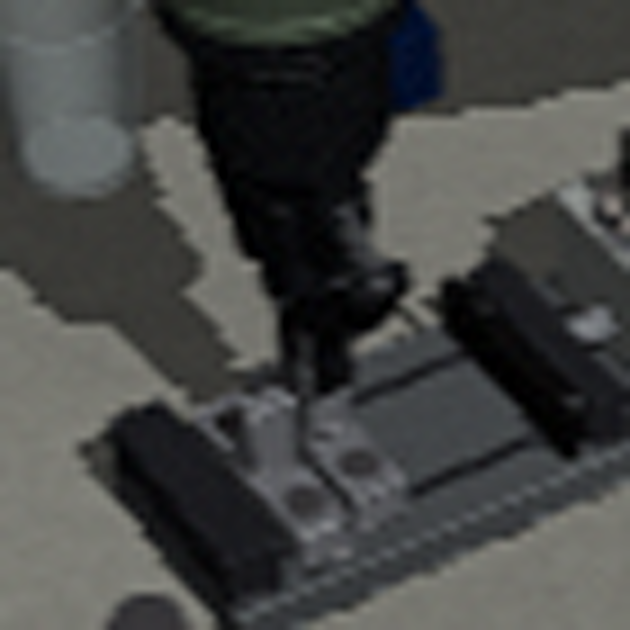

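>>> servo_tool(
  motion=[
    [0,0,0,0,0,0.006,0],
    [0,0,0,0,0,0.01,0],
    [0,0,0,0,0,0.01,0],
  ],
)

```text
t: 20.95
position: [0.6165, -0.2339, 0.0379]
orientation: [[0.999, -0.035, 0.001], [-0.035, -0.999, 0.001], [0.001, -0.001, -1.0]]
wrist_force: [0.4, 0.8, -2.5]
gripper_width: 0.0093
```

>>> servo_tool(
  motion=[
    [0,0,0,0,0,0.003,0],
    [0,0,0,0,0,0.003,0],
  ],
)

```text
t: 21.15
position: [0.6169, -0.234, 0.0373]
orientation: [[0.999, -0.035, 0.002], [-0.035, -0.999, 0.0], [0.002, -0.001, -1.0]]
wrist_force: [-1.1, 1.5, 8.4]
gripper_width: 0.0091
```

Contact at the expected height; release and withdraw.

>>> servo_tool(
  motion=[
    [0,0,0,0,0,0,0.4],
    [0,0,0,0,0,0,0.4],
    [0,0,0,0,0,0,0.4],
    [0,0,0,0,0,-0.05,0.4],
    [0,0,0,0,0,-0.15,0.4],
    [0,0,0,0,0,-0.25,0.4],
    [0,0,0,0,0,-0.32,0.4],
    [0,0,0,0,0,-0.32,0.4],
  ],
)

```text
t: 21.95
position: [0.6178, -0.2351, 0.2021]
orientation: [[0.999, -0.035, 0.008], [-0.035, -0.999, -0.002], [0.008, 0.002, -1.0]]
wrist_force: [-0.4, -0.8, -0.0]
gripper_width: 0.0343
```

Run:
```python
from mv import *
st(); print(rel(.5,.08,.2,-.6))
```

```text
t21.95 p [ 0.6178 -0.2351  0.2021] psi -1.606 tilt [0.008 0.002] F [-0.4 -0.8 -0. ] T [-0.04  0.04  0.03] w 0.0343 q [ 0.06  0.94  0.71  1.14 -0.59  1.24 -0.87]
[0.004, -0.004, -0.67, -0.257, -0.622, 0.001]
```

>>> servo_tool(
  motion=[
    [0.004,-0.004,-0.1,-0.257,-0.6,0,0.4],
    [0.004,-0.004,-0.2,-0.257,-0.6,0,0.4],
    [0.004,-0.004,-0.3,-0.257,-0.6,0,0.4],
    [0.004,-0.004,-0.4,-0.257,-0.6,0,0.4],
    [0.004,-0.004,-0.5,-0.257,-0.6,0,0.4],
    [0.004,-0.004,-0.6,-0.257,-0.6,0,0.4],
    [0.004,-0.004,-0.67,-0.257,-0.6,0,0.4],
    [0.004,-0.004,-0.67,-0.257,-0.6,0,0.4],
  ],
)

```text
t: 22.75
position: [0.4985, 0.0728, 0.2002]
orientation: [[0.558, 0.83, -0.001], [0.83, -0.558, 0.002], [0.001, -0.002, -1.0]]
wrist_force: [-0.3, -0.2, 0.3]
gripper_width: 0.0344
```

Run:
```python
from mv import *
t=snap('top','t21'); crop(t,'t21c',155,180,275,295,6); crop(t,'t21d',340,170,400,240,9)
st(); print(rel(.5967,.2845,.1,-.218))
```

```text
t22.80 p [0.4993 0.0705 0.2003] psi -0.598 tilt [ 0. -0.] F [-0.1 -1.2  0.7] T [-0.09  0.01 -0.03] w 0.0343 q [-0.47  0.66  0.5   1.75 -0.4   0.84 -0.39]
[-0.0, -0.0, -0.253, 0.463, -0.08, 0.201]
```

View pics/t21c.png

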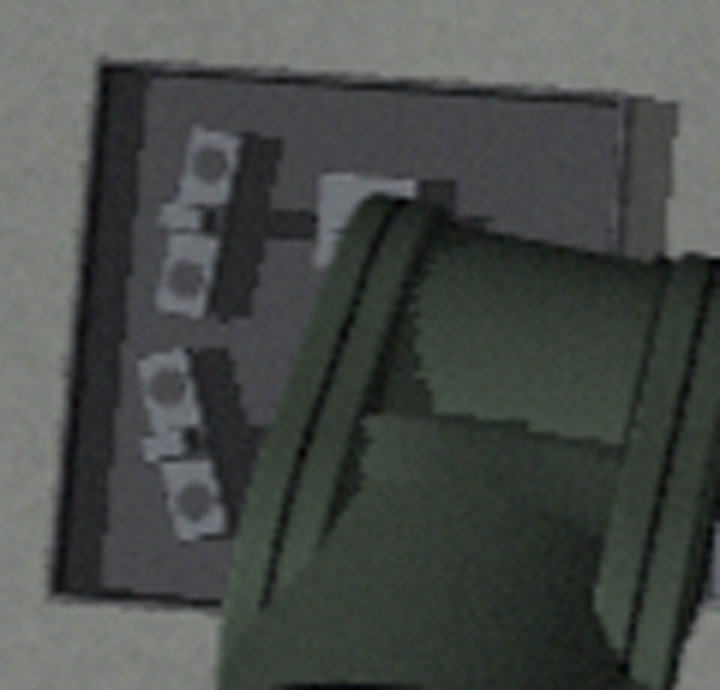

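View pics/t21d.png

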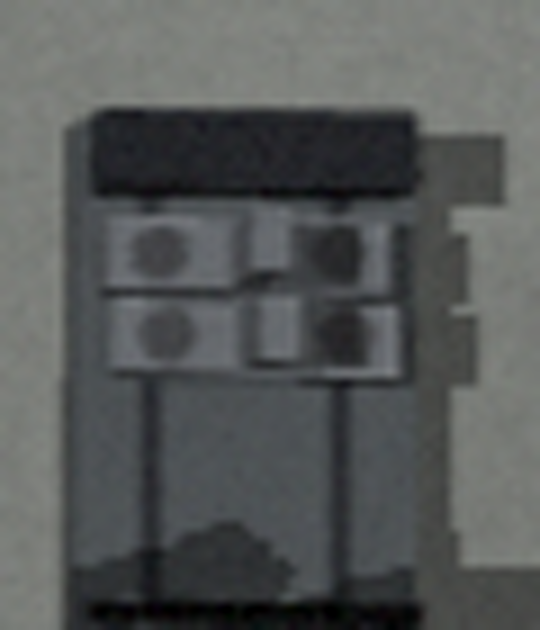

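>>> servo_tool(
  motion=[
    [0,0,-0.06,0.09,-0.02,0,0.4],
    [0,0,-0.12,0.19,-0.03,0.02,0.4],
    [0,0,-0.18,0.29,-0.05,0.06,0.4],
    [0,0,-0.23,0.38,-0.065,0.11,0.4],
    [0,0,-0.253,0.463,-0.08,0.16,0.4],
    [0,0,-0.253,0.463,-0.08,0.2,0.4],
    [0,0,-0.253,0.463,-0.08,0.2,0.4],
  ],
)

```text
t: 23.5
position: [0.5956, 0.2835, 0.0967]
orientation: [[0.218, 0.976, -0.005], [0.976, -0.218, -0.002], [-0.003, -0.004, -1.0]]
wrist_force: [-0.3, -0.9, 0.2]
gripper_width: 0.034
```

Run:
```python
from mv import *
st(); print(rel(.5967,.2845,.018,-.218))
s=snap('scene','s22'); crop(s,'s22c',280,180,390,290,6)
```

```text
t23.50 p [0.5956 0.2835 0.0967] psi -0.220 tilt [-0.003 -0.004] F [-0.3 -0.9  0.2] T [ 0.01 -0.02 -0.01] w 0.0340 q [-0.65  1.    0.38  1.26 -0.39  0.96 -0.42]
[-0.003, 0.002, -0.001, 0.003, 0.002, 0.157]
```

View pics/s22c.png

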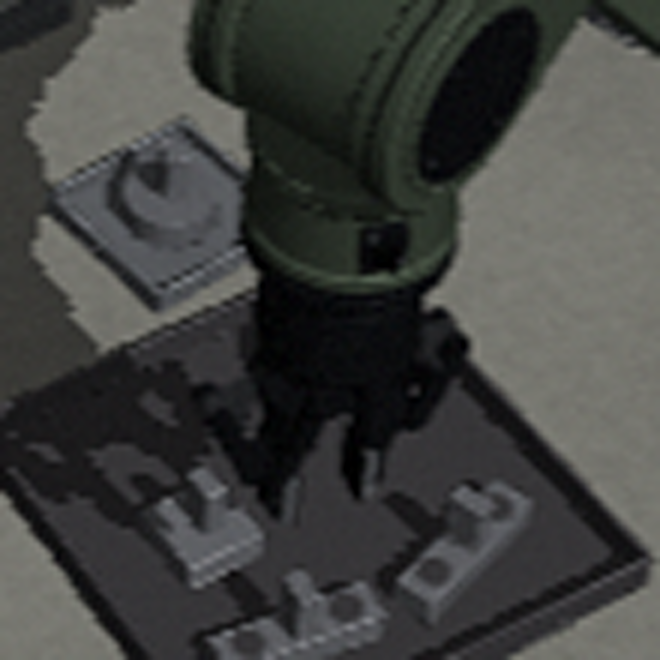

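>>> servo_tool(
  motion=[
    [0,0,0,0.003,0.002,0.06,0.4],
    [0,0,0,0.003,0.002,0.11,0.4],
    [0,0,0,0.003,0.002,0.14,0.4],
    [0,0,0,0.003,0.002,0.155,0.4],
    [0,0,0,0.003,0.002,0.157,0],
    [0,0,0,0.003,0.002,0.157,0],
    [0,0,0,0.003,0.002,0.157,0],
    [0,0,0,0.003,0.002,0.157,0],
  ],
  force=80,
)

```text
t: 24.35
position: [0.5982, 0.2838, 0.0219]
orientation: [[0.219, 0.976, -0.001], [0.976, -0.219, -0.001], [-0.001, -0.0, -1.0]]
wrist_force: [-0.6, -1.1, 7.4]
gripper_width: 0.0088
```

>>> servo_tool(
  motion=[
    [0,0,0,0,0,-0.04,0],
    [0,0,0,0,0,-0.1,0],
    [0,0,0,0,0,-0.18,0],
    [0,0,0,0,0,-0.26,0],
    [0,0,0,0,0,-0.34,0],
    [0,0,0,0,0,-0.34,0],
  ],
)

```text
t: 24.95
position: [0.6001, 0.2845, 0.1976]
orientation: [[0.219, 0.976, 0.007], [0.976, -0.219, 0.002], [0.003, 0.006, -1.0]]
wrist_force: [0.2, -0.3, -3.1]
gripper_width: 0.009
```

Run:
```python
from mv import *
from fit import se2
p=np.load('clamp.npy')
st(); print(rel(*se2(p,(.043,-.0025,.19)),-1.604))
s=snap('scene','s23'); crop(s,'s23c',260,170,370,280,6)
```

```text
t24.95 p [0.6001 0.2845 0.1976] psi -0.220 tilt [0.003 0.006] F [ 0.2 -0.3 -3.1] T [ 0.04 -0.02 -0.03] w 0.0090 q [-0.65  0.9   0.42  1.13 -0.35  1.17 -0.46]
[0.002, -0.005, 0.922, -1.014, 0.205, 0.013]
```

View pics/s23c.png

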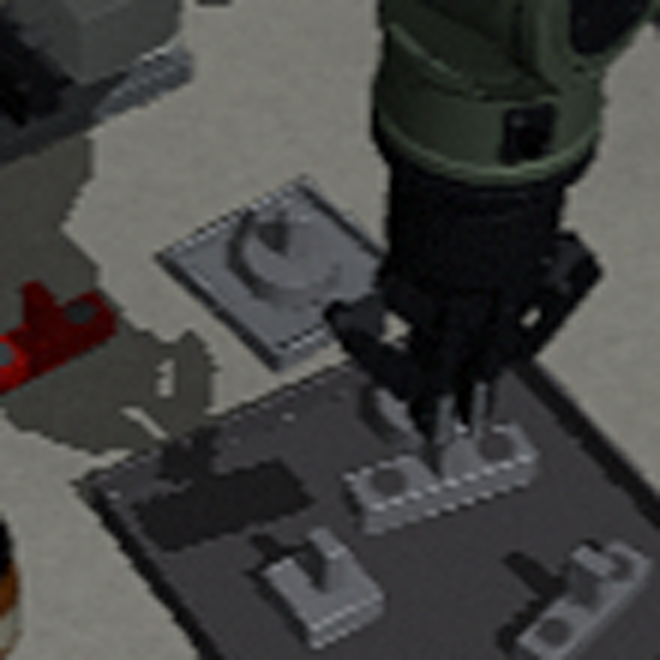

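>>> servo_tool(
  motion=[
    [0,0,0.05,-0.04,0.01,0,0],
    [0,0,0.11,-0.11,0.02,0,0],
    [0,0,0.18,-0.19,0.03,0,0],
    [0,0,0.25,-0.27,0.05,0,0],
    [0,0,0.33,-0.36,0.07,0,0],
    [0,0,0.41,-0.45,0.09,0,0],
    [0,0,0.48,-0.54,0.11,0,0],
    [0,0,0.54,-0.6,0.12,0,0],
  ],
)

```text
t: 25.8
position: [0.5913, -0.025, 0.1936]
orientation: [[0.861, 0.508, 0.002], [0.508, -0.861, -0.001], [0.001, 0.002, -1.0]]
wrist_force: [-0.8, -0.3, -1.2]
gripper_width: 0.009
```

Run:
```python
from mv import *
from fit import se2
p=np.load('clamp.npy')
st(); print(rel(*se2(p,(.043,-.0025,.15)),-1.604))
```

```text
t25.80 p [ 0.5913 -0.025   0.1936] psi -1.037 tilt [0.001 0.002] F [-0.8 -0.3 -1.2] T [ 0.   -0.07 -0.02] w 0.0090 q [-0.28  0.81  0.59  1.45 -0.49  1.03 -0.62]
[0.001, -0.001, 0.378, -0.214, 0.356, 0.088]
```

>>> servo_tool(
  motion=[
    [0,0,0.06,-0.03,0.05,0,0],
    [0,0,0.13,-0.07,0.12,0,0],
    [0,0,0.2,-0.11,0.19,0.01,0],
    [0,0,0.28,-0.16,0.26,0.03,0],
    [0,0,0.34,-0.19,0.32,0.06,0],
    [0,0,0.378,-0.214,0.356,0.088,0],
    [0,0,0.378,-0.214,0.356,0.088,0],
    [0,0,0.378,-0.214,0.356,0.088,0],
  ],
)

```text
t: 26.6
position: [0.5894, -0.2324, 0.1489]
orientation: [[0.999, -0.033, 0.001], [-0.033, -0.999, 0.0], [0.001, -0.0, -1.0]]
wrist_force: [0.4, 1.2, -1.3]
gripper_width: 0.0093
```

Run:
```python
from mv import *
from fit import se2
p=np.load('clamp.npy')
st(); print(rel(*se2(p,(.043,-.0025,.043)),-1.604))
```

```text
t26.60 p [ 0.5894 -0.2324  0.1489] psi -1.604 tilt [ 0.001 -0.   ] F [ 0.4  1.2 -1.3] T [ 0.07 -0.01  0.05] w 0.0093 q [ 0.05  0.95  0.68  1.33 -0.62  1.07 -0.79]
[-0.0, -0.0, -0.0, 0.0, 0.001, 0.212]
```

>>> servo_tool(
  motion=[
    [0,0,0,0,0.001,0.05,0],
    [0,0,0,0,0.001,0.1,0],
    [0,0,0,0,0.001,0.14,0],
    [0,0,0,0,0.001,0.17,0],
    [0,0,0,0,0.001,0.19,0],
    [0,0,0,0,0.001,0.205,0],
    [0,0,0,0,0.001,0.212,0],
    [0,0,0,0,0.001,0.212,0],
  ],
)

```text
t: 27.4
position: [0.5895, -0.2329, 0.043]
orientation: [[0.999, -0.033, 0.001], [-0.033, -0.999, 0.0], [0.001, -0.0, -1.0]]
wrist_force: [-0.6, 0.7, -1.7]
gripper_width: 0.0091
```

Run:
```python
from mv import *
from fit import se2
p=np.load('clamp.npy')
st(); print(rel(*se2(p,(.043,-.0025,.0379)),-1.604))
s=snap('scene','s24'); crop(s,'s24c',200,140,270,210,9)
```

```text
t27.40 p [ 0.5895 -0.2329  0.043 ] psi -1.604 tilt [ 0.001 -0.   ] F [-0.6  0.7 -1.7] T [-0.02 -0.03  0.02] w 0.0091 q [ 0.07  1.08  0.6   1.42 -0.71  0.86 -0.71]
[-0.0, -0.001, -0.0, 0.0, -0.0, 0.01]
```

View pics/s24c.png

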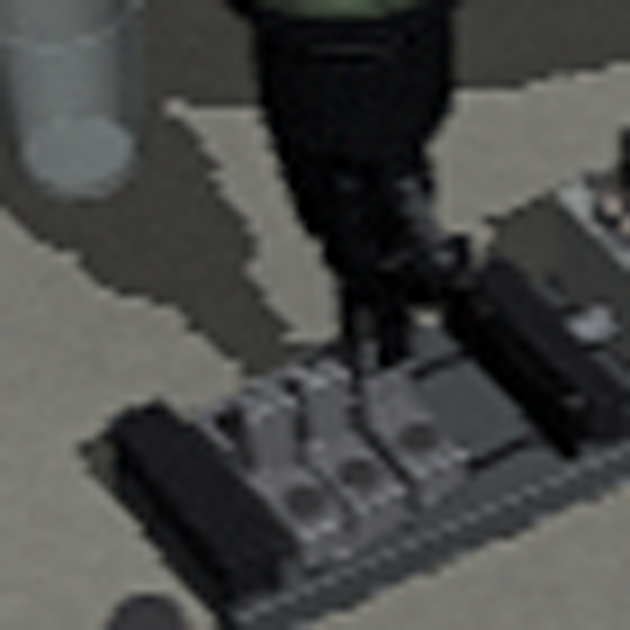

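>>> servo_tool(
  motion=[
    [0,0,0,0,0,0.006,0],
    [0,0,0,0,0,0.01,0],
    [0,0,0,0,0,0.012,0],
    [0,0,0,0,0,0.012,0],
  ],
)

```text
t: 27.85
position: [0.5899, -0.2331, 0.0379]
orientation: [[0.999, -0.033, 0.002], [-0.033, -0.999, -0.0], [0.002, 0.0, -1.0]]
wrist_force: [-1.6, 0.6, 7.0]
gripper_width: 0.0093
```

>>> servo_tool(
  motion=[
    [0,0,0,0,0,0,0.4],
    [0,0,0,0,0,0,0.4],
    [0,0,0,0,0,0,0.4],
    [0,0,0,0,0,-0.05,0.4],
    [0,0,0,0,0,-0.15,0.4],
    [0,0,0,0,0,-0.25,0.4],
    [0,0,0,0,0,-0.32,0.4],
    [0,0,0,0,0,-0.32,0.4],
  ],
)

```text
t: 28.65
position: [0.5907, -0.2342, 0.2026]
orientation: [[0.999, -0.033, 0.008], [-0.033, -0.999, -0.003], [0.008, 0.003, -1.0]]
wrist_force: [-0.1, -0.8, -0.2]
gripper_width: 0.0341
```

Run:
```python
from mv import *
st(); print(rel(.5,.08,.2,-.5))
```

```text
t28.65 p [ 0.5907 -0.2342  0.2026] psi -1.604 tilt [0.008 0.003] F [-0.1 -0.8 -0.2] T [-0.02  0.   -0.05] w 0.0341 q [ 0.04  0.9   0.71  1.26 -0.59  1.18 -0.82]
[0.005, -0.004, -0.736, -0.202, -0.622, 0.002]
```

>>> servo_tool(
  motion=[
    [0.005,-0.004,-0.1,-0.2,-0.62,0,0.4],
    [0.005,-0.004,-0.2,-0.2,-0.62,0,0.4],
    [0.005,-0.004,-0.3,-0.2,-0.62,0,0.4],
    [0.005,-0.004,-0.4,-0.2,-0.62,0,0.4],
    [0.005,-0.004,-0.5,-0.2,-0.62,0,0.4],
    [0.005,-0.004,-0.6,-0.2,-0.62,0,0.4],
    [0.005,-0.004,-0.7,-0.2,-0.62,0,0.4],
    [0.005,-0.004,-0.736,-0.2,-0.62,0,0.4],
  ],
)

```text
t: 29.45
position: [0.5, 0.0828, 0.2006]
orientation: [[0.47, 0.883, -0.002], [0.883, -0.47, 0.002], [0.001, -0.002, -1.0]]
wrist_force: [0.8, -1.2, -0.0]
gripper_width: 0.0339
```

Run:
```python
from mv import *
t=snap('top','t25'); crop(t,'t25c',155,180,275,295,6); crop(t,'t25d',340,170,400,240,9)
st(); print(rel(.4914,.2919,.1,.241))
```

```text
t29.50 p [0.5005 0.0807 0.2007] psi -0.490 tilt [ 0.    -0.001] F [ 0.  -1.   0.1] T [-0.03  0.03  0.01] w 0.0342 q [-0.47  0.65  0.46  1.74 -0.38  0.84 -0.33]
[-0.001, -0.0, -0.488, 0.364, -0.215, 0.202]
```

View pics/t25c.png

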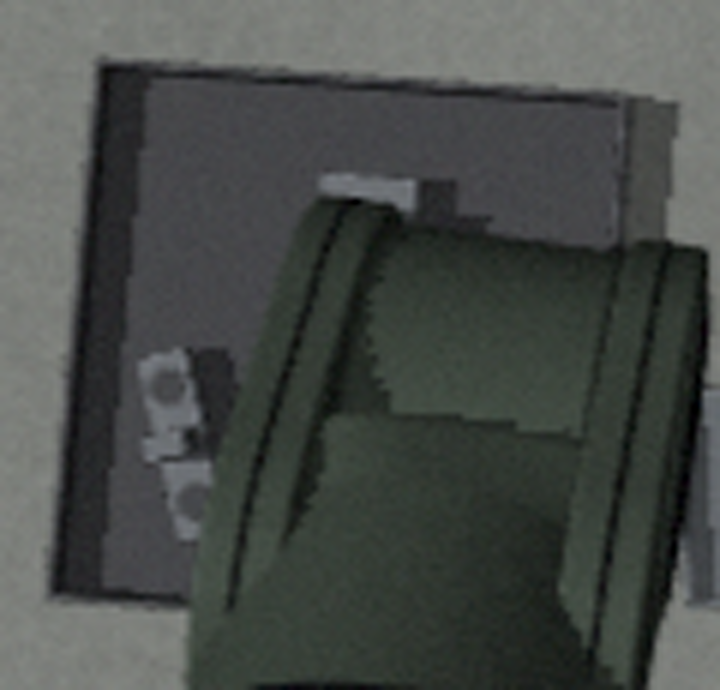

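View pics/t25d.png

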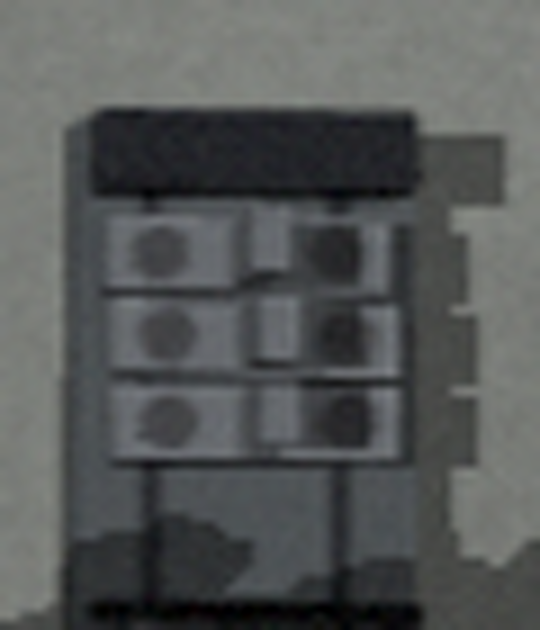

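>>> servo_tool(
  motion=[
    [0,0,-0.09,0.06,-0.04,0,0.4],
    [0,0,-0.18,0.13,-0.08,0.02,0.4],
    [0,0,-0.27,0.2,-0.12,0.06,0.4],
    [0,0,-0.36,0.28,-0.16,0.11,0.4],
    [0,0,-0.45,0.364,-0.215,0.16,0.4],
    [0,0,-0.488,0.364,-0.215,0.2,0.4],
    [0,0,-0.488,0.364,-0.215,0.2,0.4],
  ],
)

```text
t: 30.2
position: [0.4899, 0.2919, 0.0981]
orientation: [[-0.24, 0.971, -0.005], [0.971, 0.24, -0.002], [-0.0, -0.005, -1.0]]
wrist_force: [0.2, -0.8, 1.2]
gripper_width: 0.0343
```

Run:
```python
from mv import *
st(); print(rel(.4914,.2919,.018,.241))
s=snap('scene','s26'); crop(s,'s26c',290,180,400,290,6)
```

```text
t30.20 p [0.4899 0.2919 0.0981] psi 0.243 tilt [-0.    -0.005] F [ 0.2 -0.8  1.2] T [-0.03 -0.05 -0.  ] w 0.0343 q [-0.71  0.86  0.23  1.62 -0.27  0.7  -0.1 ]
[-0.003, 0.0, 0.001, -0.001, 0.004, 0.16]
```

View pics/s26c.png

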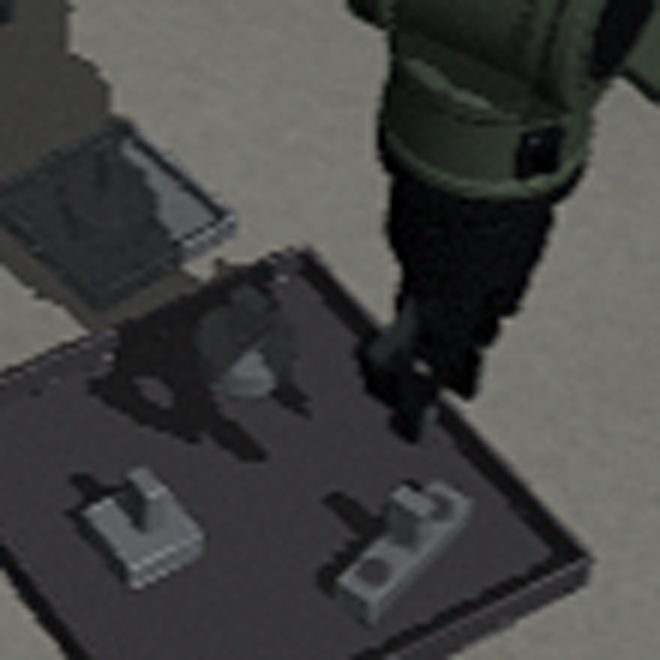

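>>> servo_tool(
  motion=[
    [0,0,0,-0.001,0.003,0.06,0.4],
    [0,0,0,-0.001,0.003,0.11,0.4],
    [0,0,0,-0.001,0.003,0.14,0.4],
    [0,0,0,-0.001,0.003,0.158,0.4],
    [0,0,0,-0.001,0.003,0.16,0],
    [0,0,0,-0.001,0.003,0.16,0],
    [0,0,0,-0.001,0.003,0.16,0],
    [0,0,0,-0.001,0.003,0.16,0],
  ],
  force=80,
)

```text
t: 31.05
position: [0.493, 0.2906, 0.021]
orientation: [[-0.236, 0.972, -0.002], [0.972, 0.236, -0.001], [-0.0, -0.002, -1.0]]
wrist_force: [-0.6, -1.9, 8.2]
gripper_width: 0.0091
```

>>> servo_tool(
  motion=[
    [0,0,0,0,0,-0.04,0],
    [0,0,0,0,0,-0.1,0],
    [0,0,0,0,0,-0.18,0],
    [0,0,0,0,0,-0.26,0],
    [0,0,0,0,0,-0.34,0],
    [0,0,0,0,0,-0.34,0],
  ],
)

```text
t: 31.65
position: [0.4949, 0.2914, 0.196]
orientation: [[-0.236, 0.972, 0.005], [0.972, 0.236, 0.003], [0.002, 0.005, -1.0]]
wrist_force: [0.2, -0.2, -2.2]
gripper_width: 0.0093
```

Run:
```python
from mv import *
from fit import se2
p=np.load('clamp.npy')
st(); print(rel(*se2(p,(.0155,-.0025,.19)),-1.604))
s=snap('scene','s27'); crop(s,'s27c',290,160,400,270,6)
```

```text
t31.65 p [0.4949 0.2914 0.196 ] psi 0.238 tilt [0.002 0.005] F [ 0.2 -0.2 -2.2] T [-0.02 -0.05  0.02] w 0.0093 q [-0.73  0.73  0.28  1.51 -0.23  0.93 -0.14]
[0.001, -0.004, 1.228, -1.049, -0.116, 0.009]
```

View pics/s27c.png

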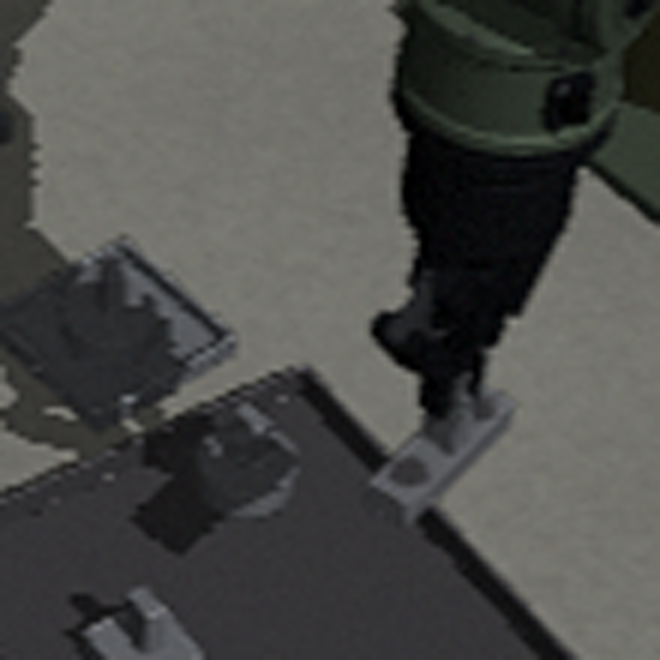

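>>> servo_tool(
  motion=[
    [0,0,0.06,-0.04,0,0,0],
    [0,0,0.14,-0.11,-0.01,0,0],
    [0,0,0.23,-0.19,-0.02,0,0],
    [0,0,0.32,-0.27,-0.03,0,0],
    [0,0,0.42,-0.36,-0.04,0,0],
    [0,0,0.51,-0.44,-0.05,0,0],
    [0,0,0.6,-0.52,-0.058,0,0],
    [0,0,0.68,-0.58,-0.065,0,0],
  ],
)

```text
t: 32.5
position: [0.5302, -0.001, 0.192]
orientation: [[0.71, 0.704, 0.0], [0.704, -0.71, 0.001], [0.001, -0.0, -1.0]]
wrist_force: [1.3, 0.7, -1.9]
gripper_width: 0.009
```

Run:
```python
from mv import *
from fit import se2
p=np.load('clamp.npy')
st(); print(rel(*se2(p,(.0155,-.0025,.15)),-1.604))
```

```text
t32.50 p [ 0.5302 -0.001   0.192 ] psi -0.789 tilt [ 0.001 -0.   ] F [ 1.3  0.7 -1.9] T [ 0.06 -0.05 -0.06] w 0.0090 q [-0.33  0.71  0.53  1.67 -0.44  0.88 -0.41]
[-0.0, -0.0, 0.543, -0.28, 0.373, 0.084]
```

>>> servo_tool(
  motion=[
    [0,0,0.07,-0.03,0.04,0,0],
    [0,0,0.16,-0.08,0.1,0,0],
    [0,0,0.25,-0.13,0.17,0,0],
    [0,0,0.34,-0.18,0.24,0.01,0],
    [0,0,0.43,-0.23,0.31,0.03,0],
    [0,0,0.51,-0.27,0.36,0.05,0],
    [0,0,0.543,-0.28,0.373,0.084,0],
    [0,0,0.543,-0.28,0.373,0.084,0],
  ],
)

```text
t: 33.3
position: [0.5607, -0.2325, 0.1467]
orientation: [[0.999, -0.036, -0.004], [-0.036, -0.999, 0.002], [-0.004, -0.002, -1.0]]
wrist_force: [0.9, 1.1, -2.3]
gripper_width: 0.0091
```

Run:
```python
from mv import *
from fit import se2
p=np.load('clamp.npy')
st(); print(rel(*se2(p,(.0155,-.0025,.043)),-1.604))
s=snap('scene','s28'); crop(s,'s28c',200,110,300,210,6)
```

```text
t33.30 p [ 0.5607 -0.2325  0.1467] psi -1.607 tilt [-0.004 -0.002] F [ 0.9  1.1 -2.3] T [0.02 0.01 0.03] w 0.0091 q [ 0.04  0.92  0.68  1.44 -0.64  1.01 -0.73]
[-0.001, 0.003, -0.002, 0.003, -0.001, 0.207]
```

View pics/s28c.png

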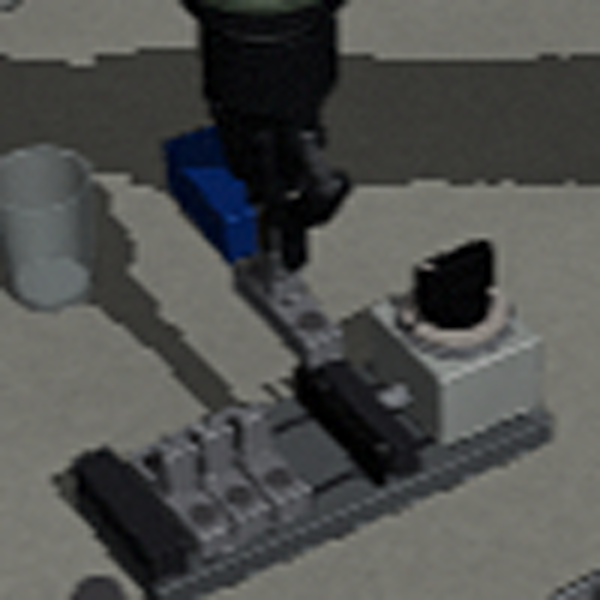

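>>> servo_tool(
  motion=[
    [0,0.003,-0.002,0.003,-0.001,0.05,0],
    [0,0.003,-0.002,0.003,-0.001,0.1,0],
    [0,0.003,-0.002,0.003,-0.001,0.14,0],
    [0,0.003,-0.002,0.003,-0.001,0.17,0],
    [0,0.003,-0.002,0.003,-0.001,0.19,0],
    [0,0.003,-0.002,0.003,-0.001,0.203,0],
    [0,0.003,-0.002,0.003,-0.001,0.207,0],
    [0,0.003,-0.002,0.003,-0.001,0.207,0],
  ],
)

```text
t: 34.15
position: [0.5629, -0.2308, 0.0451]
orientation: [[1.0, -0.029, 0.003], [-0.029, -1.0, 0.001], [0.003, -0.001, -1.0]]
wrist_force: [-0.8, -0.3, -1.5]
gripper_width: 0.0093
```

Run:
```python
from mv import *
from fit import se2
p=np.load('clamp.npy')
st(); print(rel(*se2(p,(.0155,-.0025,.0372)),-1.604))
s=snap('scene','s29'); crop(s,'s29c',200,140,270,210,9)
```

```text
t34.15 p [ 0.5629 -0.2308  0.0451] psi -1.600 tilt [ 0.003 -0.001] F [-0.8 -0.3 -1.5] T [-0.01  0.05 -0.02] w 0.0093 q [ 0.07  1.05  0.59  1.52 -0.74  0.8  -0.64]
[-0.001, -0.002, 0.003, -0.002, 0.002, 0.016]
```

View pics/s29c.png

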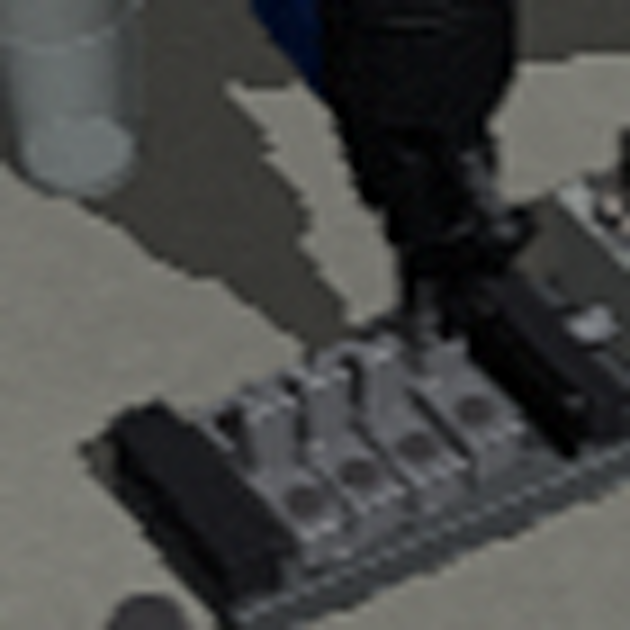

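>>> servo_tool(
  motion=[
    [0,0,0.003,-0.002,0.002,0.006,0],
    [0,0,0.003,-0.002,0.002,0.012,0],
    [0,0,0.003,-0.002,0.002,0.017,0],
    [0,0,0.003,-0.002,0.002,0.018,0],
  ],
)

```text
t: 34.6
position: [0.5622, -0.232, 0.037]
orientation: [[0.999, -0.034, 0.004], [-0.034, -0.999, 0.001], [0.004, -0.001, -1.0]]
wrist_force: [-3.4, 3.6, 20.3]
gripper_width: 0.0091
```

>>> servo_tool(
  motion=[
    [0,0,0,0,0,-0.001,0],
    [0,0,0,0,0,-0.001,0.4],
    [0,0,0,0,0,-0.001,0.4],
    [0,0,0,0,0,-0.001,0.4],
    [0,0,0,0,0,-0.05,0.4],
    [0,0,0,0,0,-0.15,0.4],
    [0,0,0,0,0,-0.25,0.4],
    [0,0,0,0,0,-0.32,0.4],
  ],
)

```text
t: 35.4
position: [0.5617, -0.2326, 0.2001]
orientation: [[0.999, -0.034, 0.005], [-0.034, -0.999, -0.0], [0.005, -0.0, -1.0]]
wrist_force: [1.4, -0.6, -0.1]
gripper_width: 0.0339
```

Run:
```python
from mv import *
st(); print(rel(.47,.0,.22,-1.604))
```

```text
t35.40 p [ 0.5617 -0.2326  0.2001] psi -1.605 tilt [ 0.005 -0.   ] F [ 1.4 -0.6 -0.1] T [ 0.01 -0.01  0.03] w 0.0339 q [ 0.03  0.86  0.72  1.38 -0.59  1.12 -0.77]
[-0.0, -0.004, -0.001, -0.199, -0.459, -0.041]
```

>>> servo_tool(
  motion=[
    [0,-0.004,0,-0.2,-0.46,-0.04,0.7],
    [0,-0.004,0,-0.2,-0.46,-0.04,0.7],
    [0,-0.004,0,-0.2,-0.46,-0.04,0.7],
    [0,-0.004,0,-0.2,-0.46,-0.04,0.7],
    [0,-0.004,0,-0.2,-0.46,-0.04,0.7],
    [0,-0.004,0,-0.2,-0.46,-0.04,0.7],
  ],
)

```text
t: 36.0
position: [0.468, 0.0068, 0.2197]
orientation: [[1.0, -0.026, -0.002], [-0.026, -1.0, 0.003], [-0.002, -0.003, -1.0]]
wrist_force: [1.0, -1.2, 0.4]
gripper_width: 0.0597
```

Run:
```python
from mv import *
t=snap('top','t30'); crop(t,'t30d',340,170,405,290,5); crop(t,'t30e',340,170,400,240,10); st()
im=np.array(t['image']).astype(float); t['image']=np.clip(255*(im/255)**.45,0,255).astype(np.uint8); crop(t,'t30k',355,245,395,290,14)
```

```text
t36.05 p [0.4689 0.0039 0.2198] psi -1.600 tilt [-0.001 -0.001] F [-0.1 -1.3  0.3] T [-0.06 -0.02  0.06] w 0.0600 q [-0.52  0.66  0.82  1.84 -0.6   0.91 -1.02]
```

View pics/t30e.png

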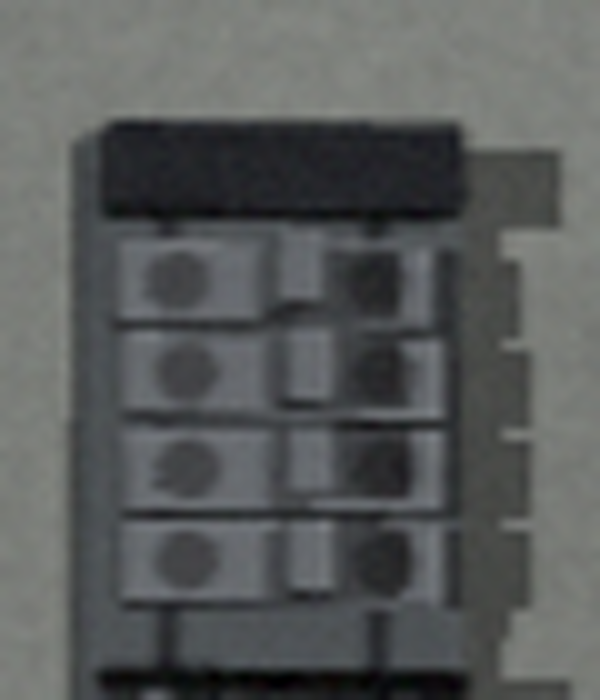

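View pics/t30k.png

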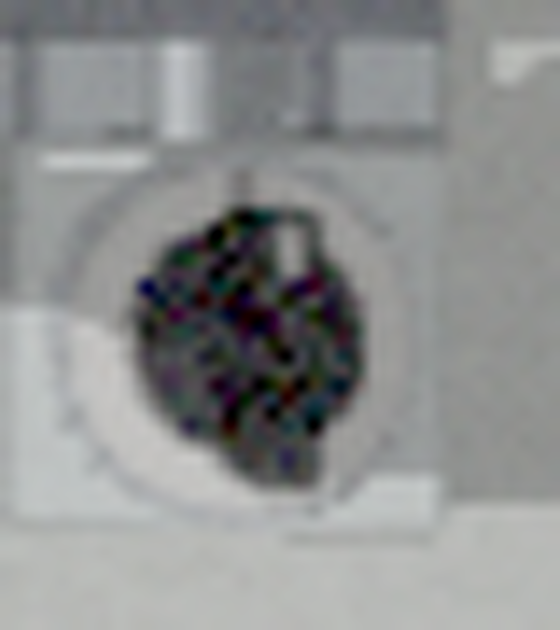

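Run:
```python
from ov import *
t=load('t30'); U=lambda u,v:(340+(u+.5)/10-.5,170+(v+.5)/10-.5)
for n,a,b,tc in [('B',(177,278),(374,281),(.644,-.2325)),('D',(187,372),(382,376),(.617,-.234)),('A',(187,468),(382,470),(.5899,-.2331)),('C',(187,559),(383,562),(.562,-.232))]:
    m=(p2w(t,*U(*a),.04)+p2w(t,*U(*b),.04))/2; print(n,m.round(4),'cam-tcp',(m[:2]-tc).round(4))
V=lambda x,y:(340+(x+.5)/10-.5,226+(y+.5)/10-.5)
print('ring',p2w(t,*V(317,431),.089))
K=lambda x,y:(355+(x+.5)/14-.5,245+(y+.5)/14-.5)
print('ring2',p2w(t,*K(237,343),.089),'bar far',p2w(t,*K(285,212),.129),'bar near',p2w(t,*K(275,488),.129))
```

```text
B [ 0.642  -0.2293  0.04  ] cam-tcp [-0.002   0.0032]
D [ 0.615  -0.2309  0.04  ] cam-tcp [-0.002   0.0031]
A [ 0.5881 -0.23    0.04  ] cam-tcp [-0.0018  0.0031]
C [ 0.5623 -0.2292  0.04  ] cam-tcp [0.0003 0.0028]
ring [ 0.44463185 -0.22396669  0.089     ]
ring2 [ 0.44360253 -0.2245011   0.089     ] bar far [ 0.46956697 -0.22601612  0.129     ] bar near [ 0.41929678 -0.22235617  0.129     ]
```

>>> servo_tool(
  motion=[
    [0,0,-0.8,0,0,0,0.5],
    [0,0,-0.8,0,0,0,0.5],
    [0,0,-0.8,0,0,0,0.5],
    [0,0,-0.8,0,0,0,0.5],
    [0,0,-0.8,0,0,0,0.5],
    [0,0,-0.8,0,0,0,0.5],
    [0,0,-0.8,0,0,0,0.5],
    [0,0,-0.8,0,0,0,0.5],
  ],
)

```text
t: 36.85
position: [0.4693, 0.0025, 0.2198]
orientation: [[0.39, 0.921, -0.0], [0.921, -0.39, 0.001], [0.001, -0.0, -1.0]]
wrist_force: [-0.1, -0.3, -0.3]
gripper_width: 0.0431
```

>>> servo_tool(
  motion=[
    [0,0,-0.8,0,0,0,0.5],
    [0,0,-0.8,0,0,0,0.5],
    [0,0,-0.8,0,0,0,0.5],
    [0,0,-0.8,0,0,0,0.5],
    [0,0,-0.8,0,0,0,0.5],
    [0,0,-0.8,0,0,0,0.5],
    [0,0,-0.8,0,0,0,0.5],
    [0,0,-0.8,0,0,0,0.5],
  ],
)

```text
t: 37.65
position: [0.4697, 0.0012, 0.2198]
orientation: [[-0.717, 0.697, 0.0], [0.697, 0.717, 0.001], [0.0, 0.001, -1.0]]
wrist_force: [-0.5, 0.3, -0.4]
gripper_width: 0.0426
```

Run:
```python
from mv import *
st(); print(rel(.4445,-.227,.2,1.54))
```

```text
t37.65 p [0.4697 0.0012 0.2198] psi 0.799 tilt [0.    0.001] F [-0.5  0.3 -0.4] T [ 0.02 -0.02  0.05] w 0.0426 q [-0.11  0.53  0.06  1.83 -0.04  0.78  0.78]
[0.0, -0.0, -0.494, -0.282, -0.362, 0.039]
```

>>> servo_tool(
  motion=[
    [0,0,-0.08,-0.05,-0.06,0,0.5],
    [0,0,-0.16,-0.1,-0.13,0,0.5],
    [0,0,-0.24,-0.15,-0.2,0,0.5],
    [0,0,-0.33,-0.2,-0.26,0.01,0.5],
    [0,0,-0.42,-0.25,-0.32,0.02,0.5],
    [0,0,-0.494,-0.282,-0.362,0.039,0.5],
    [0,0,-0.494,-0.282,-0.362,0.039,0.5],
    [0,0,-0.494,-0.282,-0.362,0.039,0.5],
  ],
)

```text
t: 38.45
position: [0.4441, -0.2279, 0.1999]
orientation: [[-0.999, 0.034, -0.0], [0.034, 0.999, 0.001], [0.0, 0.001, -1.0]]
wrist_force: [-0.5, -0.0, 0.4]
gripper_width: 0.0428
```

Run:
```python
from mv import *
st(); print(rel(.4445,-.227,.135,1.54))
s=snap('scene','s31'); crop(s,'s31c',220,90,320,190,7)
```

```text
t38.45 p [ 0.4441 -0.2279  0.1999] psi 1.537 tilt [0.    0.001] F [-0.5 -0.   0.4] T [ 0.   -0.02 -0.01] w 0.0428 q [ 0.52  0.6  -0.2   1.76  0.15  0.8   1.79]
[0.001, -0.0, -0.002, -0.001, 0.002, 0.13]
```

View pics/s31c.png

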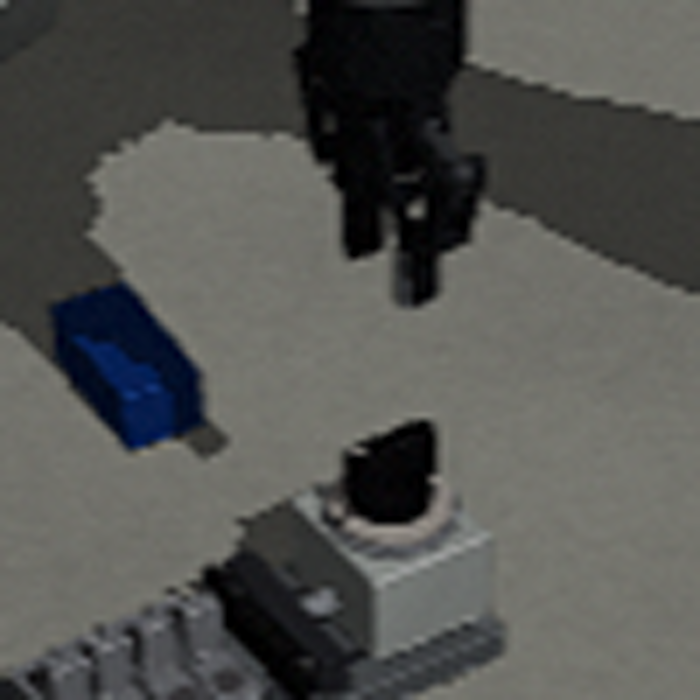

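>>> servo_tool(
  motion=[
    [0,0,0,-0.001,0.002,0.05,0.5],
    [0,0,0,-0.001,0.002,0.1,0.5],
    [0,0,0,-0.001,0.002,0.15,0.5],
    [0,0,0,-0.001,0.002,0.18,0.5],
    [0,0,0,-0.001,0.002,0.18,0.5],
  ],
)

```text
t: 39.0
position: [0.4448, -0.2249, 0.1091]
orientation: [[-0.999, 0.032, -0.002], [0.032, 0.999, 0.002], [0.002, 0.002, -1.0]]
wrist_force: [0.2, -0.1, 0.7]
gripper_width: 0.043
```

Run:
```python
from mv import *
st(); print(rel(.4445,-.227,.098,1.54))
s=snap('scene','s32'); im=np.array(s['image']).astype(float); s['image']=np.clip(255*(im/255)**.5,0,255).astype(np.uint8); crop(s,'s32c',250,120,310,180,11)
```

```text
t39.00 p [ 0.4448 -0.2249  0.1091] psi 1.538 tilt [0.002 0.002] F [ 0.2 -0.1  0.7] T [0.04 0.01 0.02] w 0.0430 q [ 0.49  0.74 -0.16  1.87  0.2   0.55  1.74]
[0.001, -0.001, -0.001, 0.0, -0.004, 0.022]
```

View pics/s32c.png

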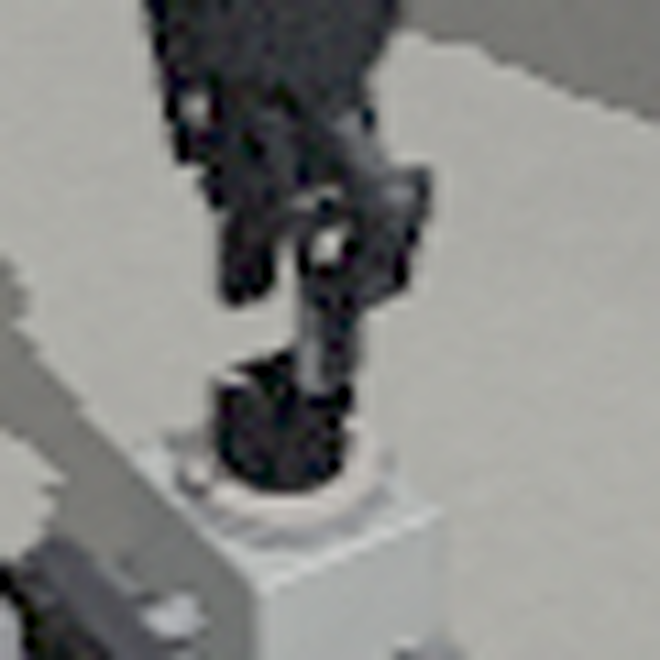

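>>> servo_tool(
  motion=[
    [0,0,0,0,-0.004,0.012,0.5],
    [0,0,0,0,-0.004,0.022,0.5],
    [0,0,0,0,-0.004,0.022,0.5],
  ],
)

```text
t: 39.35
position: [0.4451, -0.2272, 0.0991]
orientation: [[-0.999, 0.033, -0.0], [0.033, 0.999, 0.001], [0.0, 0.001, -1.0]]
wrist_force: [-0.1, 1.0, -0.2]
gripper_width: 0.0429
```

>>> servo_tool(
  motion=[
    [0,0,0,0,0,0,0],
    [0,0,0,0,0,0,0],
    [0,0,0,0,0,0,0],
    [0,0,0,0,0,0,0],
  ],
  force=60,
)

```text
t: 39.75
position: [0.4453, -0.2278, 0.0995]
orientation: [[-0.999, 0.033, 0.0], [0.033, 0.999, 0.0], [-0.0, 0.0, -1.0]]
wrist_force: [-0.7, -3.6, 5.4]
gripper_width: 0.0086
```

Run:
```python
from mv import *
st()
s=snap('scene','s33'); im=np.array(s['image']).astype(float); s['image']=np.clip(255*(im/255)**.5,0,255).astype(np.uint8); crop(s,'s33c',250,120,310,180,11)
```

```text
t39.75 p [ 0.4453 -0.2278  0.0995] psi 1.538 tilt [-0.  0.] F [-0.7 -3.6  5.4] T [-0.69  0.15 -0.01] w 0.0086 q [ 0.49  0.76 -0.15  1.87  0.21  0.52  1.74]
```

View pics/s33c.png

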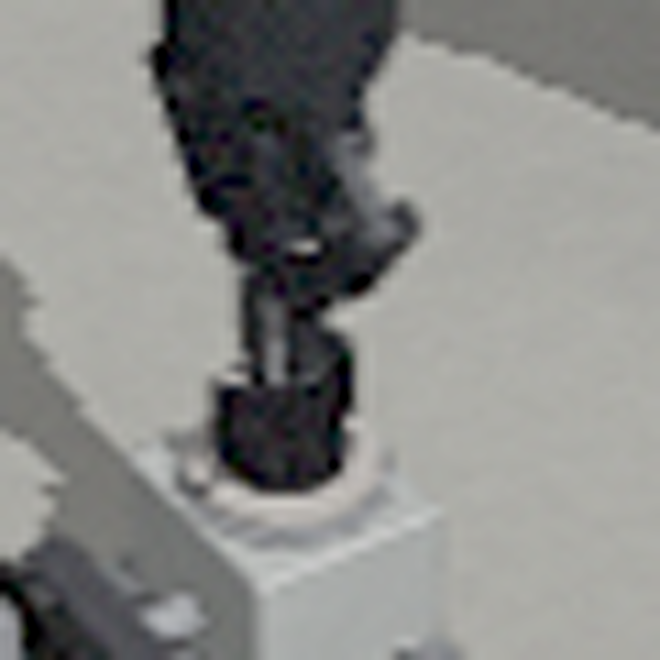

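>>> servo_tool(
  motion=[
    [0,0,0,0,0,0,0.4],
    [0,0,0,0,0,0,0.4],
    [0,0,0,0,0,0,0.4],
    [0,0,0,0,0.001,0.01,0.4],
    [0,0,0,0,0.001,0.02,0.4],
    [0,0,0,0,0.001,0.028,0.4],
    [0,0,0,0,0.001,0.03,0.4],
  ],
)

```text
t: 40.5
position: [0.4451, -0.2271, 0.0838]
orientation: [[-0.999, 0.033, -0.0], [0.033, 0.999, 0.001], [0.0, 0.001, -1.0]]
wrist_force: [0.6, -0.6, 0.7]
gripper_width: 0.0343
```

Run:
```python
from mv import *
st()
s=snap('scene','s34'); im=np.array(s['image']).astype(float); s['image']=np.clip(255*(im/255)**.5,0,255).astype(np.uint8); crop(s,'s34c',250,120,310,180,11)
```

```text
t40.50 p [ 0.4451 -0.2271  0.0838] psi 1.538 tilt [0.    0.001] F [ 0.6 -0.6  0.7] T [-0.04 -0.04  0.05] w 0.0343 q [ 0.49  0.79 -0.14  1.89  0.22  0.48  1.73]
```

View pics/s34c.png

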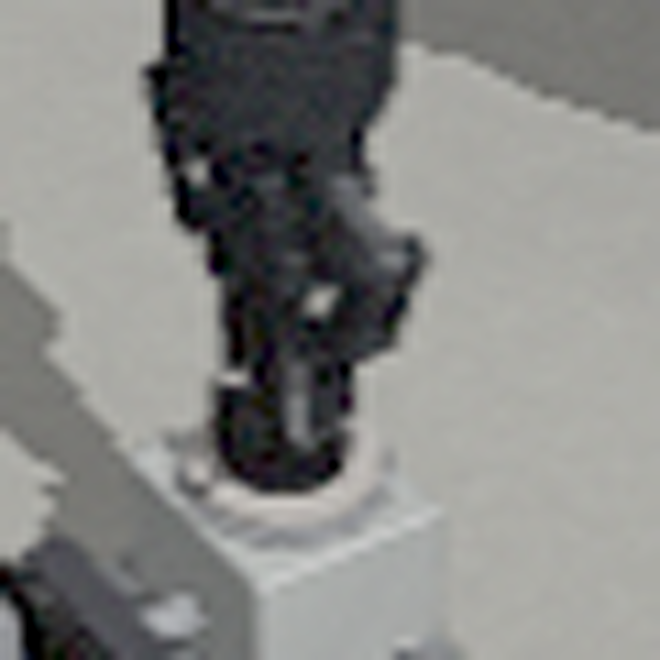

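>>> servo_tool(
  motion=[
    [0,0,0,0,0,0,0],
    [0,0,0,0,0,0,0],
    [0,0,0,0,0,0,0],
    [0,0,0,0,0,0,0],
  ],
  force=70,
)

```text
t: 40.95
position: [0.4451, -0.2277, 0.0842]
orientation: [[-0.999, 0.034, 0.0], [0.034, 0.999, -0.0], [-0.0, -0.0, -1.0]]
wrist_force: [-0.8, -5.1, 6.0]
gripper_width: 0.0124
```

Run:
```python
from mv import *
st()
```

```text
t40.95 p [ 0.4451 -0.2277  0.0842] psi 1.537 tilt [-0. -0.] F [-0.8 -5.1  6. ] T [-1.07  0.34 -0.06] w 0.0124 q [ 0.49  0.79 -0.14  1.89  0.22  0.48  1.73]
```

>>> servo_tool(
  motion=[
    [0,0,0.05,0,-0.002,0,0],
    [0,0,0.1,0,-0.002,0,0],
    [0,0,0.16,0,-0.002,0,0],
    [0,0,0.22,0,-0.002,0,0],
    [0,0,0.28,0,-0.002,0,0],
    [0,0,0.34,0,-0.002,0,0],
    [0,0,0.4,0,-0.002,0,0],
  ],
)

```text
t: 41.65
position: [0.4452, -0.2281, 0.0843]
orientation: [[-0.804, 0.594, 0.0], [0.594, 0.804, 0.0], [0.0, 0.0, -1.0]]
wrist_force: [-1.3, 1.0, 2.5]
gripper_width: 0.0123
```

Run:
```python
from mv import *
st(); print(rel(.4451,-.2282,.0842,0))
s=snap('scene','s35'); im=np.array(s['image']).astype(float); s['image']=np.clip(255*(im/255)**.5,0,255).astype(np.uint8); crop(s,'s35c',210,120,310,210,7)
```

```text
t41.65 p [ 0.4452 -0.2281  0.0843] psi 0.934 tilt [0. 0.] F [-1.3  1.   2.5] T [0.41 0.14 0.23] w 0.0123 q [ 0.4   0.79  0.01  1.89 -0.02  0.47  1.36]
[0.0, -0.0, 0.623, -0.0, -0.0, 0.0]
```

View pics/s35c.png

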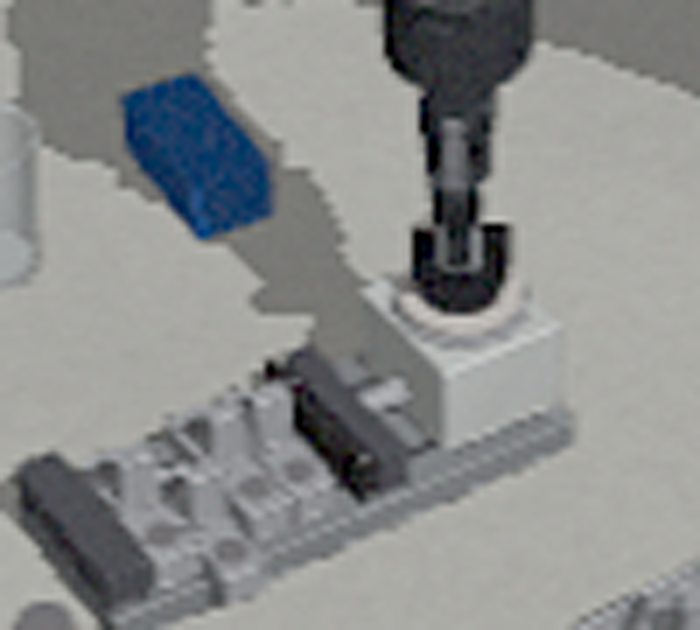

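Run:
```python
from mv import *
t=snap('top','t35'); im=np.array(t['image']).astype(float); t['image']=np.clip(255*(im/255)**.6,0,255).astype(np.uint8); crop(t,'t35c',335,170,405,290,5)
s=load('s35'); im=np.array(s['image']).astype(float); s['image']=np.clip(255*(im/255)**.8,0,255).astype(np.uint8);crop(s,'s35d',210,165,275,215,12)
```

```text
(no output)
```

View pics/t35c.png

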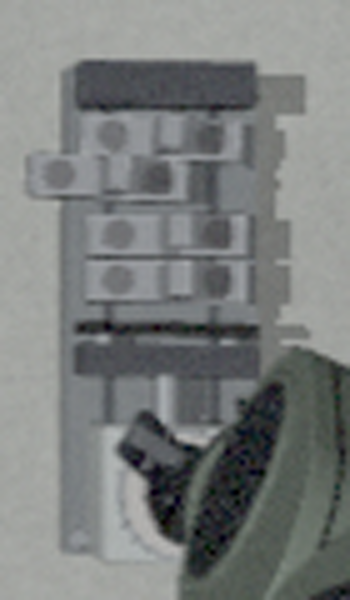

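View pics/s35d.png

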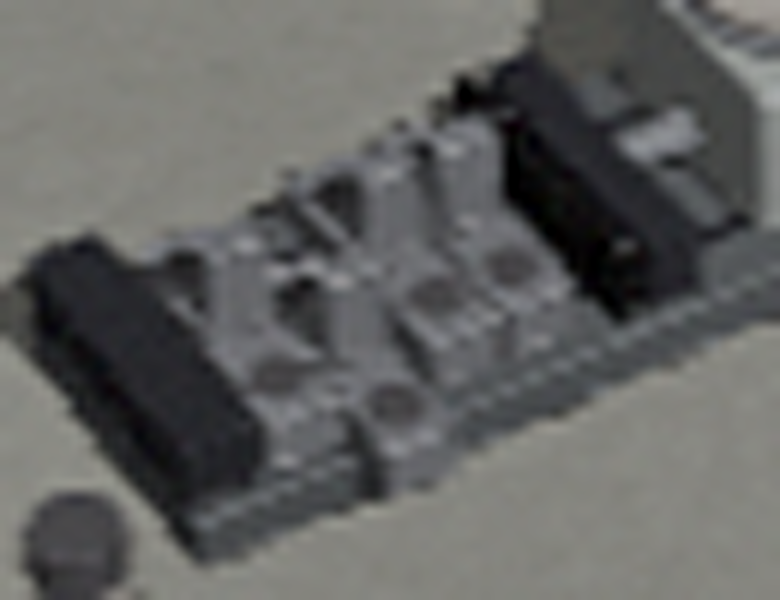

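>>> servo_tool(
  motion=[
    [0,0,0,0,0,0,0.4],
    [0,0,0,0,0,0,0.4],
    [0,0,0,0,0,0,0.4],
    [0,0,0,0,0,-0.04,0.4],
    [0,0,0,0,0,-0.12,0.4],
    [0,0,0,0,0,-0.2,0.4],
    [0,0,0,0,0,-0.26,0.4],
  ],
)

```text
t: 42.45
position: [0.4452, -0.2284, 0.2166]
orientation: [[-0.806, 0.592, 0.001], [0.592, 0.806, -0.001], [-0.001, 0.0, -1.0]]
wrist_force: [0.0, -0.1, -0.5]
gripper_width: 0.034
```

Run:
```python
from mv import *
from fit import se2
t=load('t35'); U=lambda u,v:(335+(u+.5)/5-.5,170+(v+.5)/5-.5)
R={}
for n,a,b in [('B',(114,136),(211,137)),('D',(59,171),(156,174)),('A',(119,233),(216,234)),('C',(119,279),(216,281))]:
    P=p2w(t,*U(*a),.04);Q=p2w(t,*U(*b),.04);m=(P+Q)/2;d=P-Q; print(n,m.round(4),np.arctan2(-d[0],d[1]).round(3),np.linalg.norm(d).round(4)); R[n]=m
m=R['D']; st(); print('tcp D',m[0]+.001,m[1]-.003, rel(m[0]+.001,m[1]-.003,.15,1.538))
t=snap('top','t36'); crop(t,'t36c',335,170,405,290,5)
```

```text
B [ 0.6437 -0.2294  0.04  ] -0.027 0.0548
D [ 0.6237 -0.1976  0.04  ] -0.048 0.0548
A [ 0.5885 -0.2303  0.04  ] -0.027 0.0546
C [ 0.5623 -0.2294  0.04  ] -0.037 0.0545
t42.45 p [ 0.4452 -0.2284  0.2166] psi 0.937 tilt [-0.001  0.   ] F [ 0.  -0.1 -0.5] T [ 0.06 -0.01  0.04] w 0.0340 q [ 0.4   0.58  0.02  1.73 -0.02  0.83  1.37]
tcp D 0.6246846644937855 -0.2006160749319264 [-0.0, 0.001, -0.401, -0.256, 0.257, 0.134]
```

View pics/t36c.png

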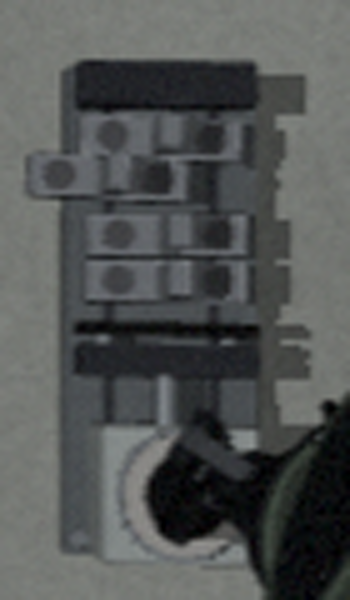

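Run:
```python
from mv import *
s=snap('scene','s36'); 
for d,n in((s,'s36d'),(load('t36'),'t36d')):
    im=np.array(d['image']).astype(float); d['image']=np.clip(255*(im/255)**.7*1.0,0,255).astype(np.uint8)
    if n[0]=='s': crop(d,n,205,165,265,215,13)
    else: crop(d,n,335,185,390,235,14)
```

```text
(no output)
```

View pics/s36d.png

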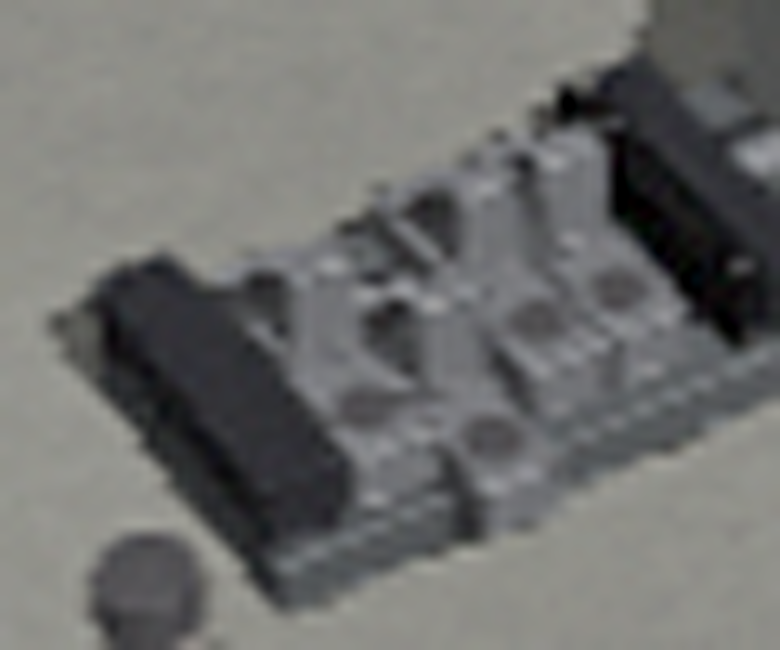

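View pics/t36d.png

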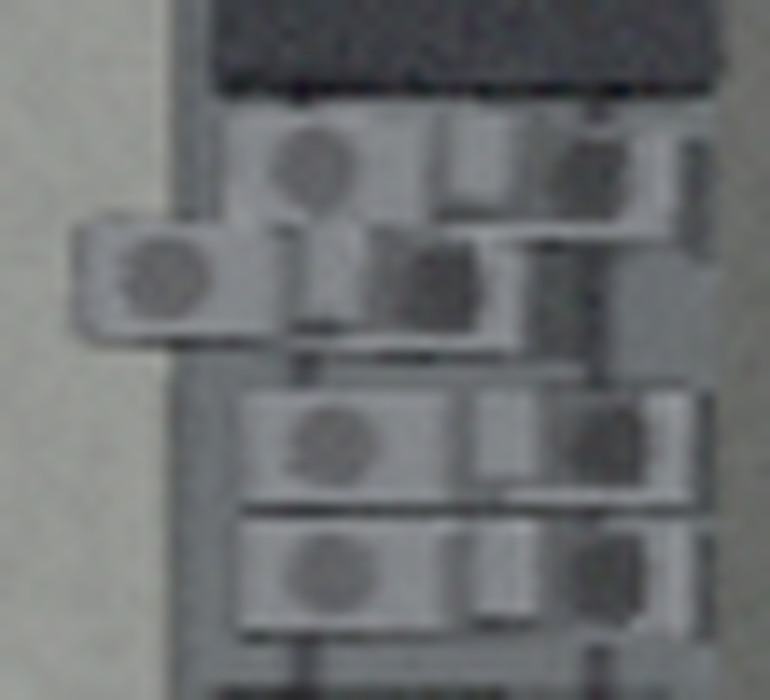

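Run:
```python
from mv import *
t=load('t36'); U=lambda u,v:(335+(u+.5)/14-.5,185+(v+.5)/14-.5)
for n,a,b in [('B',(315,165),(592,172)),('D',(165,277),(437,287)),('A',(335,443),(607,447)),('C',(333,570),(607,575))]:
    P=p2w(t,*U(*a),.04);Q=p2w(t,*U(*b),.04);m=(P+Q)/2;d=P-Q; print(n,m.round(4),np.arctan2(-d[0],d[1]).round(3))
st(); print(rel(.624,-.2015,.15,1.525))
```

```text
B [ 0.6446 -0.2289  0.04  ] -0.043
D [ 0.622  -0.1974  0.04  ] -0.054
A [ 0.5885 -0.2305  0.04  ] -0.031
C [ 0.5627 -0.2294  0.04  ] -0.034
t42.55 p [ 0.4463 -0.2289  0.2176] psi 0.937 tilt [-0.005  0.001] F [-1.1  0.2 -1.1] T [-0.02 -0.02 -0.02] w 0.0339 q [ 0.4   0.58  0.02  1.73 -0.02  0.83  1.37]
[-0.0, 0.004, -0.392, -0.253, 0.255, 0.137]
```

>>> servo_tool(
  motion=[
    [0,0,-0.08,-0.06,0.06,0,0.28],
    [0,0,-0.16,-0.12,0.12,0,0.28],
    [0,0,-0.24,-0.18,0.18,0.02,0.28],
    [0,0.002,-0.32,-0.25,0.25,0.06,0.28],
    [0,0.004,-0.392,-0.25,0.253,0.1,0.28],
    [0,0.004,-0.392,-0.25,0.253,0.137,0.28],
    [0,0.004,-0.392,-0.25,0.253,0.137,0.28],
  ],
)

```text
t: 43.25
position: [0.621, -0.2009, 0.1469]
orientation: [[-0.999, 0.046, -0.005], [0.046, 0.999, 0.001], [0.005, 0.001, -1.0]]
wrist_force: [-0.3, -0.2, 0.9]
gripper_width: 0.0241
```

Run:
```python
from mv import *
st(); print(rel(.622,-.2004,.08,1.52)); print(rel(.622,-.2004,.035,1.52))
s=snap('scene','s37'); im=np.array(s['image']).astype(float); s['image']=np.clip(255*(im/255)**.7*1.0,0,255).astype(np.uint8);crop(s,'s37d',205,125,275,205,8)
```

```text
t43.25 p [ 0.621  -0.2009  0.1469] psi 1.525 tilt [0.005 0.001] F [-0.3 -0.2  0.9] T [-0.07  0.01  0.  ] w 0.0241 q [ 0.32  0.9  -0.13  1.23  0.12  1.03  1.7 ]
[0.001, -0.004, 0.003, -0.003, 0.001, 0.134]
[0.001, -0.004, 0.003, -0.003, 0.001, 0.224]
```

View pics/s37d.png

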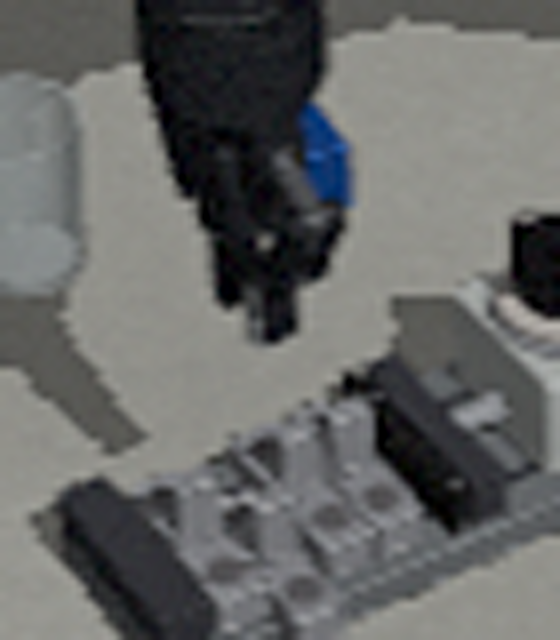

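>>> servo_tool(
  motion=[
    [0,-0.004,0.003,-0.003,0.001,0.06,0.28],
    [0,-0.004,0.003,-0.003,0.001,0.12,0.28],
    [0,-0.004,0.003,-0.003,0.001,0.16,0.28],
    [0,-0.004,0.003,-0.003,0.001,0.16,0.28],
  ],
)

```text
t: 43.7
position: [0.622, -0.2007, 0.0677]
orientation: [[-0.999, 0.051, 0.001], [0.051, 0.999, 0.001], [-0.001, 0.001, -1.0]]
wrist_force: [0.2, -0.3, 0.6]
gripper_width: 0.0239
```

Run:
```python
from mv import *
st(); print(rel(.622,-.2004,.035,1.52))
s=snap('scene','s38'); im=np.array(s['image']).astype(float); s['image']=np.clip(255*(im/255)**.7*1.0,0,255).astype(np.uint8);crop(s,'s38d',205,145,265,205,10)
```

```text
t43.70 p [ 0.622  -0.2007  0.0677] psi 1.520 tilt [-0.001  0.001] F [ 0.2 -0.3  0.6] T [0.   0.04 0.04] w 0.0239 q [ 0.31  0.99 -0.12  1.3   0.13  0.85  1.68]
[0.0, 0.0, -0.0, 0.0, 0.001, 0.065]
```

View pics/s38d.png

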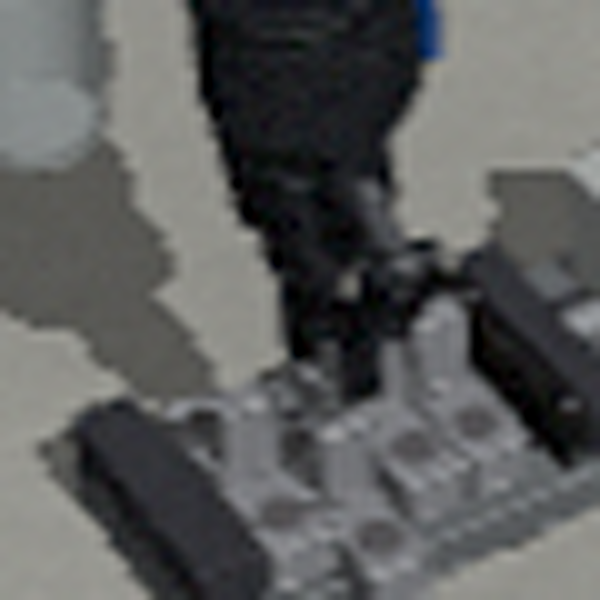

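>>> servo_tool(
  motion=[
    [0,0,0,0.004,0.003,0.015,0.28],
    [0,0,0,0.004,0.003,0.03,0.28],
    [0,0,0,0.004,0.003,0.045,0.28],
    [0,0,0,0.004,0.003,0.058,0.28],
    [0,0,0,0.004,0.003,0.06,0.28],
  ],
)

```text
t: 44.25
position: [0.6207, -0.1992, 0.0386]
orientation: [[-0.999, 0.051, 0.002], [0.051, 0.999, 0.0], [-0.002, 0.0, -1.0]]
wrist_force: [-0.6, 0.1, -1.0]
gripper_width: 0.0239
```

Run:
```python
from mv import *
st()
s=snap('scene','s39'); im=np.array(s['image']).astype(float); s['image']=np.clip(255*(im/255)**.7*1.0,0,255).astype(np.uint8);crop(s,'s39d',205,145,265,205,10)
```

```text
t44.25 p [ 0.6207 -0.1992  0.0386] psi 1.520 tilt [-0.002  0.   ] F [-0.6  0.1 -1. ] T [0.03 0.02 0.  ] w 0.0239 q [ 0.31  1.03 -0.12  1.33  0.14  0.79  1.67]
```

View pics/s39d.png

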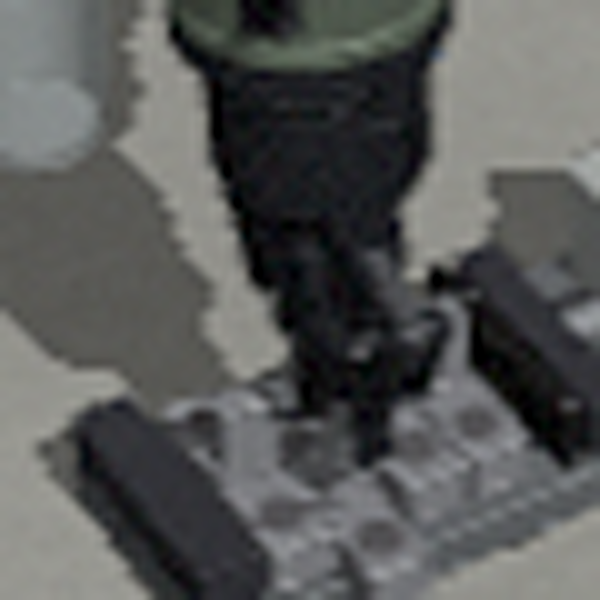

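>>> servo_tool(
  motion=[
    [0,0,0,0,0,0,0],
    [0,0,0,0,0,0,0],
    [0,0,0,0,0,0,0],
    [0,0,0,0,0,0,0],
  ],
  force=60,
)

```text
t: 44.7
position: [0.621, -0.1996, 0.0392]
orientation: [[-0.999, 0.051, 0.003], [0.051, 0.999, -0.0], [-0.003, -0.0, -1.0]]
wrist_force: [0.3, -2.7, 4.3]
gripper_width: 0.0098
```

Run:
```python
from mv import *
st()
s=snap('scene','s40'); im=np.array(s['image']).astype(float); s['image']=np.clip(255*(im/255)**.7*1.0,0,255).astype(np.uint8);crop(s,'s40d',205,145,265,205,10)
```

```text
t44.70 p [ 0.621  -0.1996  0.0392] psi 1.519 tilt [-0.003 -0.   ] F [ 0.3 -2.7  4.3] T [-0.58  0.01 -0.08] w 0.0098 q [ 0.31  1.03 -0.11  1.33  0.14  0.79  1.67]
```

View pics/s40d.png

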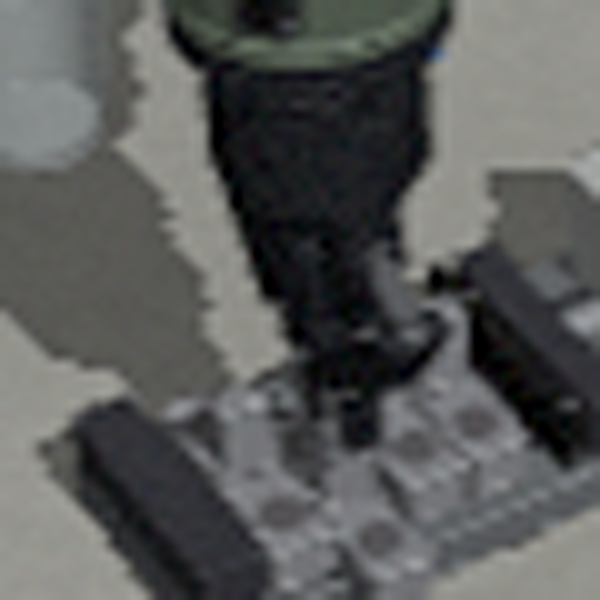

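>>> servo_tool(
  motion=[
    [0,0,0,0,0,-0.008,0],
    [0,0,0,0,0,-0.016,0],
    [0,0,0,0,0,-0.024,0],
    [0,0,0,0.006,0,-0.026,0],
    [0,0,0,0.009,0,-0.026,0],
    [0,0,0,0.009,0,-0.026,0],
  ],
  force=80,
)

```text
t: 45.35
position: [0.6162, -0.1993, 0.0522]
orientation: [[-0.999, 0.051, 0.002], [0.051, 0.999, -0.0], [-0.002, -0.0, -1.0]]
wrist_force: [0.8, -0.4, -3.0]
gripper_width: 0.0092
```

Run:
```python
from mv import *
st()
s=snap('scene','s41'); im=np.array(s['image']).astype(float); s['image']=np.clip(255*(im/255)**.7*1.0,0,255).astype(np.uint8);crop(s,'s41d',205,145,265,205,10)
```

```text
t45.35 p [ 0.6162 -0.1993  0.0522] psi 1.519 tilt [-0.002 -0.   ] F [ 0.8 -0.4 -3. ] T [-0.03  0.06 -0.  ] w 0.0092 q [ 0.31  1.   -0.12  1.34  0.14  0.8   1.68]
```

View pics/s41d.png

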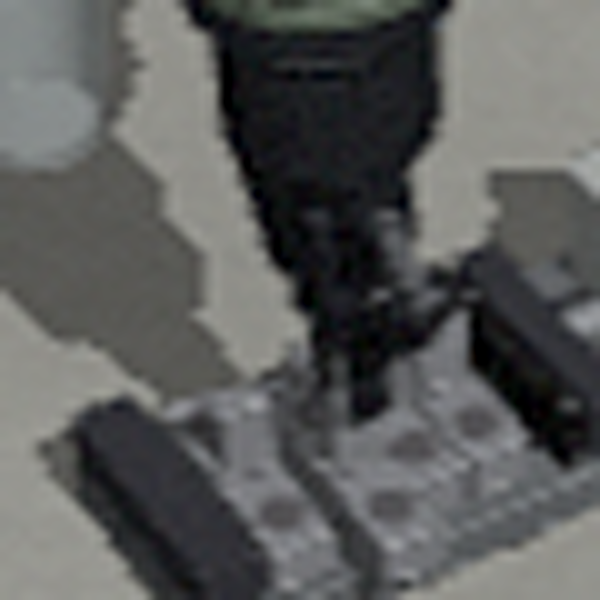

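>>> servo_tool(
  motion=[
    [0,0,-0.003,-0.0007,-0.014,0,0],
    [0,0,-0.006,-0.0015,-0.03,0,0],
    [0,0,-0.009,-0.0025,-0.048,0,0],
    [0,0,-0.013,-0.0033,-0.063,0,0],
    [0,0,-0.013,-0.0034,-0.067,0,0],
    [0,0,-0.013,-0.0034,-0.067,0,0],
    [0,0,-0.013,-0.0034,-0.067,0,0],
  ],
)

```text
t: 46.1
position: [0.6164, -0.2325, 0.0521]
orientation: [[-0.999, 0.032, 0.003], [0.032, 0.999, 0.0], [-0.003, 0.0, -1.0]]
wrist_force: [0.1, -0.3, -2.3]
gripper_width: 0.0085
```

Run:
```python
from mv import *
st(); print(rel(.6162,-.233,.039,1.537))
s=snap('scene','s42'); im=np.array(s['image']).astype(float); s['image']=np.clip(255*(im/255)**.7*1.0,0,255).astype(np.uint8);crop(s,'s42d',205,145,265,205,10)
```

```text
t46.10 p [ 0.6164 -0.2325  0.0521] psi 1.539 tilt [-0.003  0.   ] F [ 0.1 -0.3 -2.3] T [-0.02  0.03  0.05] w 0.0085 q [ 0.37  1.02 -0.13  1.29  0.15  0.84  1.74]
[0.0, 0.002, 0.001, 0.0, -0.001, 0.026]
```

View pics/s42d.png

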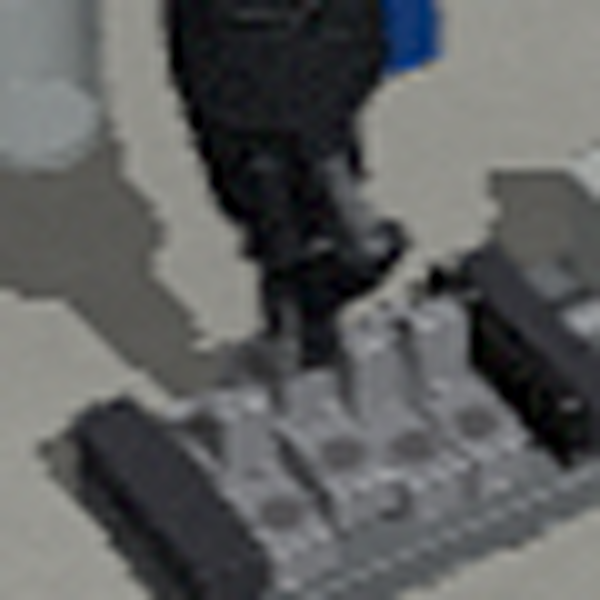

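>>> servo_tool(
  motion=[
    [0,0,0,0,-0.001,0.008,0],
    [0,0,0,0,-0.001,0.016,0],
    [0,0,0,0,-0.001,0.022,0],
    [0,0,0,0,-0.001,0.026,0],
    [0,0,0,0,-0.001,0.028,0],
  ],
)

```text
t: 46.65
position: [0.6166, -0.2337, 0.0388]
orientation: [[-0.999, 0.032, 0.003], [0.032, 0.999, -0.001], [-0.003, -0.001, -1.0]]
wrist_force: [-5.3, -2.1, 21.4]
gripper_width: 0.0088
```

>>> servo_tool(
  motion=[
    [0,0,0,0,0,0.003,0],
    [0,0,0,0,0,0.003,0],
  ],
)

```text
t: 46.85
position: [0.617, -0.2338, 0.0389]
orientation: [[-0.999, 0.032, 0.004], [0.032, 0.999, -0.002], [-0.005, -0.001, -1.0]]
wrist_force: [-7.0, 2.3, 22.7]
gripper_width: 0.0088
```

Down on the bed. Release, lift, look.

>>> servo_tool(
  motion=[
    [0,0,0,0,0,-0.002,0],
    [0,0,0,0,0,-0.002,0.4],
    [0,0,0,0,0,-0.002,0.4],
    [0,0,0,0,0,-0.002,0.4],
    [0,0,0,0,0,-0.05,0.4],
    [0,0,0,0,0,-0.15,0.4],
    [0,0,0,0,0,-0.25,0.4],
    [0,0,0,0,0,-0.34,0.4],
  ],
)

```text
t: 47.65
position: [0.6161, -0.2336, 0.2113]
orientation: [[-0.999, 0.032, 0.005], [0.032, 0.999, -0.002], [-0.005, -0.002, -1.0]]
wrist_force: [0.4, 0.3, -0.5]
gripper_width: 0.0343
```

Run:
```python
from mv import *
st(); print(rel(.4451,-.2282,.21,.937))
s=snap('scene','s43'); im=np.array(s['image']).astype(float); s['image']=np.clip(255*(im/255)**.7*1.0,0,255).astype(np.uint8);crop(s,'s43d',205,145,305,215,8)
```

```text
t47.65 p [ 0.6161 -0.2336  0.2113] psi 1.539 tilt [-0.005 -0.002] F [ 0.4  0.3 -0.5] T [-0.    0.01 -0.01] w 0.0343 q [ 0.37  0.84 -0.14  1.12  0.12  1.18  1.77]
[0.0, 0.004, 0.401, 0.342, -0.0, 0.001]
```

View pics/s43d.png

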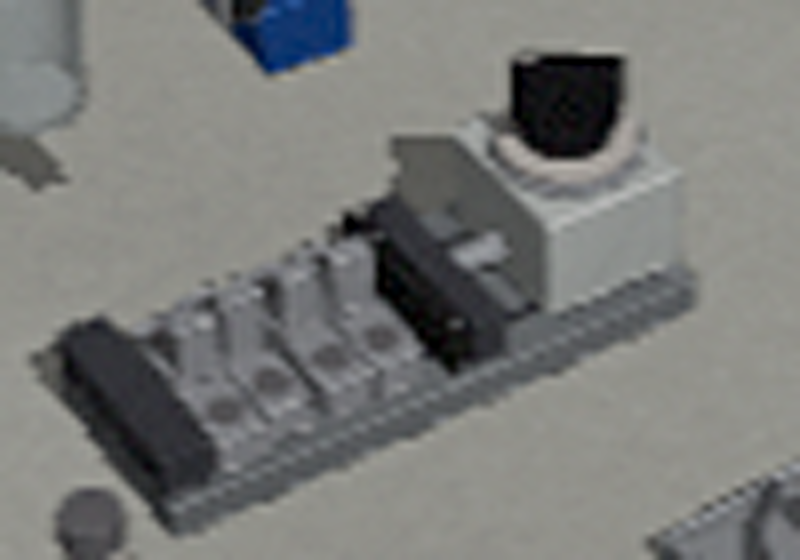

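>>> servo_tool(
  motion=[
    [0,0,0.08,0.06,0,0,0.4],
    [0,0,0.16,0.13,0,0,0.4],
    [0,0,0.24,0.2,0,0,0.4],
    [0,0,0.32,0.27,0,0,0.4],
    [0,0.004,0.401,0.342,0,0,0.4],
    [0,0.004,0.401,0.342,0,0,0.4],
    [0,0.004,0.401,0.342,0,0,0.4],
  ],
)

```text
t: 48.4
position: [0.4476, -0.2288, 0.2164]
orientation: [[-0.806, 0.592, 0.009], [0.592, 0.806, -0.003], [-0.009, 0.003, -1.0]]
wrist_force: [0.3, -0.8, 1.0]
gripper_width: 0.0338
```

Run:
```python
from mv import *
st(); print(rel(.4451,-.2282,.084,.937))
t=snap('top','t44'); im=np.array(t['image']).astype(float); t['image']=np.clip(255*(im/255)**.7,0,255).astype(np.uint8); crop(t,'t44c',335,175,400,245,10)
```

```text
t48.40 p [ 0.4476 -0.2288  0.2164] psi 0.937 tilt [-0.009  0.003] F [ 0.3 -0.8  1. ] T [-0.02  0.02  0.02] w 0.0338 q [ 0.41  0.58  0.01  1.73 -0.01  0.82  1.35]
[0.002, 0.006, 0.0, 0.007, -0.003, 0.265]
```

View pics/t44c.png

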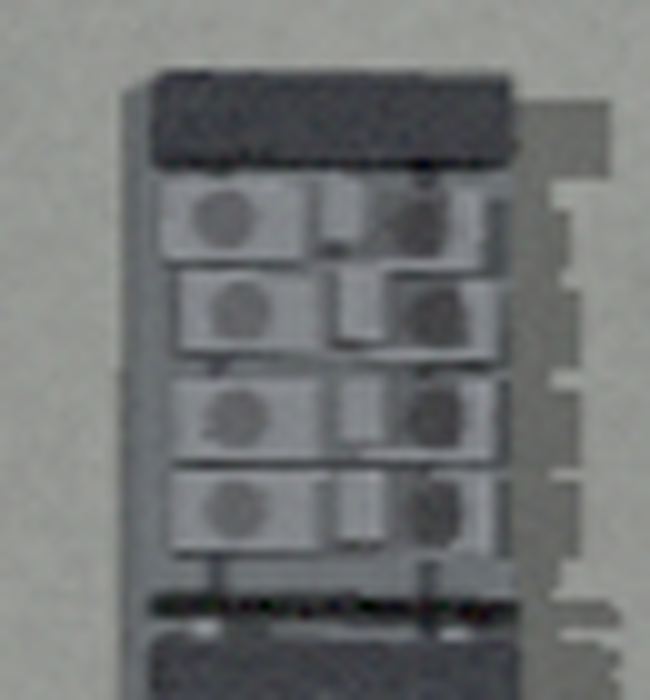

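Run:
```python
from mv import *
t=load('t44'); U=lambda u,v:(335+(u+.5)/10-.5,175+(v+.5)/10-.5)
for n,a,b in [('B',(224,217),(421,222)),('D',(241,311),(437,316)),('A',(239,416),(435,420)),('C',(236,509),(434,512))]:
    P=p2w(t,*U(*a),.04);Q=p2w(t,*U(*b),.04);m=(P+Q)/2;d=P-Q; print(n,m.round(4),np.arctan2(-d[0],d[1]).round(3))
print(rel(.646,-.2342,.2,1.537))
```

```text
B [ 0.6448 -0.2286  0.04  ] -0.043
D [ 0.618  -0.2323  0.04  ] -0.042
A [ 0.5884 -0.2307  0.04  ] -0.037
C [ 0.5623 -0.2292  0.04  ] -0.031
[0.0, 0.006, -0.399, -0.325, 0.225, 0.036]
```

>>> servo_tool(
  motion=[
    [0,0,-0.08,-0.06,0.05,0,0.4],
    [0,0,-0.16,-0.13,0.1,0,0.4],
    [0,0,-0.24,-0.21,0.15,0,0.4],
    [0,0.003,-0.32,-0.28,0.2,0.02,0.4],
    [0,0.006,-0.399,-0.325,0.225,0.05,0.4],
    [0,0.006,-0.399,-0.325,0.225,0.1,0.4],
    [0,0.006,-0.399,-0.325,0.225,0.14,0.4],
    [0,0.006,-0.399,-0.325,0.225,0.14,0.4],
  ],
)

```text
t: 49.25
position: [0.6456, -0.2335, 0.1448]
orientation: [[-0.999, 0.033, -0.004], [0.033, 0.999, 0.002], [0.004, 0.002, -1.0]]
wrist_force: [0.1, -0.1, 1.1]
gripper_width: 0.0341
```

Run:
```python
from mv import *
st(); print(rel(.6465,-.2342,.038,1.537))
s=snap('scene','s45'); im=np.array(s['image']).astype(float); s['image']=np.clip(255*(im/255)**.7*1.0,0,255).astype(np.uint8);crop(s,'s45d',205,135,275,205,9)
```

```text
t49.25 p [ 0.6456 -0.2335  0.1448] psi 1.538 tilt [0.004 0.002] F [ 0.1 -0.1  1.1] T [-0.06  0.01 -0.03] w 0.0341 q [ 0.36  0.96 -0.15  1.07  0.13  1.13  1.75]
[0.001, -0.002, 0.0, -0.003, -0.002, 0.214]
```

View pics/s45d.png

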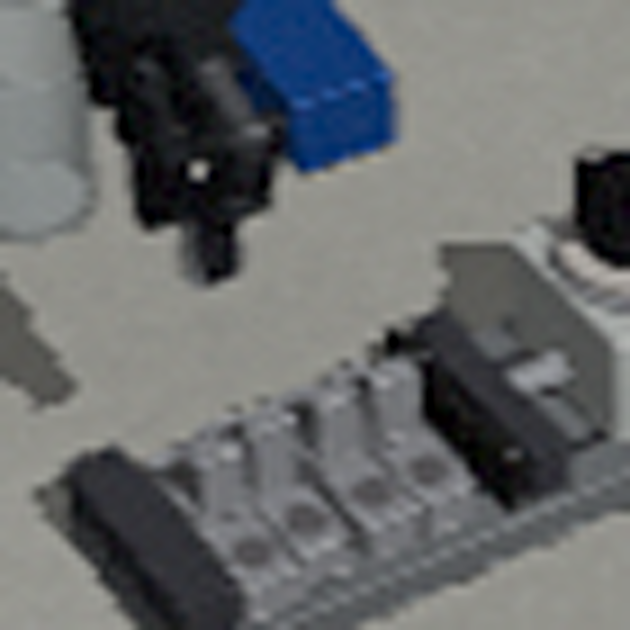

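>>> servo_tool(
  motion=[
    [0,-0.002,0,-0.002,-0.002,0.06,0.4],
    [0,-0.002,0,-0.002,-0.002,0.11,0.4],
    [0,-0.002,0,-0.002,-0.002,0.16,0.4],
    [0,-0.002,0,-0.002,-0.002,0.195,0.4],
    [0,-0.002,0,-0.002,-0.002,0.212,0.4],
    [0,-0.002,0,-0.002,-0.002,0.212,0.4],
  ],
)

```text
t: 49.9
position: [0.6473, -0.2347, 0.0411]
orientation: [[-0.999, 0.033, 0.002], [0.033, 0.999, 0.001], [-0.002, 0.001, -1.0]]
wrist_force: [-0.4, -1.1, -0.1]
gripper_width: 0.0341
```

>>> servo_tool(
  motion=[
    [0,0,0,0,0,0,0],
    [0,0,0,0,0,0,0],
    [0,0,0,0,0,0,0],
    [0,0,0,0,0,0,0],
  ],
  force=60,
)

```text
t: 50.3
position: [0.6482, -0.2348, 0.0428]
orientation: [[-0.999, 0.033, 0.004], [0.033, 0.999, 0.001], [-0.004, 0.001, -1.0]]
wrist_force: [-0.6, 1.4, 6.4]
gripper_width: 0.0085
```

Run:
```python
from mv import *
st(); print(rel(.6465,-.2342,.038,1.537))
```

```text
t50.30 p [ 0.6482 -0.2348  0.0428] psi 1.538 tilt [-0.004  0.001] F [-0.6  1.4  6.4] T [0.27 0.12 0.02] w 0.0085 q [ 0.36  1.08 -0.14  1.15  0.15  0.91  1.73]
[0.001, 0.003, 0.0, 0.003, 0.001, 0.01]
```

>>> servo_tool(
  motion=[
    [0,0,0,0,0,0,0.4],
    [0,0,0,0,0,0,0.4],
    [0,0,0,0,0,0,0.4],
    [0,0,0,0,0,-0.05,0.4],
    [0,0,0,0,0,-0.15,0.4],
    [0,0,0,0,0,-0.25,0.4],
    [0,0,0,0,0,-0.34,0.4],
    [0,0,0,0,0,-0.34,0.4],
  ],
)

```text
t: 51.1
position: [0.6494, -0.2356, 0.2192]
orientation: [[-0.999, 0.034, 0.013], [0.034, 0.999, -0.002], [-0.013, -0.002, -1.0]]
wrist_force: [0.6, -0.7, -1.0]
gripper_width: 0.0344
```

Run:
```python
from mv import *
st(); print(rel(.4451,-.2282,.21,.937))
```

```text
t51.10 p [ 0.6494 -0.2356  0.2192] psi 1.537 tilt [-0.013 -0.002] F [ 0.6 -0.7 -1. ] T [-0.01 -0.02  0.  ] w 0.0344 q [ 0.35  0.9  -0.15  0.95  0.12  1.28  1.77]
[0.002, 0.009, 0.4, 0.409, 0.001, 0.013]
```

>>> servo_tool(
  motion=[
    [0,0.002,0.08,0.07,0,0,0.4],
    [0,0.004,0.16,0.15,0,0,0.4],
    [0,0.006,0.24,0.23,0,0.005,0.4],
    [0,0.008,0.32,0.32,0,0.01,0.4],
    [0,0.009,0.4,0.409,0.001,0.013,0.4],
    [0,0.009,0.4,0.409,0.001,0.013,0.4],
    [0,0.009,0.4,0.409,0.001,0.013,0.4],
  ],
)

```text
t: 51.8
position: [0.4452, -0.2284, 0.2107]
orientation: [[-0.806, 0.592, 0.001], [0.592, 0.806, 0.002], [0.0, 0.002, -1.0]]
wrist_force: [1.7, 0.0, 1.4]
gripper_width: 0.0341
```

Run:
```python
from mv import *
st(); print(rel(.4451,-.2282,.084,.937))
t=snap('top','t46'); im=np.array(t['image']).astype(float); t['image']=np.clip(255*(im/255)**.7,0,255).astype(np.uint8); crop(t,'t46c',335,175,400,245,10)
s=snap('scene','s46'); im=np.array(s['image']).astype(float); s['image']=np.clip(255*(im/255)**.7*1.0,0,255).astype(np.uint8);crop(s,'s46d',205,125,305,205,8)
```

```text
t51.80 p [ 0.4452 -0.2284  0.2107] psi 0.937 tilt [0.    0.002] F [1.7 0.  1.4] T [ 0.03 -0.06 -0.06] w 0.0341 q [ 0.42  0.59 -0.01  1.74  0.01  0.82  1.34]
[0.001, -0.0, 0.0, 0.0, -0.0, 0.253]
```

View pics/t46c.png

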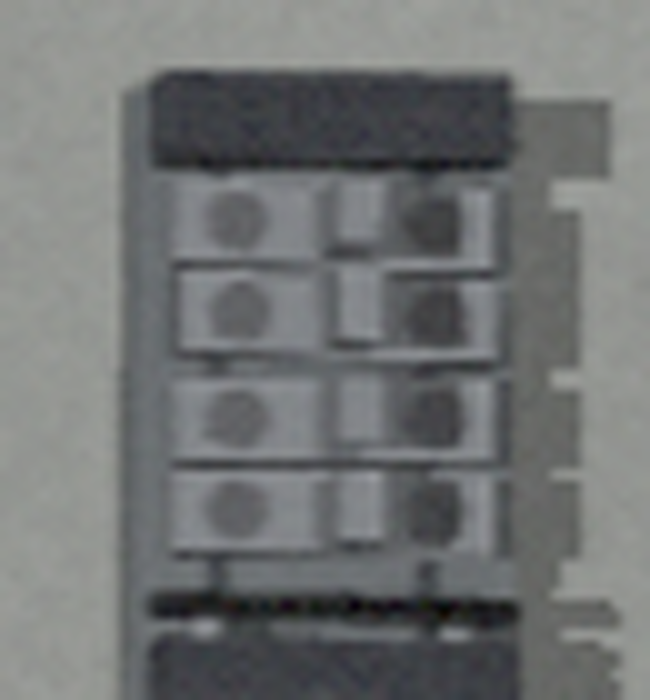

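View pics/s46d.png

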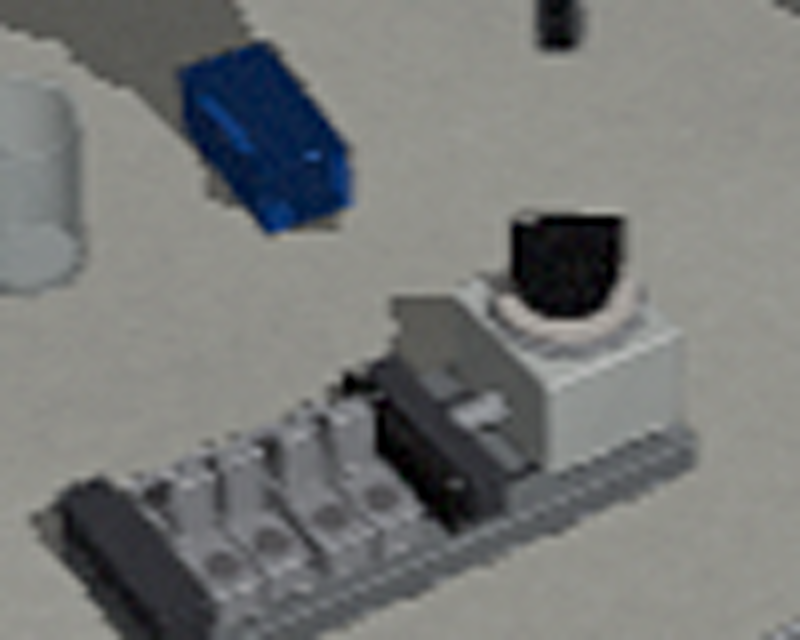

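>>> servo_tool(
  motion=[
    [0,0,0,0,0,0.06,0.4],
    [0,0,0,0,0,0.12,0.4],
    [0,0,0,0,0,0.17,0.4],
    [0,0,0,0,0,0.21,0.4],
    [0,0,0,0,0,0.24,0.4],
    [0,0,0,0,0,0.254,0.4],
    [0,0,0,0,0,0.254,0.4],
  ],
)

```text
t: 52.6
position: [0.4466, -0.2278, 0.0825]
orientation: [[-0.807, 0.59, 0.0], [0.59, 0.807, 0.003], [0.001, 0.002, -1.0]]
wrist_force: [0.1, -0.3, -0.2]
gripper_width: 0.0339
```

>>> servo_tool(
  motion=[
    [0,0,0,0,0,0,0],
    [0,0,0,0,0,0,0],
    [0,0,0,0,0,0,0],
    [0,0,0,0,0,0,0],
  ],
  force=70,
)

```text
t: 53.0
position: [0.4466, -0.2287, 0.0834]
orientation: [[-0.807, 0.591, 0.001], [0.591, 0.807, 0.001], [-0.0, 0.002, -1.0]]
wrist_force: [-3.1, -5.2, 4.0]
gripper_width: 0.0123
```

Run:
```python
from mv import *
st(); print(rel(.4451,-.2282,.084,-.2))
```

```text
t53.00 p [ 0.4466 -0.2287  0.0834] psi 0.938 tilt [-0.     0.002] F [-3.1 -5.2  4. ] T [-0.95  0.78 -0.11] w 0.0123 q [ 0.42  0.79 -0.01  1.88  0.02  0.47  1.33]
[0.001, -0.001, 0.759, 0.003, -0.001, -0.001]
```

>>> servo_tool(
  motion=[
    [0,0,0.08,0.003,-0.001,0,0],
    [0,0,0.16,0.003,-0.001,0,0],
    [0,0,0.24,0.003,-0.001,0,0],
    [0,0,0.32,0.003,-0.001,0,0],
    [0,0,0.4,0.003,-0.001,0,0],
    [0,0,0.48,0.003,-0.001,0,0],
    [0,0,0.56,0.003,-0.001,0,0],
    [0,0,0.64,0.003,-0.001,0,0],
  ],
)

```text
t: 53.8
position: [0.4452, -0.2296, 0.0837]
orientation: [[0.027, 1.0, 0.002], [1.0, -0.027, -0.001], [-0.001, 0.002, -1.0]]
wrist_force: [-3.1, -9.2, -14.9]
gripper_width: 0.0122
```

Run:
```python
from mv import *
st(); print(rel(.4451,-.2284,.084,-1.0))
t=snap('top','t47'); im=np.array(t['image']).astype(float); t['image']=np.clip(255*(im/255)**.7,0,255).astype(np.uint8); crop(t,'t47c',335,175,400,285,6)
```

```text
t53.80 p [ 0.4452 -0.2296  0.0837] psi -0.027 tilt [-0.001  0.002] F [ -3.1  -9.2 -14.9] T [-2.31  0.45  0.26] w 0.0122 q [ 0.29  0.8   0.23  1.89 -0.36  0.48  0.75]
[0.001, -0.0, 0.649, 0.002, -0.0, -0.001]
```

View pics/t47c.png

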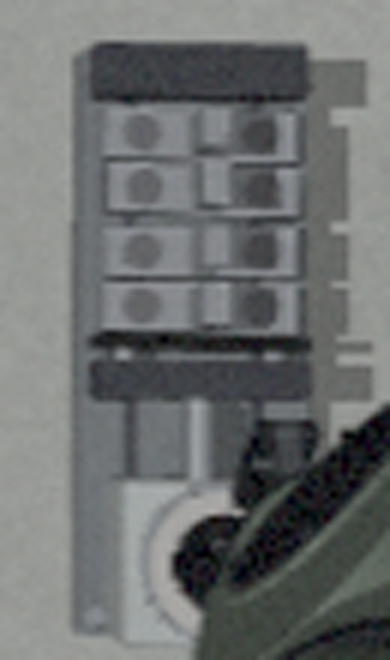

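>>> servo_tool(
  motion=[
    [0,0,0.06,-0.002,0,0.002,0],
    [0,0,0.12,-0.002,0,0.003,0],
    [0,0,0.18,-0.002,0,0.003,0],
    [0,0,0.24,-0.002,0,0.003,0],
    [0,0,0.3,-0.002,0,0.003,0],
  ],
)

```text
t: 54.35
position: [0.4446, -0.23, 0.0832]
orientation: [[0.469, 0.883, 0.001], [0.883, -0.469, 0.001], [0.001, 0.001, -1.0]]
wrist_force: [-11.0, 4.5, 18.2]
gripper_width: 0.0122
```

Run:
```python
from mv import *
st()
t=snap('top','t48'); im=np.array(t['image']).astype(float); t['image']=np.clip(255*(im/255)**.7,0,255).astype(np.uint8); crop(t,'t48c',335,175,400,285,6)
```

```text
t54.35 p [ 0.4446 -0.23    0.0832] psi -0.489 tilt [0.001 0.001] F [-11.    4.5  18.2] T [1.01 2.53 0.26] w 0.0122 q [ 0.23  0.82  0.35  1.9  -0.54  0.52  0.46]
```

View pics/t48c.png

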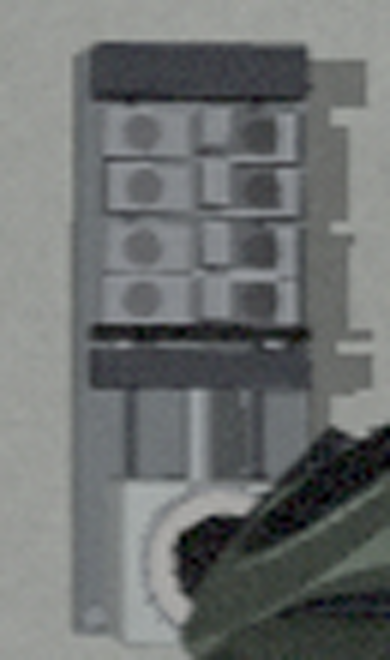

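>>> servo_tool(
  motion=[
    [0,0,0.06,0,-0.002,-0.002,0],
    [0,0,0.12,0,-0.002,-0.002,0],
    [0,0,0.18,0,-0.002,-0.002,0],
    [0,0,0.24,0,-0.002,-0.002,0],
    [0,0,0.3,0,-0.002,-0.002,0],
    [0,0,0.36,0,-0.002,-0.002,0],
  ],
)

```text
t: 55.0
position: [0.4434, -0.2289, 0.0839]
orientation: [[0.861, 0.508, 0.001], [0.508, -0.861, 0.002], [0.001, -0.002, -1.0]]
wrist_force: [-1.9, -0.9, -20.4]
gripper_width: 0.0117
```

Run:
```python
from mv import *
st()
t=snap('top','t49'); im=np.array(t['image']).astype(float); t['image']=np.clip(255*(im/255)**.7,0,255).astype(np.uint8); crop(t,'t49c',335,175,400,285,6)
```

```text
t55.00 p [ 0.4434 -0.2289  0.0839] psi -1.038 tilt [ 0.001 -0.002] F [ -1.9  -0.9 -20.4] T [-0.29  0.53  0.28] w 0.0117 q [ 0.15  0.85  0.5   1.9  -0.72  0.58  0.1 ]
```

View pics/t49c.png

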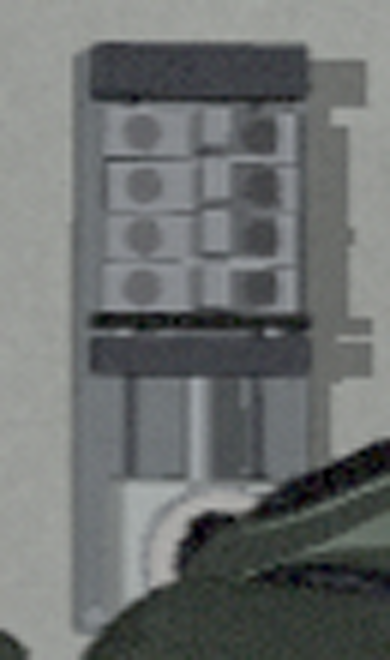

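>>> servo_tool(
  motion=[
    [0,0,0.06,0,0,0.0015,0],
    [0,0,0.12,0,0,0.0015,0],
    [0,0,0.18,0,0,0.0015,0],
    [0,0,0.24,0,0,0.0015,0],
  ],
)

```text
t: 55.45
position: [0.4433, -0.2284, 0.0836]
orientation: [[0.986, 0.166, 0.001], [0.166, -0.986, 0.003], [0.001, -0.003, -1.0]]
wrist_force: [-6.1, 2.8, 1.4]
gripper_width: 0.0121
```

Run:
```python
from mv import *
st()
t=snap('top','t50'); im=np.array(t['image']).astype(float); t['image']=np.clip(255*(im/255)**.7,0,255).astype(np.uint8); crop(t,'t50c',335,175,400,285,6)
```

```text
t55.45 p [ 0.4433 -0.2284  0.0836] psi -1.405 tilt [ 0.001 -0.003] F [-6.1  2.8  1.4] T [0.49 1.35 0.24] w 0.0121 q [ 0.1   0.88  0.6   1.9  -0.83  0.63 -0.16]
```

View pics/t50c.png

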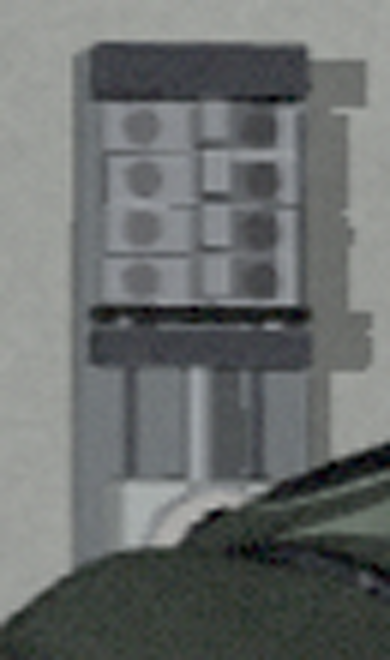

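>>> servo_tool(
  motion=[
    [0,0,0.05,0,0,0,0],
    [0,0,0.1,0,0,0,0],
    [0,0,0.15,0,0,0,0],
    [0,0,0.15,0,0,0,0],
  ],
)

```text
t: 55.9
position: [0.4432, -0.228, 0.0837]
orientation: [[0.998, -0.064, 0.0], [-0.064, -0.998, 0.004], [0.0, -0.004, -1.0]]
wrist_force: [-4.0, 2.0, -5.6]
gripper_width: 0.0122
```

Run:
```python
from mv import *
st()
```

```text
t55.90 p [ 0.4432 -0.228   0.0837] psi -1.635 tilt [ 0.    -0.004] F [-4.   2.  -5.6] T [ 0.25  0.84 -0.18] w 0.0122 q [ 0.07  0.9   0.67  1.9  -0.89  0.67 -0.33]
```

>>> servo_tool(
  motion=[
    [0,0,0.05,0,0,0,0],
    [0,0,0.1,0,0,0,0],
  ],
)

```text
t: 56.1
position: [0.4432, -0.2277, 0.0838]
orientation: [[0.977, -0.211, 0.0], [-0.211, -0.977, 0.005], [-0.001, -0.005, -1.0]]
wrist_force: [-1.5, 0.9, -9.1]
gripper_width: 0.0119
```

Run:
```python
from mv import *
st()
t=snap('top','t51'); im=np.array(t['image']).astype(float); t['image']=np.clip(255*(im/255)**.7,0,255).astype(np.uint8); crop(t,'t51c',345,175,400,245,9)
```

```text
t56.10 p [ 0.4432 -0.2277  0.0838] psi -1.784 tilt [-0.001 -0.005] F [-1.5  0.9 -9.1] T [-0.09  0.69  0.33] w 0.0119 q [ 0.06  0.91  0.71  1.9  -0.93  0.7  -0.45]
```

View pics/t51c.png

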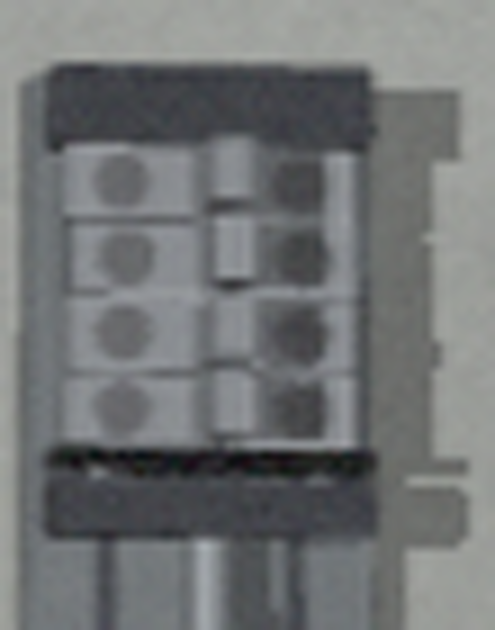

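>>> servo_tool(
  motion=[
    [0,0,0.05,0,0,0,0],
    [0,0,0.1,0,0,0,0],
  ],
)

```text
t: 56.35
position: [0.4433, -0.2275, 0.0838]
orientation: [[0.934, -0.358, 0.0], [-0.358, -0.934, 0.005], [-0.002, -0.005, -1.0]]
wrist_force: [-2.1, 0.3, -10.6]
gripper_width: 0.0119
```

Run:
```python
from mv import *
st()
t=snap('top','t52'); im=np.array(t['image']).astype(float); t['image']=np.clip(255*(im/255)**.7,0,255).astype(np.uint8); crop(t,'t52c',345,175,400,245,9)
```

```text
t56.35 p [ 0.4433 -0.2275  0.0838] psi -1.937 tilt [-0.002 -0.005] F [ -2.1   0.3 -10.6] T [-0.05  0.59  0.35] w 0.0119 q [ 0.04  0.92  0.75  1.91 -0.96  0.73 -0.57]
```

View pics/t52c.png

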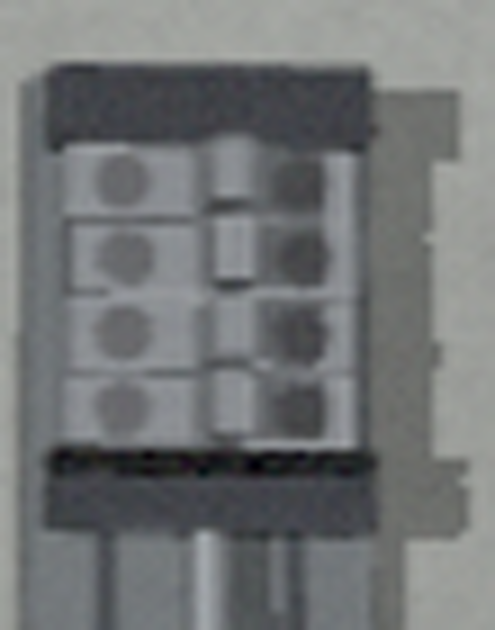

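>>> servo_tool(
  motion=[
    [0,0,0.05,0,0,0,0],
    [0,0,0.1,0,0,0,0],
    [0,0,0.15,0,0,0,0],
    [0,0,0.2,0,0,0,0],
  ],
)

```text
t: 56.8
position: [0.4435, -0.227, 0.0837]
orientation: [[0.785, -0.619, 0.0], [-0.619, -0.785, 0.006], [-0.004, -0.005, -1.0]]
wrist_force: [-2.7, 1.7, -9.4]
gripper_width: 0.012
```

Run:
```python
from mv import *
st()
t=snap('top','t53'); im=np.array(t['image']).astype(float); t['image']=np.clip(255*(im/255)**.7,0,255).astype(np.uint8); crop(t,'t53c',345,175,400,245,9)
s=snap('scene','s53'); im=np.array(s['image']).astype(float); s['image']=np.clip(255*(im/255)**.6*1.0,0,255).astype(np.uint8);crop(s,'s53d',250,130,310,180,12)
```

```text
t56.80 p [ 0.4435 -0.227   0.0837] psi -2.239 tilt [-0.004 -0.005] F [-2.7  1.7 -9.4] T [0.25 0.24 0.4 ] w 0.0120 q [ 0.01  0.95  0.82  1.91 -1.02  0.78 -0.81]
```

View pics/t53c.png

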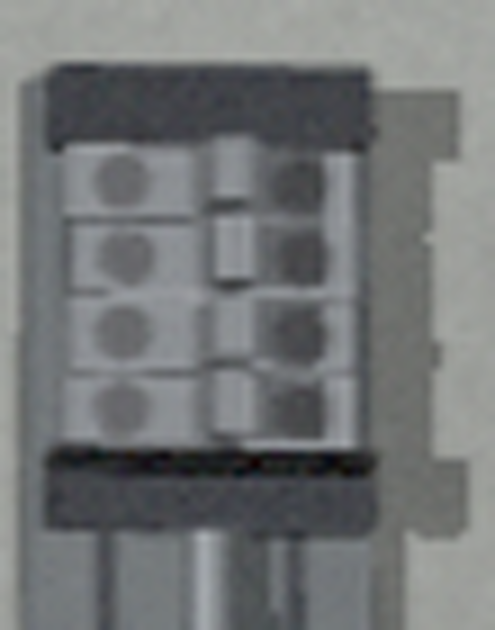

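View pics/s53d.png

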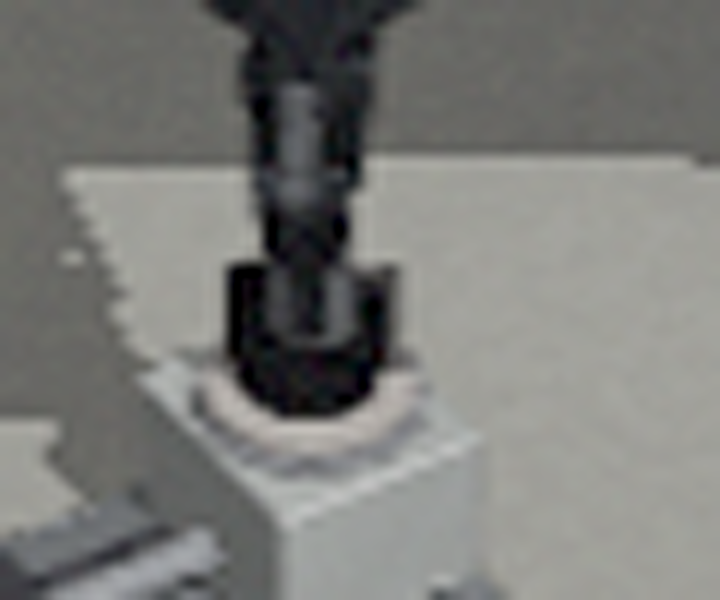

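>>> servo_tool(
  motion=[
    [0,0,0.05,0,0,0,0],
    [0,0,0.1,0,0,0,0],
    [0,0,0.15,0,0,0,0],
    [0,0,0.2,0,0,0,0],
    [0,0,0.25,0,0,0,0],
  ],
)

```text
t: 57.4
position: [0.4439, -0.2266, 0.0837]
orientation: [[0.507, -0.862, 0.001], [-0.862, -0.507, 0.007], [-0.006, -0.004, -1.0]]
wrist_force: [1.9, 2.0, -8.2]
gripper_width: 0.0118
```

Run:
```python
from mv import *
st()
t=snap('top','t54'); im=np.array(t['image']).astype(float); t['image']=np.clip(255*(im/255)**.7,0,255).astype(np.uint8); crop(t,'t54c',345,175,400,245,9)
a=load('t52')['image'].astype(int);b=np.array(load('t54')['image']).astype(int)
print(a[228:238,360].sum(1),b[228:238,360].sum(1),load('t51')['image'].astype(int)[228:238,360].sum(1))
```

```text
t57.40 p [ 0.4439 -0.2266  0.0837] psi -2.609 tilt [-0.006 -0.004] F [ 1.9  2.  -8.2] T [ 0.4  -0.31  0.36] w 0.0118 q [-0.03  0.99  0.91  1.91 -1.09  0.85 -1.12]
[131 110 115 126 128 162 211 262 258 263] [130 128 124 122 126 122 215 262 270 269] [130 123 118 129 126 122 118 252 260 254]
```

>>> servo_tool(
  motion=[
    [0,0,0,0,0,0,0.4],
    [0,0,0,0,0,0,0.4],
    [0,0,0,0,0,0,0.4],
    [0,0,0,0,0,-0.04,0.4],
    [0,0,0,0,0,-0.12,0.4],
    [0,0,0,0,0,-0.2,0.4],
    [0,0,0,0,0,-0.26,0.4],
    [0,0,0,0,0,-0.26,0.4],
  ],
)

```text
t: 58.25
position: [0.4444, -0.2286, 0.217]
orientation: [[0.504, -0.863, 0.005], [-0.864, -0.504, 0.004], [-0.001, -0.006, -1.0]]
wrist_force: [0.5, 0.2, -0.7]
gripper_width: 0.0341
```

Run:
```python
from mv import *
st(); print(rel(.46,.15,.3,-1.8))
```

```text
t58.25 p [ 0.4444 -0.2286  0.217 ] psi -2.613 tilt [-0.001 -0.006] F [ 0.5  0.2 -0.7] T [ 0.02 -0.02 -0.03] w 0.0341 q [-0.1   0.82  1.1   1.75 -0.82  1.11 -1.34]
[-0.004, -0.001, -0.542, -0.638, -0.41, -0.163]
```

>>> servo_tool(
  motion=[
    [0,0,-0.07,-0.08,-0.05,-0.04,0.4],
    [0,0,-0.14,-0.16,-0.1,-0.08,0.4],
    [0,0,-0.21,-0.24,-0.155,-0.1,0.4],
    [0,0,-0.28,-0.32,-0.21,-0.12,0.4],
    [0,0,-0.35,-0.4,-0.26,-0.14,0.4],
    [0,0,-0.42,-0.48,-0.31,-0.15,0.4],
    [0,0,-0.48,-0.56,-0.36,-0.16,0.4],
    [0,0,-0.54,-0.63,-0.4,-0.16,0.4],
  ],
)

```text
t: 59.05
position: [0.4577, 0.1465, 0.2988]
orientation: [[0.975, -0.223, 0.005], [-0.224, -0.975, 0.005], [0.004, -0.006, -1.0]]
wrist_force: [1.0, 0.4, -0.8]
gripper_width: 0.0342
```

Run:
```python
from mv import *
st()
t=snap('top','t55'); im=np.array(t['image']).astype(float); t['image']=np.clip(255*(im/255)**.6,0,255).astype(np.uint8); crop(t,'t55c',340,170,400,290,5); crop(t,'t55k',355,245,395,290,13)
s=snap('scene','s55'); im=np.array(s['image']).astype(float); s['image']=np.clip(255*(im/255)**.6*1.0,0,255).astype(np.uint8);crop(s,'s55d',205,130,305,215,8)
```

```text
t59.05 p [0.4577 0.1465 0.2988] psi -1.796 tilt [ 0.004 -0.006] F [ 1.   0.4 -0.8] T [-0.05 -0.05 -0.03] w 0.0342 q [-0.93  0.66  1.12  1.66 -0.64  1.22 -1.46]
```

View pics/t55c.png

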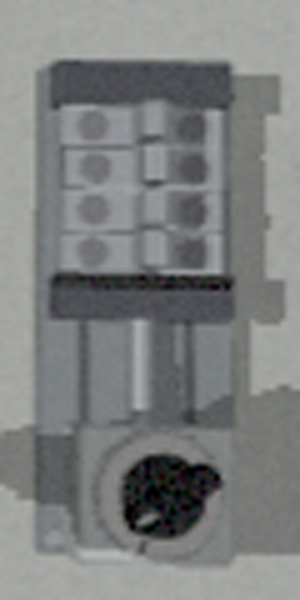

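View pics/t55k.png

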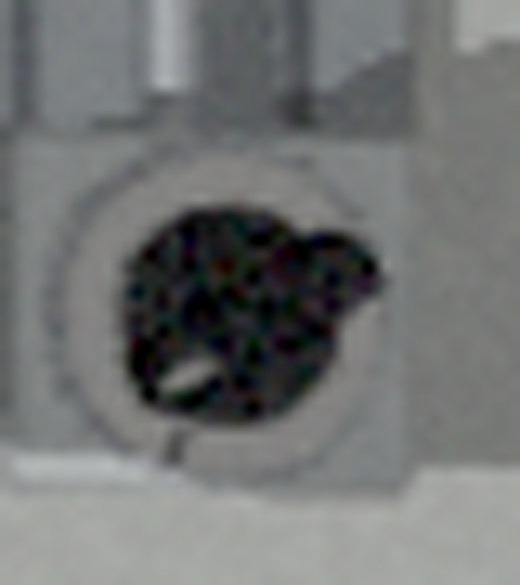

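View pics/s55d.png

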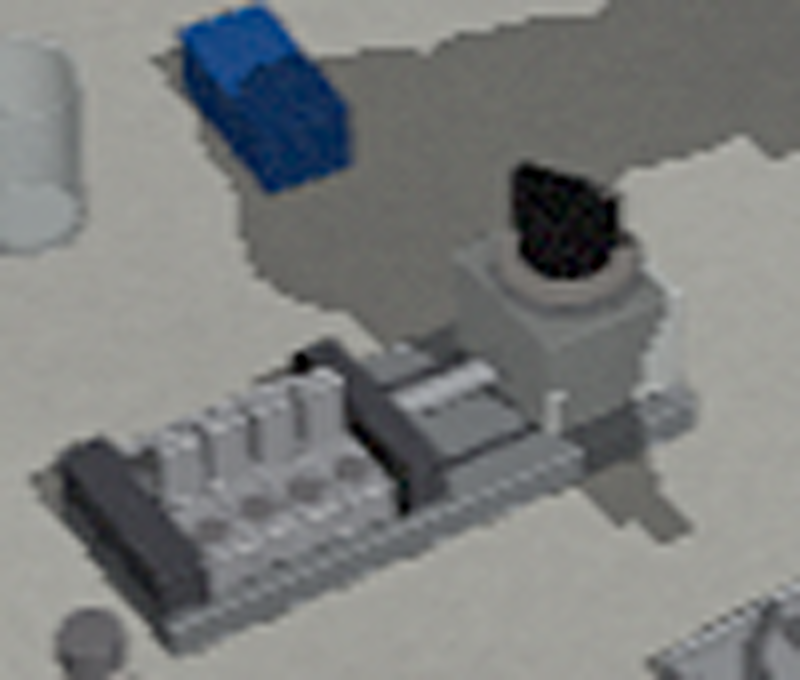

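View pics/s55.png

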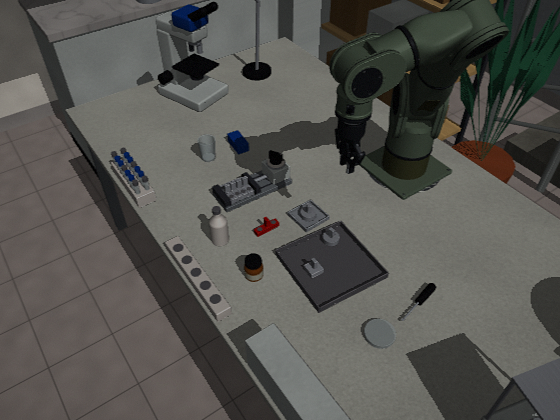

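Run:
```python
from h import *
a=np.array(load('top0')['image']).astype(int);b=np.array(load('t55')['image']).astype(int)
for n,(u0,v0,u1,v1) in dict(jar=(232,142,265,175),flask=(300,132,330,170),slidebox=(434,248,482,276),driver=(108,248,135,315),beaker=(440,198,485,230),dish=(100,205,138,243),red=(288,188,308,228),square=(205,205,230,230),round=(228,245,255,275)).items():
    d=np.abs(a[v0:v1,u0:u1]-b[v0:v1,u0:u1]).sum(2); print(n,(d>60).mean().round(3))
t=load('t55'); crop(t,'t55b',155,180,320,295,4)
```

```text
jar 0.001
flask 0.0
slidebox 0.302
driver 0.205
beaker 0.0
dish 0.0
red 0.0
square 0.022
round 0.111
```

View pics/t55b.png

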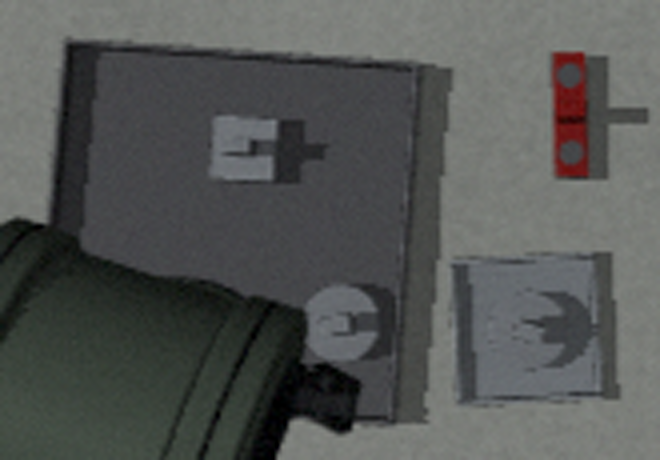

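Run:
```python
from bench import arm
print(arm.close_job())
```

```text
the job is handed in; nothing more can be done
None
```

I did the job in the order asked and handed it in at about 59 s of the 210 s allowed; no verdict is reported.

- **Round carrier:** it lies flat in the steel tray.
- **Long carriers:** all four were in the bin. They now stand side by side between the jaws, tabs up and centred on the clamp width to about 1 mm in the top camera.
- **Knob:** I turned it clockwise until the jaw stopped and the clutch slipped. The arm's turning angle gives about 0.67 rad of slip. The white and black marks are about 0.6 rad apart, against 0.25 rad for the first click. That is well inside half a turn. The torque read 0.36–0.40 N m while it slipped, and the jaw did not move.

These things went differently from plan:

- **Fingertip height:** the real fingertips sit about 20–25 mm short of the reported TCP. My first grasp on the round carrier closed on nothing, and the first grip on the knob bar was too shallow; I redid both.
- **Knocked carrier:** one carrier already in the clamp was pushed about 33 mm aside while I was turning the knob. I let the knob go, put that carrier back, re-centred the one beside it (about 4 mm off), and then finished tightening.
- **Scene camera:** it disagreed with the top camera by about 4 mm. The top camera matched the round carrier's release position in the tray, but read about 3 mm off the arm at the clamp; I corrected for that.

In the final pictures the square and the other round carrier are still in the bin. The red look-alike, jar, flask, beaker and dish had not changed. Shadow or the arm covered part of the slide box and screwdriver in the top view, but both look unmoved in the scene view.

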